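# Set up the bamboo draw bench with its die plates and guard

## Robot

A 6-joint arm with a two-finger parallel gripper is mounted at the origin on the work surface. World frame = base frame: x ahead of the robot, y to its left, z up, the work surface at z = 0. Lengths are in m, angles in rad, forces in N, time in s.
With the tool pointing down it reaches from about 0.35 to 0.975 m from the base axis. Payload 4.9 kg.
Tool frame: the origin (TCP) lies on the centre line of the jaws, within the pads' length; the fingertips stand 14 mm ahead of it and the grasp point (between the pads) lies 5 mm behind it; y points along the fingers, z is the direction in which the jaws open and shut, and the axes are right-handed (so a half turn about y gives the same grasp; the last joint's range is limited). The gripper opens to 85 mm and grips with 20 to 120 N. Pads are 22 mm wide; open, the fingers measure 114 mm over their backs; the gripper's body (76 mm by 85 mm) begins 54 mm behind the grasp point. The pads swing forward as they close: fully open they stand 13 mm farther back than shut.
Start: joints at [-1.241, 0.053, 1.613, -0, 1.476, -0.119], TCP at [0.271, -0.563, 0.245] pointing down, gripper open.
Joint ranges: [-3.01, 3.01], [-1.01, 2.22], [0.06, 2.58], [-1.02, 4.17], [0.09, 2.62], [-3.14, 3.14]. Speed limits (rad/s): [2.57, 2.57, 3.14, 3.14, 3.14, 3.14].

## Interface

Orientations are given as a rotation vector (axis times angle).
In Python, from station import ctrl gives the robot as it stands.
- The arm moves only by the tool servo_tool, never from a script. Its arguments are lists of equal length, an entry for each row: "delta_pos": the shift along the tool's x, y, z in m, a list of three; "dr": the turn, a rotation vector about the tool's x, y, z in degrees, a list of three; "grip": the opening, from 0 (shut) to 1 (fully open). In form: {"delta_pos": [[x, y, z], ...], "dr": [[rx, ry, rz], ...], "grip": [grip, ...]}. A call has 1 to 5 rows; each row shifts and turns the pose as measured when the row begins, along the tool's axes as they then stand; what a row does not reach is not made up. A row lasts 1/8 s, in which the tool goes at most 62.5 mm and 10.7 degrees, less where a joint would pass 70% of its speed; a pose out of reach is approached as far as the arm can. A call is refused whole if a number of a shift passes 0.0625 or a number of a turn 10.7, either way. A call with a gripper value outside its range is refused whole. The fingers move at their own pace and stop on an object; "grip_force" is the grip in N (left out, the last holds). Time passes only in rows, so rows that do not move let the fingers close. It gives the time, the measured TCP pose, the force and the opening at its end, in the units of the state.
- ctrl.get_obs(): the state, without advancing time (a new reading comes with each control period).
- ctrl.get_image(name): name is "scene" or "top" or "wrist"; returns the picture (384x512x3 uint8, red, green, blue); there is no depth.
- ctrl.camera_params(name): a dict with "fovy" (degrees; the focal length in pixels is half the picture's height over the tangent of half this angle, whatever the lens; pixels are square), "cx", "cy" (the principal point, pixels), "k1" (the pictures are not rectified: a ray, as slopes to the right and down, at radius r is drawn at 1 + k1 r^2 times it, then the intrinsics apply), "eye" and "rotation" of the camera in the world. Camera axes: x right, y down, z forward; pixel columns grow to the right and rows downward; lengths in m; the calibration is good to about 2 mm. A picture is of the moment at which its call begins: read the wrist's pose just before it. camera_params takes no time and is no camera call; for the wrist camera it gives the pose at the moment of the call.
- ctrl.finish_job(): hands the job in, once; it reports no verdict.
Trained networks look in the newest picture that a camera, given by its name, has taken for a name from the list of things; names that differ only in an ending like _2 or _b are one class to them, and where a whole thing is asked for, a point or a joint stands for the part that bears it (a point fixed in the world has none). Each returns a list of dicts, best first, with "score" (0 to 1); they miss things now and then, are a little off and sometimes report something else, mostly with a low value. They report only what shows in the picture. A call takes as long as a camera call. They do not tell look-alikes from the thing itself.
- ctrl.masks_of(camera, label): "pixels" (384x512 bool, what is visible of it) and "extent" ([left, top, right, bottom] in pixels, round what is visible of it).
The state is a dict: "t": time; "q": joint angles; "dq": joint speeds; "effort": joint torques, N m; "tool_pos": TCP position; "tool_rot": TCP orientation; "contact_force": force on the tool from outside, world axes, zero at the start; "wrist_torque": the same for the moment, N m; "opening": finger opening in m.
Only numpy, scipy, OpenCV 4.12 (cv2) and the standard library are available. Lean on these libraries where they do the work, as an engineer would, in place of code of your own. Each camera call takes 0.05 s, during which the arm holds its last target.

## Task

Put the bundle of bamboo slats that lies across the die case into the blue crate. Then take every die plate out of the case (pushed down at its far side it tips into the well of its pocket, and its near edge comes up to be gripped) and stand it fully home in a slot of its own in the draw bench's die stand, in any slot. Last, hang the green guard door on its two hinge pins, fully down and closed along the side of the bench; do not drop the plates or the door, and leave the mug, the mallet and the tin where they are.

Things in the scene. Friction and masses are not known exactly. Their poses are not given: they have to be found in the camera images.
- die0_mid (a point): centre of a solid steel die plate: a flat disc 90 mm across, 8 mm thick, about 0.4 kg, with a ring of rod-sizing holes too small (under 9 mm) to grip; z is its axis. At first it lies flat in cell 0 of the case, face 1 mm below the rim, centre 7 mm on the robot's side of the ledge edge, far half jutting out over the well. May be absent
- die1_mid (a point): centre of another such die plate (90 mm by 8 mm, z is its axis), at first flat in cell 1 of the case in the same way. May be absent
- die2_mid (a point): centre of another such die plate (90 mm by 8 mm, z is its axis), at first flat in cell 2 of the case in the same way. May be absent
- case: open wooden case, fixed, 120 mm (x) by 310 mm (y) by 58 mm high, origin at the centre of its underside; its -x side faces the robot. Outer walls 8 mm, two 6 mm partitions make three cells 94 mm wide (y) and 104 mm long (x = -52 to +52 mm), centred at y = -100 (cell 0), 0 (cell 1), +100 mm (cell 2)
- case_cell0 (a point): middle of the ledge edge of cell 0, axes as the case's. On its -x side the cell's floor is a ledge 49 mm above the table, 54 mm long; on its +x side is a well, floor 6 mm above the table, 50 mm to the far wall
- case_cell1 (a point): the same for cell 1. A die plate pressed down on its far rim and worked over to the far wall tips into the well and stays leaning on the ledge edge, 40 to 75 deg to the level
- case_cell2 (a point): the same for cell 2. The leaning plate's near (robot-side) edge stands 20 to 40 mm (along the plate) beyond the ledge edge, free to be pinched by its two faces, one finger under it
- bundle_mid (a point): centre of the tied bundle of bamboo slats, a stiff block 200 mm long (its x axis), 44 mm wide and 30 mm high, 0.16 kg; it lies across the top of the case, over every cell, roughly along the case's length
- crate_floor (a point): centre of the inner floor of the open blue plastic crate, 4 mm above the table; 130 mm (x) by 260 mm (y) outside, walls 4 mm thick and 60 mm high, fixed
- slot0 (a point): seat point of a slot of the die stand, 84 mm above the table: the centre of a die plate standing fully home on edge, its axis along the point's x (the fixed bench's long axis). Slot 14 mm wide (x), open above; cheeks reach 3 mm below this point, so a plate's upper 48 mm stand free; end walls 52 mm either side in y; the V-shaped bottom centres the plate in y
- slot1 (a point): seat point of the next slot, the same, 50 mm further along the bench (+x) from slot0
- slot2 (a point): seat point of the next slot, the same, 100 mm further along the bench (+x) from slot0
- pin_low (a point): foot of the lower hinge pin on the bench's hinge post, fixed, on a shoulder 57 mm above the table; axes as the bench's (x along it, away from the robot; +y towards the case). Pin 16 mm tall, 8 mm thick, its top 5 mm tapered. The shoulder is a lug 18 mm wide (y), 8 mm thick; it reaches 7 mm to -x and joins the 136 mm high post 18 mm to +x
- pin_high (a point): foot of the upper pin, the same, straight above the lower, shoulder 123 mm above the table. Its lug bars the lower knuckle from above: bring the door in from +y, knuckles about 25 mm above their shoulders, then lower it
- door_grip (a point): point in the guard door's panel, mid-length, 15 mm below its top edge, to pinch from above. Green sheet door, 0.42 kg: panel 196 mm (x) by 130 mm high (z) by 8 mm (y); each end has a 42 mm deep return to -y, so it stands by itself. Weight 4 mm to -y and 4 mm to +x of here. +x is the hinge end. Hung shut: axes along pin_low's, returns towards the bench, underside 36 mm up, 6 mm above the bench's bed
- knuckle_low (a point): centre of the underside of the door's lower knuckle: a tube 20 mm across and 18 mm high with a 12 mm bore, 112 mm from door_grip along the door's +x, in line with the panel, 21 mm above the door's lower edge. Fully down it lies at pin_low
- knuckle_high (a point): the same for the door's upper knuckle, 66 mm above the lower one; fully down it lies at pin_high
- mug: white mug, 76 mm across, 85 mm high, origin under its centre; a bystander
- mallet: wooden mallet lying on the bench, about 190 mm long, 56 mm high, origin under its head; a bystander
- tin: flat round wax tin, 70 mm across, 40 mm high, origin under its centre; a bystander
There are look-alikes about, which are no part of the job. There is more than one size of the part that bears door_grip; the job needs the smaller. Leave any yellow look-alike of the part that bears die0_mid alone.

How it is judged:
On the way, in this order (a step that is already met when the one before it is completed fails the run):
1. the bundle of slats lies in the blue crate, let go (x of bundle_mid in the frame of crate_floor between -0.061 and 0.061 m and y of bundle_mid in the frame of crate_floor between -0.126 and 0.126 m and height (world z) of bundle_mid below 0.05 m and contact force between bundle and the fingers below 0.1 N), for 0.2 s.
2. every die plate stands fully home in a slot of the die stand, let go ((distance between die0_mid and slot0 below 0.01 m or distance between die0_mid and slot1 below 0.01 m or distance between die0_mid and slot2 below 0.01 m) and angle between die0_mid's own z axis and vertical between 1.35 and 1.79 rad and contact force between each of die0, die1, die2 and the fingers below 0.1 N and (distance between die1_mid and slot0 below 0.01 m or distance between die1_mid and slot1 below 0.01 m or distance between die1_mid and slot2 below 0.01 m) and angle between die1_mid's own z axis and vertical between 1.35 and 1.79 rad and (distance between die2_mid and slot0 below 0.01 m or distance between die2_mid and slot1 below 0.01 m or distance between die2_mid and slot2 below 0.01 m) and angle between die2_mid's own z axis and vertical between 1.35 and 1.79 rad), for 0.2 s.
3. the guard door hangs fully down on both hinge pins, closed along the bench, let go (distance between knuckle_low and pin_low below 0.008 m and distance between knuckle_high and pin_high below 0.008 m and angle between the x axis of door_grip and the x axis of pin_low, either way round below 0.2 rad and x of door_grip in the frame of pin_low below -0.05 m and angle between door_grip's own z axis and vertical below 0.12 rad and contact force between door and the fingers below 0.1 N), for 0.2 s.
At the end, for the whole second after the job is handed in: Bundle in the crate; every die plate upright on edge (within 12 deg) in a slot, centre within 10 mm of the slot's seat point; both door knuckles within 8 mm of their pin shoulders, door upright (7 deg) and closed (within 11 deg of the bench line); all let go and at rest (all of step 1 and all of step 2 and all of step 3 and linear speed of each of die0, die1, die2, door, bundle below 0.03 m/s); the robot touches nothing.
It fails at once if the mug is pushed more than 4 cm or tipped over (distance of mug from where it was at the start of the episode above 0.04 m or angle between mug's own z axis and vertical above 0.6 rad).
It fails at once if the mallet is pushed more than 4 cm or tipped over (distance of mallet from where it was at the start of the episode above 0.04 m or angle between mallet's own z axis and vertical above 0.6 rad).
It fails at once if the tin is pushed more than 4 cm or tipped over (distance of tin from where it was at the start of the episode above 0.04 m or angle between tin's own z axis and vertical above 0.6 rad).
It fails at once if a die plate is dropped or thrown (faster than 1.4 m/s, a free fall of 10 cm) (linear speed of any of die0, die1, die2 above 1.4 m/s).
It fails at once if the guard door is dropped or toppled (angle between door_grip's own z axis and vertical above 1 rad or linear speed of door above 1.4 m/s).
Of die0, die1, die2 only 2 to 3 are there at a start; the rules pass over those that are not, and their reading is None.
At some moment in a run one of bundle may be knocked a few centimetres aside while the robot is not near it.
It also fails if it takes over 208 s, if anything falls off the work surface, if the arm or the gripper's body presses on something with over 40 N, if the wrist force passes 120 N, or if a joint passes its speed limit or range.

## Working session

There is one attempt and no reset: what is moved stays moved. The work goes in short steps, Python scripts to look and compute and a tool call to move; the robot and the scene stay as the last step left them, time stands still between calls to the robot, and variables do not carry over. Pictures are saved under pics/ and viewed, and the job is handed in when it is done.

Besides the shell and the picture viewer there is one more tool, called after ">>>" as name(argument=value, ...) on one line, values as JSON. servo_tool: Moves the arm, as the interface text tells. Its arguments: {"type":"object","properties":{"delta_pos":{"type":"array","items":{"type":"array","items":{"type":"number"}}},"dr":{"type":"array","items":{"type":"array","items":{"type":"number"}}},"grip":{"type":"array","items":{"type":"number"}},"grip_force":{"type":"number"}},"required":["delta_pos","dr","grip"]}

```bash
ls; mkdir -p pics
python3 - <<'E'
from station import ctrl
import cv2
o=ctrl.get_obs(); print(o)
for n in ["scene","top","wrist"]:
    im=ctrl.get_image(n); cv2.imwrite(f"pics/{n}0.png",cv2.cvtColor(im,cv2.COLOR_RGB2BGR)); print(n,ctrl.camera_params(n))
E
```

```text
pics
{'t': 0.0, 'q': array([-1.24094385e+00,  5.33277816e-02,  1.61432443e+00, -3.74357827e-06,
        1.47596318e+00, -1.18995887e-01]), 'dq': array([-0.00060765,  0.00022924, -0.00112369, -0.00047543,  0.00122208,
       -0.00078573]), 'effort': array([ 3.80016199e-04, -3.93680406e+01, -3.70179570e+01, -1.20095483e-04,
        6.93428257e-03,  1.21029203e-05]), 'tool_pos': array([ 0.27101198, -0.56252177,  0.24406282]), 'tool_rot': array([-0.4504858 ,  1.97455559, -1.97048659]), 'contact_force': array([-0.64574013, -0.26068602, -0.93636212]), 'wrist_torque': array([-0.00221621, -0.02818694,  0.05444889]), 'opening': 0.08598536884142605}
scene {'fovy': 46.1310767612633, 'cx': 251.6505780193486, 'cy': 191.75487703588377, 'k1': -0.14477127528608377, 'eye': array([1.53301555, 0.34843274, 1.29406983]), 'rotation': array([-1.55975326, -2.07199963,  0.81482315])}
top {'fovy': 46.317714783063906, 'cx': 255.161734030549, 'cy': 195.67587364265148, 'k1': 0.055612381240884246, 'eye': array([0.24613672, 0.0173408 , 1.57342038]), 'rotation': array([-2.09284152,  2.14713915, -0.16334563])}
wrist {'fovy': 65.57242446400515, 'cx': 257.30628316798175, 'cy': 182.34717659432056, 'k1': 0.00899294265734879, 'eye': array([ 0.33532187, -0.53182878,  0.37330255]), 'rotation': array([ 2.44990819, -1.54375507, -0.22019475])}
```

View pics/scene0.png

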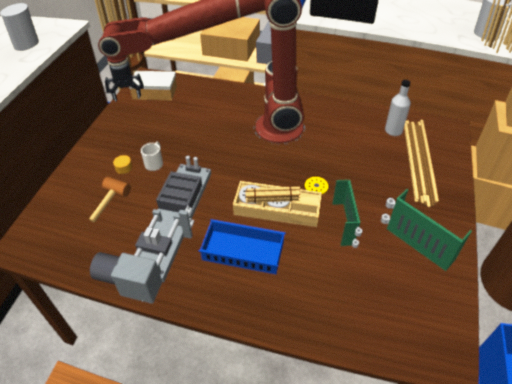

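View pics/top0.png

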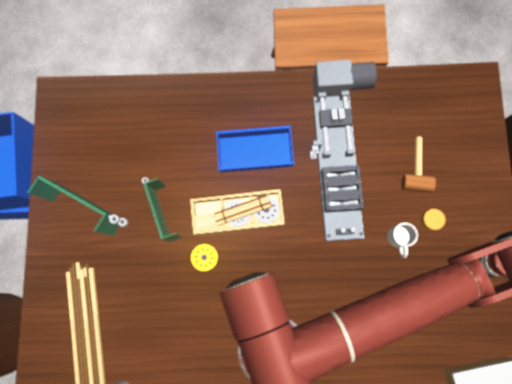

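View pics/wrist0.png

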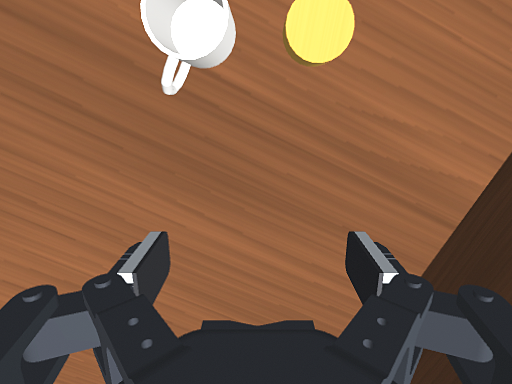

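```bash
cat > h.py <<'E'
import numpy as np, cv2
from station import ctrl
from scipy.spatial.transform import Rotation as R
def cam(n):
    p=ctrl.camera_params(n); f=192/np.tan(np.radians(p['fovy'])/2)
    K=np.array([[f,0,p['cx']],[0,f,p['cy']],[0,0,1]]); D=np.array([p['k1'],0,0,0,0.])
    return K,D,np.array(p['eye']),R.from_rotvec(p['rotation']).as_matrix()
def snap(n,name=None):
    c=cam(n); im=cv2.cvtColor(ctrl.get_image(n),cv2.COLOR_RGB2BGR)
    if name: cv2.imwrite(f'pics/{name}.png',im)
    return im,c
def unproj(c,uv,z):
    K,D,e,M=c; uv=np.asarray(uv,float).reshape(-1,1,2)
    n=cv2.undistortPoints(uv,K,D).reshape(-1,2)
    d=np.c_[n,np.ones(len(n))]@M.T
    return e+d*((z-e[2])/d[:,2])[:,None]
def proj(c,P):
    K,D,e,M=c; P=np.atleast_2d(P).astype(float); pc=(P-e)@M
    return cv2.projectPoints(pc,np.zeros(3),np.zeros(3),K,D)[0].reshape(-1,2)
def pose():
    o=ctrl.get_obs(); return np.array(o['tool_pos']),R.from_rotvec(o['tool_rot']).as_matrix(),o
def st():
    p,M,o=pose(); print('t',round(o['t'],2),'p',p.round(4),'open',round(o['opening'],4),'F',np.round(o['contact_force'],1),'T',np.round(o['wrist_torque'],2)); print(M.round(3))
def masks(n,l):
    return ctrl.masks_of(n,l)
def T(x,y,th):
    c,s=np.cos(th),np.sin(th)
    def f(P):
        P=np.atleast_2d(P).astype(float); return np.c_[x+c*P[:,0]-s*P[:,1],y+s*P[:,0]+c*P[:,1],P[:,2]]
    return f
def crop(im,x0,y0,x1,y1,s,name):
    cv2.imwrite(f'pics/{name}.png',cv2.resize(im[y0:y1,x0:x1],None,fx=s,fy=s,interpolation=cv2.INTER_CUBIC))
E
python3 - <<'E'
from h import *
st()
im,c=snap('top')
crop(im,130,100,390,260,3,'topcrop')
im2,c2=snap('scene')
crop(im2,80,140,480,310,2,'scenecrop')
for l in ['case','bundle_mid','die0_mid','crate_floor','slot0','pin_low','door_grip','mug','mallet','tin']:
    for m in masks('top',l):
        px=m['pixels']; ys,xs=np.nonzero(px)
        if m['score']<.2 or len(xs)==0: continue
        print(l,round(m['score'],2),m['extent'],len(xs),unproj(c,[[xs.mean(),ys.mean()]],0.04).round(3)[0])
E
```

```text
t 0.15 p [ 0.271  -0.5627  0.2443] open 0.0856 F [-0.1 -0.6 -0.8] T [0.   0.03 0.02]
[[-0.901 -0.001  0.434]
 [-0.434  0.002 -0.901]
 [-0.    -1.    -0.002]]
case 0.65 [191.7, 191.1, 282.6, 235.7] 1920 [0.46  0.138 0.04 ]
bundle_mid 0.62 [214.6, 196.0, 272.3, 223.9] 812 [0.47  0.094 0.04 ]
die0_mid 0.72 [189.6, 242.4, 216.4, 271.9] 519 [0.311 0.224 0.04 ]
die0_mid 0.65 [254.0, 196.3, 278.2, 220.2] 272 [0.457 0.002 0.04 ]
crate_floor 0.92 [217.3, 125.8, 295.2, 176.4] 3121 [0.686 0.044 0.04 ]
slot0 0.96 [311.2, 59.4, 377.5, 244.1] 7676 [ 0.692 -0.251  0.04 ]
pin_low 0.58 [305.7, 63.7, 375.7, 241.5] 7501 [ 0.693 -0.25   0.04 ]
door_grip 0.92 [140.5, 174.0, 182.4, 239.9] 764 [0.484 0.387 0.04 ]
door_grip 0.89 [26.2, 177.3, 129.2, 234.5] 1285 [0.506 0.663 0.04 ]
door_grip 0.38 [311.3, 58.6, 376.1, 240.8] 7675 [ 0.691 -0.252  0.04 ]
door_grip 0.36 [386.2, 224.4, 418.7, 257.8] 659 [ 0.363 -0.445  0.04 ]
mug 0.96 [385.1, 224.2, 418.4, 257.6] 728 [ 0.363 -0.446  0.04 ]
mallet 0.67 [399.7, 134.8, 435.1, 191.6] 822 [ 0.58  -0.516  0.04 ]
tin 0.83 [421.4, 209.3, 445.0, 229.6] 418 [ 0.42 -0.55  0.04]
```

View pics/topcrop.png

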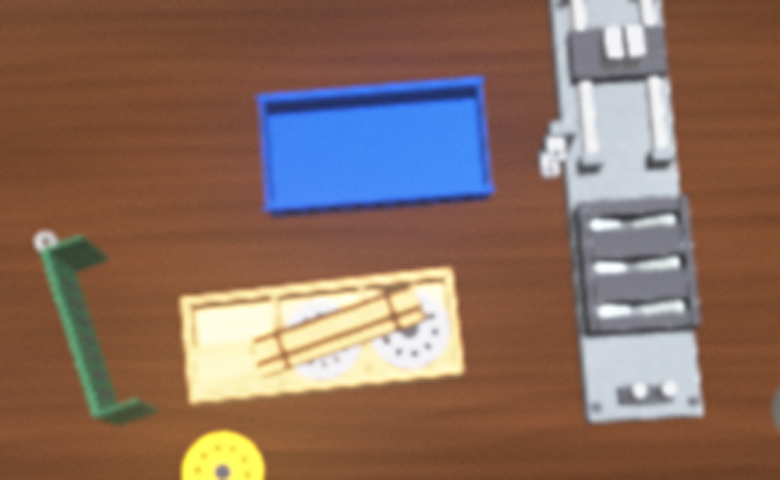

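View pics/scenecrop.png

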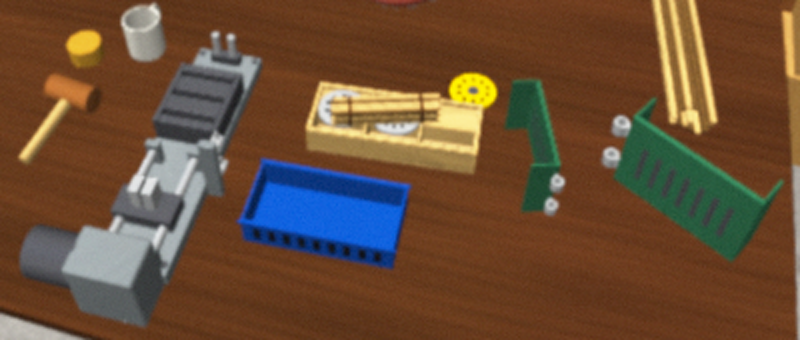

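```bash
cat >> h.py <<'E'
def down(yaw,tilt=0):
    # tool z horizontal at yaw, y down. tilt: rotate about tool x
    z=np.array([np.cos(yaw),np.sin(yaw),0]); y=np.array([0,0,-1.]); x=np.cross(y,z)
    M=np.c_[x,y,z]
    return M@R.from_rotvec([tilt,0,0]).as_matrix()
def plan(target,Mt,step=0.06,ang=10.5,maxrows=40,n=None):
    p,M,o=pose(); target=np.asarray(target,float)
    d=target-p; rv=R.from_matrix(M.T@Mt).as_rotvec(); a=np.degrees(np.linalg.norm(rv))
    n=n or max(1,int(np.ceil(max(np.linalg.norm(d)/step,a/ang))))
    if a<0.1: rv=rv*0
    rows=[];drs=[]
    for k in range(min(n,maxrows)):
        Mk=M@R.from_rotvec(rv*k/n).as_matrix()
        rows.append((Mk.T@(d/n)).round(4).tolist()); drs.append(np.degrees(rv/n).round(2).tolist())
    for i in range(0,len(rows),5): print(rows[i:i+5],drs[i:i+5])
    print('dist',np.linalg.norm(d).round(4),'ang',a.round(2),'n',n)
E
python3 - <<'E'
from h import *
plan([0.42,0.09,0.32],down(0.0))
E
```

```text
[[-0.0348, -0.0062, -0.0437], [-0.0387, -0.0062, -0.0402], [-0.0423, -0.0062, -0.0364], [-0.0455, -0.0062, -0.0323], [-0.0483, -0.0062, -0.0279]] [[-0.0, -5.36, 0.0], [-0.0, -5.36, 0.0], [-0.0, -5.36, 0.0], [-0.0, -5.36, 0.0], [-0.0, -5.36, 0.0]]
[[-0.0507, -0.0062, -0.0233], [-0.0527, -0.0062, -0.0185], [-0.0542, -0.0062, -0.0135], [-0.0552, -0.0062, -0.0083], [-0.0557, -0.0062, -0.0031]] [[-0.0, -5.36, 0.0], [-0.0, -5.36, 0.0], [-0.0, -5.36, 0.0], [-0.0, -5.36, 0.0], [-0.0, -5.36, 0.0]]
[[-0.0558, -0.0062, 0.0021], [-0.0553, -0.0062, 0.0073]] [[-0.0, -5.36, 0.0], [-0.0, -5.36, 0.0]]
dist 0.674 ang 64.28 n 12
```

>>> servo_tool(delta_pos=[[-0.035,-0.006,-0.044],[-0.039,-0.006,-0.04],[-0.042,-0.006,-0.036],[-0.0455,-0.006,-0.032],[-0.048,-0.006,-0.028]], dr=[[0,-5.4,0],[0,-5.4,0],[0,-5.4,0],[0,-5.4,0],[0,-5.4,0]], grip=[1,1,1,1,1])

```text
t: 1.38
tool_pos: [0.3322, -0.2865, 0.275]
tool_rot: [-0.832, 1.665, -1.662]
contact_force: [0.7, -0.8, -0.1]
opening: 0.0857
```

>>> servo_tool(delta_pos=[[-0.051,-0.006,-0.023],[-0.053,-0.006,-0.0185],[-0.054,-0.006,-0.0135],[-0.055,-0.006,-0.008],[-0.056,-0.006,-0.003]], dr=[[0,-5.4,0],[0,-5.4,0],[0,-5.4,0],[0,-5.4,0],[0,-5.4,0]], grip=[1,1,1,1,1])

```text
t: 2.0
tool_pos: [0.3898, -0.0045, 0.3081]
tool_rot: [-1.125, 1.318, -1.328]
contact_force: [0.8, -0.2, 0.6]
opening: 0.0857
```

Run:
```python
from h import *
st()
plan([0.42,0.09,0.32],down(0.0))
```

```text
t 2.0 p [ 0.3898 -0.0045  0.3081] open 0.0857 F [ 0.8 -0.2  0.6] T [ 0.02  0.03 -0.06]
[[-0.157  0.008  0.988]
 [-0.988 -0.    -0.157]
 [-0.001 -1.     0.008]]
[[-0.049, -0.0059, 0.0075], [-0.0483, -0.0059, 0.0114]] [[-0.22, -4.51, -0.0], [-0.22, -4.51, -0.0]]
dist 0.0999 ang 9.03 n 2
```

>>> servo_tool(delta_pos=[[-0.049,-0.006,0.0075],[-0.048,-0.006,0.0115]], dr=[[-0.2,-4.5,0],[-0.2,-4.5,0]], grip=[1,1])

```text
t: 2.25
tool_pos: [0.4199, 0.0937, 0.3216]
tool_rot: [-1.21, 1.201, -1.206]
contact_force: [0.9, 0.1, 0.0]
opening: 0.0853
```

Run:
```python
from h import *
st()
im,c=snap('wrist','w1'); print(c[2],c[3].round(2))
for l in ['case','bundle_mid','die0_mid']:
    for m in masks('wrist',l):
        ys,xs=np.nonzero(m['pixels'])
        if len(xs)>50: print(l,m['score'],m['extent'],len(xs))
im,c=snap('top'); crop(im,130,100,390,260,3,'t1')
```

```text
t 2.25 p [0.4199 0.0937 0.3216] open 0.0853 F [0.9 0.1 0. ] T [-0.01 -0.02 -0.02]
[[ 0.007  0.004  1.   ]
 [-1.    -0.     0.007]
 [ 0.    -1.     0.004]]
[0.41962847 0.16473705 0.45056127] [[ 1.    0.    0.  ]
 [ 0.   -0.96 -0.28]
 [ 0.    0.28 -0.96]]
case 0.72 [236.2, 3.1, 339.4, 246.5] 13165
bundle_mid 0.64 [253.8, 72.1, 330.7, 232.5] 5545
die0_mid 0.73 [259.1, 182.7, 312.2, 240.0] 1573
die0_mid 0.56 [147.1, 12.8, 211.8, 80.0] 3801
```

View pics/w1.png

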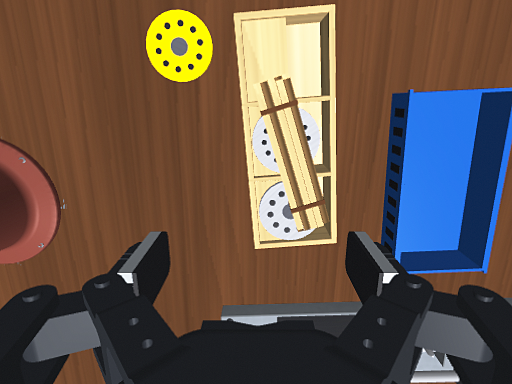

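```bash
cat >> h.py <<'E'
from scipy.optimize import least_squares
def fit2(c,uv,loc,x0):
    uv=np.asarray(uv,float)
    r=least_squares(lambda q:(proj(c,T(*q)(loc))-uv).ravel(),x0)
    print('fit',r.x.round(4),'yaw',np.degrees(r.x[2]).round(2),'res',np.abs(r.fun).max().round(1)); return r.x
def draw(im,c,P,col=(0,0,255),closed=True):
    q=(proj(c,P)*16).astype(int); cv2.polylines(im,[q.reshape(-1,1,2)],closed,col,1,cv2.LINE_AA,4)
E
python3 - <<'E'
from h import *
im=cv2.imread('pics/w1.png'); c=cam('wrist')
rect=lambda a,b,z:np.array([[-a,b,z],[a,b,z],[a,-b,z],[-a,-b,z]])
case=fit2(c,[[235,13],[334,5],[337,243],[255,248]],rect(.06,.155,.058),[.46,.13,0])
draw(im,c,T(*case)(rect(.06,.155,.058)))
for yy in (-.1,0,.1):
    draw(im,c,T(*case)([[-.052,yy-.047,.058],[-.052,yy+.047,.058],[.052,yy+.047,.058],[.052,yy-.047,.058]]),(0,255,0))
    t=np.linspace(0,6.28,40); draw(im,c,T(*case)(np.c_[-.007+.045*np.cos(t),yy+.045*np.sin(t),t*0+.057]),(255,0,0))
bu=fit2(c,[[262,82],[290,77],[328,225],[301,231]],rect(.022,.1,.088),[.46,.09,.3])
draw(im,c,T(*bu)(rect(.022,.1,.088)))
cr=fit2(c,[[411,92],[510,88],[483,270],[395,265]],rect(.065,.13,.06),[.68,.04,.0])
draw(im,c,T(*cr)(rect(.065,.13,.06)))
crop(im,120,0,512,300,2,'w1d')
E
```

```text
fit [0.4645 0.1057 0.0796] yaw 4.56 res 2.0
fit [0.4692 0.0866 0.2816] yaw 16.13 res 5.1
fit [0.6813 0.042  0.0554] yaw 3.17 res 8.1
```

View pics/w1d.png

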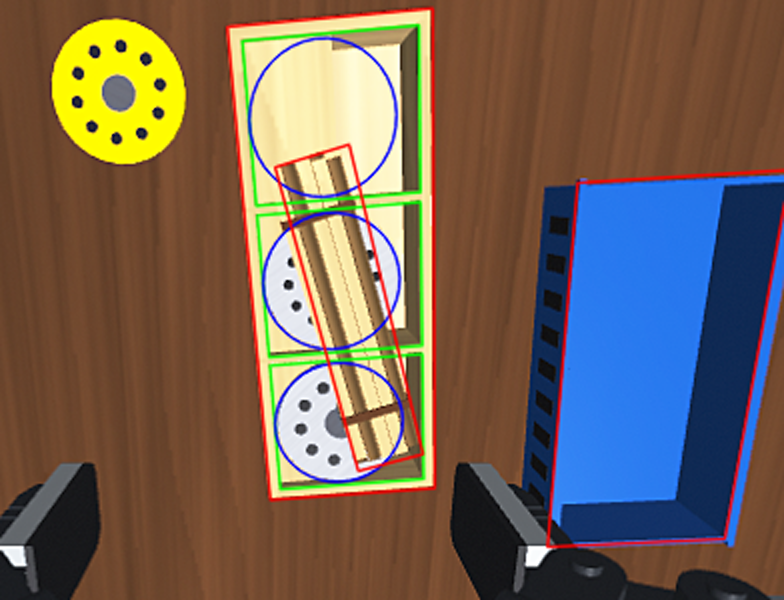

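Run:
```python
from h import *
plan([0.469,0.0866,0.13],down(0.28))
```

```text
[[0.0013, 0.0477, 0.0122], [0.0021, 0.0477, 0.0121], [0.003, 0.0477, 0.012], [0.0038, 0.0477, 0.0118]] [[-0.03, -3.96, 0.01], [-0.03, -3.96, 0.01], [-0.03, -3.96, 0.01], [-0.03, -3.96, 0.01]]
dist 0.1972 ang 15.85 n 4
```

>>> servo_tool(delta_pos=[[0.0013,0.048,0.012],[0.002,0.048,0.012],[0.003,0.048,0.012],[0.004,0.048,0.012]], dr=[[0,-4,0],[0,-4,0],[0,-4,0],[0,-4,0]], grip=[1,1,1,1])

```text
t: 3.0
tool_pos: [0.4741, 0.0804, 0.1306]
tool_rot: [-1.319, 0.987, -1.011]
contact_force: [0.2, -0.2, -0.6]
opening: 0.085
```

Run:
```python
from h import *
st()
im,c=snap('wrist','w2')
for m in masks('wrist','bundle_mid'): print(m['score'],m['extent'])
plan([0.469,0.0866,0.078],down(0.28))
```

```text
t 3.0 p [0.4741 0.0804 0.1306] open 0.085 F [ 0.2 -0.2 -0.6] T [ 0.05 -0.06 -0.01]
[[ 0.276  0.017  0.961]
 [-0.961 -0.002  0.276]
 [ 0.006 -1.     0.016]]
0.89 [197.7, 14.9, 289.6, 323.7]
[[-0.0065, 0.0474, 0.0007]] [[-0.18, -0.15, 0.16]]
dist 0.0479 ang 0.28 n 1
```

View pics/w2.png

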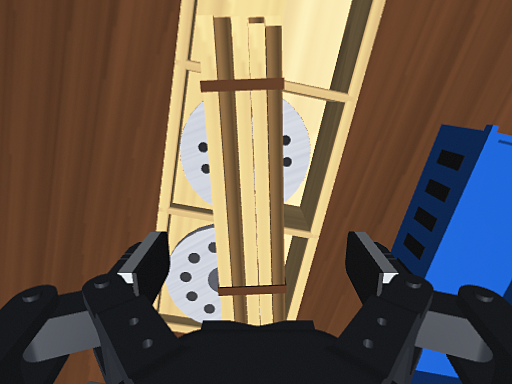

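>>> servo_tool(delta_pos=[[-0.004,0.028,0],[-0.003,0.024,0],[0,0,0],[0,0,0],[0,0,0]], dr=[[0,0,0],[0,0,0],[0,0,0],[0,0,0],[0,0,0]], grip=[1,1,0,0,0], grip_force=40)

```text
t: 3.72
tool_pos: [0.4726, 0.0829, 0.0817]
tool_rot: [-1.315, 1.0, -1.022]
contact_force: [0.6, -0.2, -1.4]
opening: 0.044
```

Run:
```python
from h import *
st()
print('crate yaw .05')
plan([0.469,0.0866,0.2],down(0.28))
```

```text
t 3.73 p [0.4726 0.0829 0.0817] open 0.044 F [ 0.6 -0.2 -1.4] T [-0.03 -0.05  0.01]
[[ 0.262  0.015  0.965]
 [-0.965 -0.002  0.262]
 [ 0.006 -1.     0.014]]
crate yaw .05
[[-0.0019, -0.0592, -0.0004], [-0.0021, -0.0592, -0.0008]] [[-0.4, -0.43, 0.17], [-0.4, -0.43, 0.17]]
dist 0.1184 ang 1.22 n 2
```

>>> servo_tool(delta_pos=[[0,-0.03,0],[0,-0.05,0]], dr=[[0,0,0],[0,0,0]], grip=[0,0])

```text
t: 3.98
tool_pos: [0.4687, 0.0828, 0.1605]
tool_rot: [-1.319, 1.006, -1.018]
contact_force: [1.8, -0.9, -0.8]
opening: 0.0435
```

Run:
```python
from h import *
st()
plan([0.683,0.043,0.14],down(0.055),step=.05)
```

```text
t 3.98 p [0.4687 0.0828 0.1605] open 0.0435 F [ 1.8 -0.9 -0.8] T [-0.08 -0.04 -0.01]
[[ 0.261  0.008  0.965]
 [-0.965 -0.002  0.261]
 [ 0.004 -1.     0.007]]
[[0.0188, 0.0044, 0.0393], [0.0172, 0.0044, 0.04], [0.0155, 0.0043, 0.0407], [0.0138, 0.0042, 0.0413], [0.0121, 0.0042, 0.0419]] [[-0.08, 2.39, 0.04], [-0.08, 2.39, 0.04], [-0.08, 2.39, 0.04], [-0.08, 2.39, 0.04], [-0.08, 2.39, 0.04]]
dist 0.2189 ang 11.98 n 5
```

>>> servo_tool(delta_pos=[[0.019,0.004,0.039],[0.017,0.004,0.04],[0.0155,0.004,0.041],[0.014,0.004,0.041],[0.012,0.004,0.042]], dr=[[0,2.4,0],[0,2.4,0],[0,2.4,0],[0,2.4,0],[0,2.4,0]], grip=[0,0,0,0,0])

```text
t: 4.6
tool_pos: [0.6933, 0.0416, 0.1598]
tool_rot: [-1.209, 1.149, -1.191]
contact_force: [0.4, -0.6, -0.6]
opening: 0.0437
```

Run:
```python
from h import *
st()
im,c=snap('wrist','w3')
plan([0.683,0.043,0.03],down(0.055),step=.04)
```

```text
t 4.6 p [0.6933 0.0416 0.1598] open 0.0437 F [ 0.4 -0.6 -0.6] T [0.04 0.   0.05]
[[ 0.048  0.032  0.998]
 [-0.999 -0.002  0.048]
 [ 0.003 -0.999  0.032]]
[[-0.0011, 0.032, -0.0047], [-0.001, 0.0321, -0.0045], [-0.001, 0.0321, -0.0042], [-0.001, 0.0322, -0.0039]] [[-0.52, -0.14, 0.07], [-0.52, -0.14, 0.07], [-0.52, -0.14, 0.07], [-0.52, -0.14, 0.07]]
dist 0.1296 ang 2.17 n 4
```

View pics/w3.png

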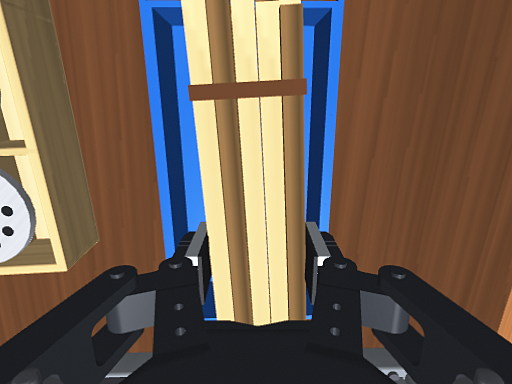

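>>> servo_tool(delta_pos=[[-0.001,0.034,-0.005],[-0.001,0.034,-0.0045],[-0.001,0.034,-0.004],[0,0.023,-0.003]], dr=[[-0.5,0,0],[-0.5,0,0],[-0.5,0,0],[-0.5,0,0]], grip=[0,0,0,0])

```text
t: 5.15
tool_pos: [0.6891, 0.0407, 0.0358]
tool_rot: [-1.226, 1.167, -1.186]
contact_force: [0.2, 0.5, -2.1]
opening: 0.0432
```

>>> servo_tool(delta_pos=[[0,0,0],[0,0,0],[0,0,0],[0,-0.04,0],[0,-0.055,0]], dr=[[0,0,0],[0,0,0],[0,0,0],[0,0,0],[0,0,0]], grip=[0,0.75,0.75,0.75,0.75])

```text
t: 5.78
tool_pos: [0.687, 0.0412, 0.1322]
tool_rot: [-1.228, 1.17, -1.184]
contact_force: [1.1, 0.3, 0.3]
opening: 0.0641
```

>>> servo_tool(delta_pos=[[0,-0.055,0],[0,-0.06,0]], dr=[[0,0,0],[0,0,0]], grip=[0.75,0.75])

```text
t: 6.02
tool_pos: [0.6864, 0.0417, 0.2531]
tool_rot: [-1.225, 1.167, -1.186]
contact_force: [0.9, 0.2, -0.8]
opening: 0.0638
```

Run:
```python
from h import *
st()
im,c=snap('wrist','w4')
plan([0.72,-0.2,0.33],down(0.055))
```

```text
t 6.03 p [0.6864 0.0417 0.2531] open 0.0638 F [ 0.9  0.2 -0.8] T [-0.04 -0.03 -0.04]
[[ 0.043  0.011  0.999]
 [-0.999 -0.005  0.043]
 [ 0.005 -1.     0.011]]
[[0.0486, -0.0124, 0.0041], [0.0486, -0.0125, 0.004], [0.0486, -0.0126, 0.0038], [0.0486, -0.0127, 0.0036], [0.0486, -0.0128, 0.0034]] [[-0.32, -0.13, 0.08], [-0.32, -0.13, 0.08], [-0.32, -0.13, 0.08], [-0.32, -0.13, 0.08], [-0.32, -0.13, 0.08]]
dist 0.2518 ang 1.8 n 5
```

View pics/w4.png

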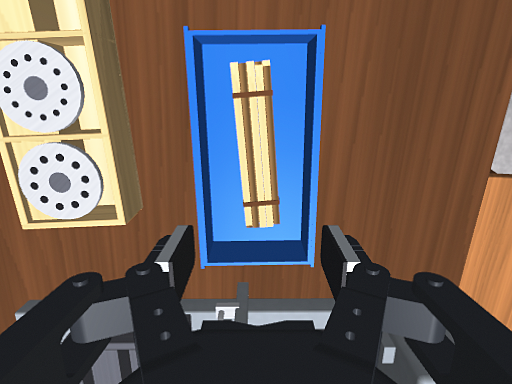

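Run:
```python
from h import *
plan([0.58,-0.17,0.36],down(0.055))
```

```text
[[0.0415, -0.0193, -0.0234], [0.0414, -0.0192, -0.0236], [0.0413, -0.0191, -0.0238], [0.0412, -0.019, -0.024], [0.0411, -0.0189, -0.0242]] [[-0.32, -0.13, 0.08], [-0.32, -0.13, 0.08], [-0.32, -0.13, 0.08], [-0.32, -0.13, 0.08], [-0.32, -0.13, 0.08]]
dist 0.2567 ang 1.8 n 5
```

>>> servo_tool(delta_pos=[[0.0415,-0.0195,-0.0235],[0.0415,-0.019,-0.0235],[0.041,-0.019,-0.024],[0.041,-0.019,-0.024],[0.041,-0.019,-0.024]], dr=[[-0.3,0,0],[-0.3,0,0],[-0.3,0,0],[-0.3,0,0],[-0.3,0,0]], grip=[0.9,0.9,0.9,0.9,0.9])

```text
t: 6.7
tool_pos: [0.5785, -0.1719, 0.3758]
tool_rot: [-1.224, 1.149, -1.193]
contact_force: [0.7, -1.1, 0.3]
opening: 0.0768
```

>>> servo_tool(delta_pos=[[0,0,0]], dr=[[0,0,0]], grip=[0.9])

```text
t: 6.82
tool_pos: [0.5781, -0.1747, 0.3803]
tool_rot: [-1.22, 1.146, -1.201]
contact_force: [0.7, 0.4, 0.6]
opening: 0.0771
```

Run:
```python
from h import *
st()
im,c=snap('wrist','w5'); np.save('c5.npy',np.array(c,dtype=object),allow_pickle=True)
crop(im,100,0,420,260,2.5,'w5c')
```

```text
t 6.83 p [ 0.5781 -0.1747  0.3803] open 0.0771 F [0.7 0.4 0.6] T [ 0.04  0.05 -0.02]
[[ 0.045  0.03   0.999]
 [-0.999 -0.016  0.046]
 [ 0.017 -0.999  0.03 ]]
```

View pics/w5.png

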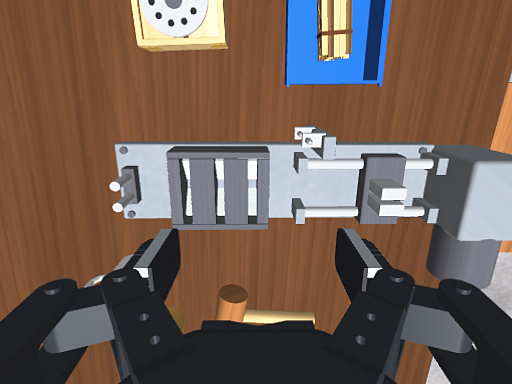

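View pics/w5c.png

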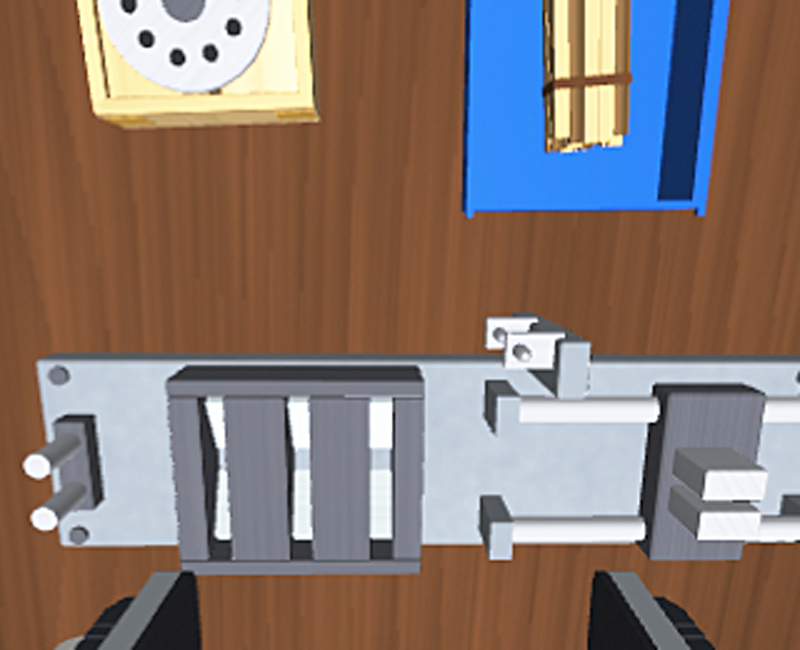

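Run:
```python
from h import *
im=cv2.imread('pics/w5.png')
crop(np.clip(im.astype(int)*1.5,0,255).astype(np.uint8),160,140,280,235,6.5,'w5e')
crop(im,285,115,355,185,8,'w5f')
```

```text
(no output)
```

View pics/w5e.png

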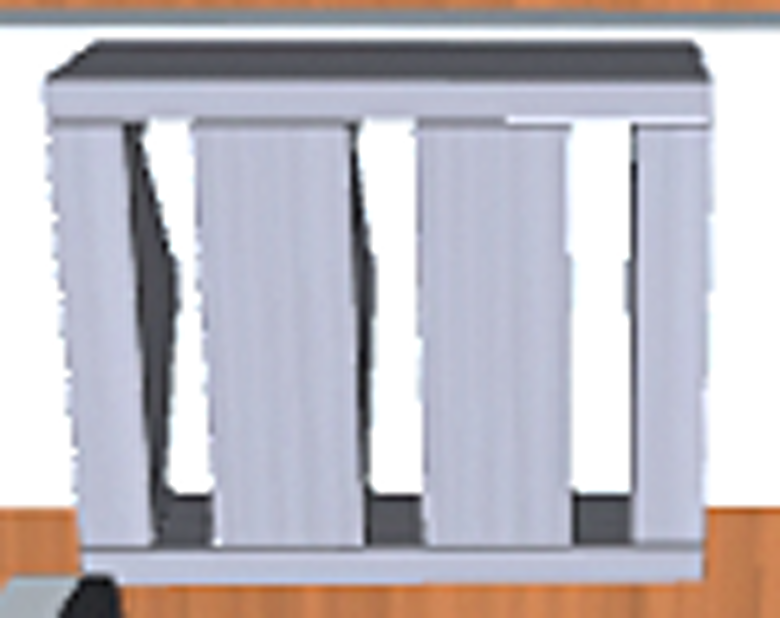

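View pics/w5f.png

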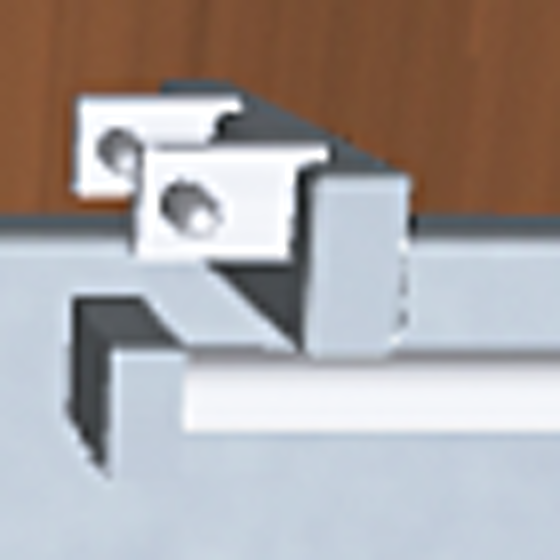

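Run:
```python
from h import *
c=cam('wrist'); im=cv2.imread('pics/w5.png')
def px(L,s,o): return (np.array(L,float)+.5)/s-.5+np.array(o)
V0,V1=123,547
uv=px([[123,V0],[192,V0],[155,V1],[215,V1],[349,V0],[415,V0],[366,V1],[426,V1],[572,V0],[632,V0],[573,V1],[635,V1]],6.5,(160,140))
loc=[]
for k in range(3):
    for y in (.052,-.052):
        for x in (-.007,.007): loc.append([x+.05*k,y,.081])
s=fit2(c,uv,np.array(loc),[.53,-.25,.05])
for k in range(3):
    draw(im,c,T(*s)([[.05*k-.007,.052,.081],[.05*k+.007,.052,.081],[.05*k+.007,-.052,.081],[.05*k-.007,-.052,.081]]))
uvp=px([[140,147],[135,255],[76,96],[76,190]],8,(285,115))
lp=np.array([[-.007,.009,.123],[-.007,-.009,.123],[-.007,.009,.057],[-.007,-.009,.057]])
r=least_squares(lambda q:(proj(c,T(q[0],q[1],s[2])(lp))-uvp).ravel(),[.64,-.2]); print('pin',r.x,np.abs(r.fun).max())
p=fit2(c,uvp,lp,[.64,-.2,.05])
for z in (.057,.123):
    draw(im,c,T(*p)([[-.007,.009,z],[.018,.009,z],[.018,-.009,z],[-.007,-.009,z]]))
    draw(im,c,T(*p)([[0,0,z],[0,0,z+.016]]),(0,255,0))
crop(im,160,115,360,240,4,'w5g')
# pin in slot frame
d=r.x-s[:2]; cs,sn=np.cos(s[2]),np.sin(s[2]); print('pin in slot0 frame',cs*d[0]+sn*d[1],-sn*d[0]+cs*d[1])
```

```text
fit [ 0.4837 -0.2503  0.0382] yaw 2.19 res 0.6
pin [ 0.65009268 -0.15758486] 0.377276560422672
fit [ 0.6501 -0.1574  0.0605] yaw 3.47 res 0.4
pin in slot0 frame 0.16986041517869924 0.08626964041719777
```

View pics/w5g.png

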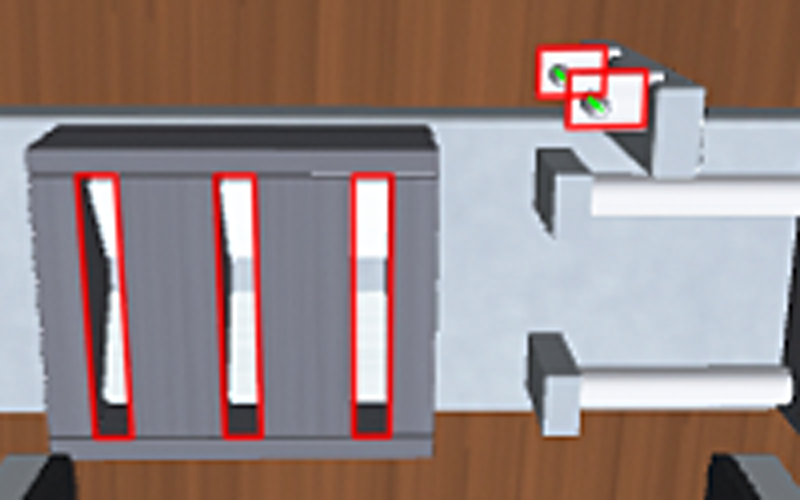

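```bash
cat >> h.py <<'E'
case0=np.array([.4645,.1057,.0796])
def casep(x,y,z,case=None): return T(*(case0 if case is None else case))([[x,y,z]])[0]
E
python3 - <<'E'
from h import *
y=case0[2]
plan(casep(.03,-.05,.22),down(np.pi/2+y))
E
```

```text
[[-0.0264, 0.0171, -0.0082], [-0.0274, 0.0172, -0.0033], [-0.0274, 0.0173, 0.0016], [-0.0267, 0.0174, 0.0064], [-0.025, 0.0175, 0.0111]] [[-0.06, -10.2, 0.22], [-0.06, -10.2, 0.22], [-0.06, -10.2, 0.22], [-0.06, -10.2, 0.22], [-0.06, -10.2, 0.22]]
[[-0.0226, 0.0175, 0.0153], [-0.0195, 0.0176, 0.0191], [-0.0157, 0.0177, 0.0223], [-0.0114, 0.0177, 0.0247]] [[-0.06, -10.2, 0.22], [-0.06, -10.2, 0.22], [-0.06, -10.2, 0.22], [-0.06, -10.2, 0.22]]
dist 0.2922 ang 91.86 n 9
```

>>> servo_tool(delta_pos=[[-0.026,0.016,-0.008],[-0.027,0.016,-0.003],[-0.027,0.017,0.002],[-0.027,0.017,0.006],[-0.025,0.017,0.011]], dr=[[0,-10.2,0.2],[0,-10.2,0.2],[0,-10.2,0.2],[0,-10.2,0.2],[0,-10.2,0.2]], grip=[0,0,0,0,0])

```text
t: 7.5
tool_pos: [0.5342, -0.0385, 0.2929]
tool_rot: [-1.509, 0.45, -0.489]
contact_force: [1.5, -0.2, -0.1]
opening: -0.0006
```

>>> servo_tool(delta_pos=[[-0.0225,0.0175,0.015],[-0.0195,0.0175,0.019],[-0.0155,0.0175,0.022],[-0.0115,0.0175,0.025],[0,0,0]], dr=[[0,-10.2,0.2],[0,-10.2,0.2],[0,-10.2,0.2],[0,-10.2,0.2],[0,0,0]], grip=[0,0,0,0,0])

```text
t: 8.12
tool_pos: [0.4915, 0.0736, 0.2172]
tool_rot: [-1.561, -0.124, 0.106]
contact_force: [0.6, 0.1, 0.0]
opening: 0.0001
```

Run:
```python
from h import *
st()
im,c=snap('wrist','w6')
```

```text
t 8.12 p [0.4915 0.0736 0.2172] open 0.0001 F [0.6 0.1 0. ] T [-0.07  0.02  0.04]
[[ 0.989  0.011 -0.146]
 [ 0.146  0.008  0.989]
 [ 0.012 -1.     0.006]]
```

View pics/w6.png

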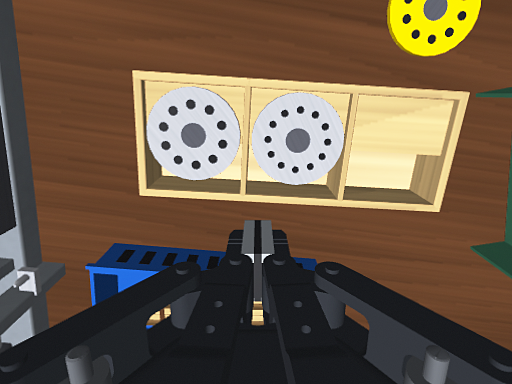

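Run:
```python
from h import *
im=cv2.imread('pics/w6.png'); c=cam('wrist')
loc=np.array([[-.06,-.155,.058],[-.06,.155,.058],[.06,.155,.058],[.06,-.155,.058]])
case=fit2(c,[[133,70],[469,92],[440,212],[139.5,195]],loc,[.46,.1,.08])
draw(im,c,T(*case)(loc))
for yy in (-.1,0):
    t=np.linspace(0,6.28,40); draw(im,c,T(*case)(np.c_[-.005+.045*np.cos(t),yy+.045*np.sin(t),t*0+.057]),(255,0,0))
for m in masks('wrist','die0_mid'):
    ys,xs=np.nonzero(m['pixels']); print(m['score'],m['extent'],unproj(c,[[xs.mean(),ys.mean()]],.057))
print([casep(-.005,y,.057,case) for y in (-.1,0)])
crop(im,110,50,490,260,2,'w6d')
```

```text
fit [0.4664 0.1088 0.0805] yaw 4.61 res 1.1
0.96 [149.2, 87.4, 241.7, 181.5] [[0.46776915 0.00790676 0.057     ]]
0.81 [386.2, 0.0, 478.9, 52.1] [[0.34447163 0.20488863 0.057     ]]
[array([0.46944162, 0.00870118, 0.057     ]), array([0.46139823, 0.10837718, 0.057     ])]
```

View pics/w6d.png

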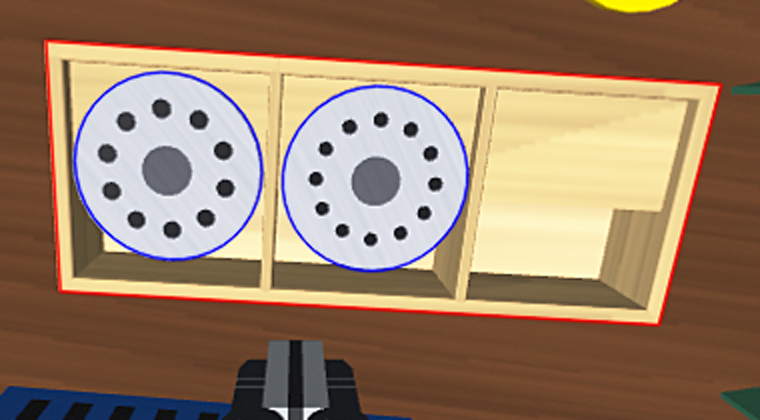

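```bash
sed -i 's/^case0=.*/case0=np.array([.4664,.1088,.0805])/' h.py
python3 - <<'E'
from h import *
plan(casep(.031,-.1,.095),down(np.pi/2+case0[2]),step=.05)
E
```

```text
[[0.0005, 0.0414, -0.0207], [0.0011, 0.0414, -0.0206], [0.0018, 0.0414, -0.0205]] [[-0.11, 1.19, 0.29], [-0.11, 1.19, 0.29], [-0.11, 1.19, 0.29]]
dist 0.1388 ang 3.7 n 3
```

>>> servo_tool(delta_pos=[[0,0.04,-0.021],[0.001,0.04,-0.0205],[0.002,0.04,-0.0205],[0,0,0]], dr=[[0,1.2,0.3],[0,1.2,0.3],[0,1.2,0.3],[0,0,0]], grip=[0,0,0,0])

```text
t: 8.72
tool_pos: [0.5115, 0.0077, 0.103]
tool_rot: [-1.566, -0.064, 0.045]
contact_force: [0.0, 0.6, 0.4]
opening: 0.0
```

Run:
```python
from h import *
st()
plan(casep(.031,-.1,.073),down(np.pi/2+case0[2]),step=.05)
```

```text
t 8.72 p [0.5115 0.0077 0.103 ] open 0.0 F [0.  0.6 0.4] T [-0.04  0.03 -0.01]
[[ 0.997  0.012 -0.07 ]
 [ 0.07   0.004  0.998]
 [ 0.012 -1.     0.003]]
[[-0.0062, 0.03, 0.0043]] [[-0.18, -0.6, 0.7]]
dist 0.0309 ang 0.94 n 1
```

>>> servo_tool(delta_pos=[[-0.006,0.02,0.004],[0,0.01,0],[0,0.006,0],[0,0.006,0]], dr=[[0,-0.6,0.7],[0,0,0],[0,0,0],[0,0,0]], grip=[0,0,0,0])

```text
t: 9.22
tool_pos: [0.5098, 0.0119, 0.0645]
tool_rot: [-1.568, -0.071, 0.056]
contact_force: [0.1, -0.9, 0.7]
opening: -0.0002
```

Run:
```python
from h import *
st()
im,c=snap('wrist','w7')
```

```text
t 9.22 p [0.5098 0.0119 0.0645] open -0.0002 F [ 0.1 -0.9  0.7] T [-0.13 -0.02 -0.  ]
[[ 0.997  0.01  -0.081]
 [ 0.081  0.002  0.997]
 [ 0.01  -1.     0.001]]
```

View pics/w7.png

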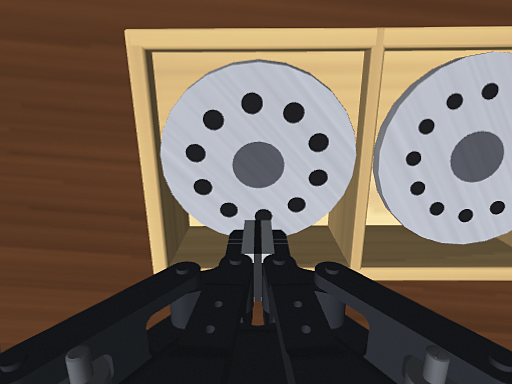

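>>> servo_tool(delta_pos=[[0,0.007,0],[0,0.007,0],[0,0.007,0]], dr=[[0,0,0],[0,0,0],[0,0,0]], grip=[0,0,0])

```text
t: 9.65
tool_pos: [0.5099, 0.0122, 0.0422]
tool_rot: [-1.568, -0.071, 0.056]
contact_force: [0.3, 0.3, 0.3]
opening: 0.0001
```

Run:
```python
from h import *
st()
im,c=snap('wrist','w8')
```

```text
t 9.65 p [0.5099 0.0122 0.0422] open 0.0001 F [0.3 0.3 0.3] T [-0.03 -0.01  0.04]
[[ 0.997  0.01  -0.081]
 [ 0.081  0.002  0.997]
 [ 0.01  -1.     0.001]]
```

View pics/w8.png

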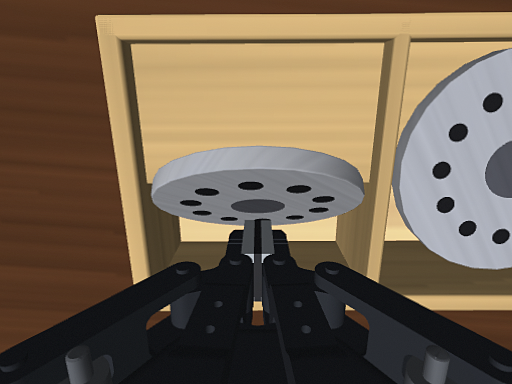

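>>> servo_tool(delta_pos=[[0,-0.025,0],[0,-0.045,0],[0,-0.055,0],[0,-0.04,0],[0,0,0]], dr=[[0,0,0],[0,0,0],[0,0,0],[0,0,0],[0,0,0]], grip=[0,0,0,0,0])

```text
t: 10.32
tool_pos: [0.5061, 0.0119, 0.2077]
tool_rot: [-1.567, -0.064, 0.062]
contact_force: [0.5, -0.2, -0.7]
opening: -0.0003
```

Run:
```python
from h import *
st()
im,c=snap('wrist','w9')
im,c=snap('scene');crop(im,200,150,350,250,5,'s9')
```

```text
t 10.32 p [0.5061 0.0119 0.2077] open -0.0003 F [ 0.5 -0.2 -0.7] T [ 0.03 -0.02  0.04]
[[ 0.997  0.002 -0.08 ]
 [ 0.08   0.003  0.997]
 [ 0.002 -1.     0.003]]
```

View pics/w9.png

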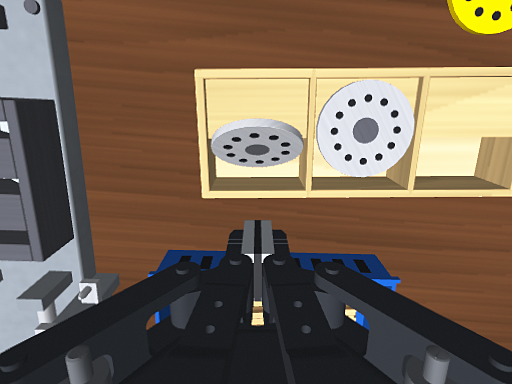

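View pics/s9.png

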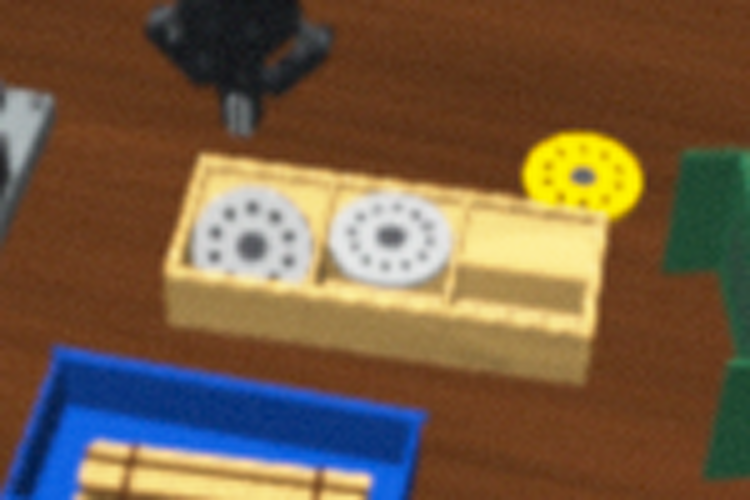

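```bash
cat >> h.py <<'E'
def disc(case,yc,a,sc,rng=0,e=(.002,.049)):
    # returns fn to build points: circle of face k (0 under,1 upper)
    u=np.array([np.cos(a),0,-np.sin(a)]); n=np.array([np.sin(a),0,np.cos(a)])
    base=np.array([e[0],yc,e[1]])+u*sc
    t=np.linspace(0,2*np.pi,73)
    def face(k,r=.045): return T(*case)(base+n*.008*k+r*(np.cos(t)[:,None]*u+np.sin(t)[:,None]*np.array([0,1,0])))
    return face,T(*case)([base+n*.004])[0],T(*case)([base+n*.008])[0]
def discfit(c,case,yc0,ext,cen,x0=None):
    def f(q):
        face,_,up=disc(case,*q)
        P=np.vstack([proj(c,face(0)),proj(c,face(1))])
        return np.r_[P[:,0].min()-ext[0],P[:,1].min()-ext[1],P[:,0].max()-ext[2],P[:,1].max()-ext[3],2*(proj(c,up)[0]-cen)]
    best=None
    for a in (.7,1.,1.2):
        r=least_squares(f,[yc0,a,.01],diff_step=1e-4,x_scale=[.01,.1,.01])
        if best is None or r.cost<best.cost: best=r
    q=best.x; print('y %.4f a %.1fdeg sc %.4f L %.4f'%(q[0],np.degrees(q[1]),q[2],.045-q[2]),'res',best.fun.round(1)); return q
E
python3 - <<'E'
from h import *
im=cv2.imread('pics/w9.png'); c=cam('wrist')
ctrl.get_image('wrist')
for m in masks('wrist','die0_mid'): print(m['score'],m['extent'])
q=discfit(c,case0,-.1,[211,118.5,303.5,167.5],[257,150])
face,cen,up=disc(case0,*q); draw(im,c,face(0));draw(im,c,face(1),(255,0,0)); print(cen)
crop(im,190,60,430,200,3.2,'w9d')
E
```

```text
0.79 [446.5, 0.6, 512.0, 38.0]
0.66 [212.5, 122.4, 303.5, 169.8]
0.58 [0.0, 1.0, 118.5, 352.0]
y -0.0988 a 56.2deg sc -0.0009 L 0.0459 res [-2.2 -0.1  1.9 -0.   0.2  0.9]
[0.47914558 0.01072143 0.0519804 ]
```

View pics/w9d.png

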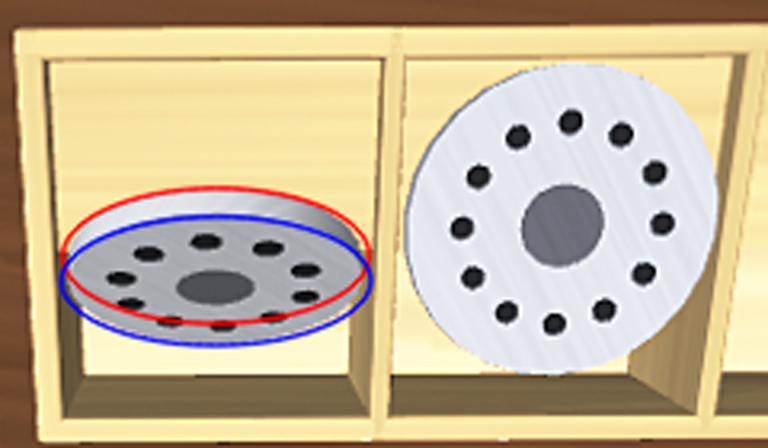

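Run:
```python
from h import *
im=cv2.imread('pics/w9.png'); c=cam('wrist')
crop(im,200,105,315,185,7,'w9e')
```

```text
(no output)
```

View pics/w9e.png

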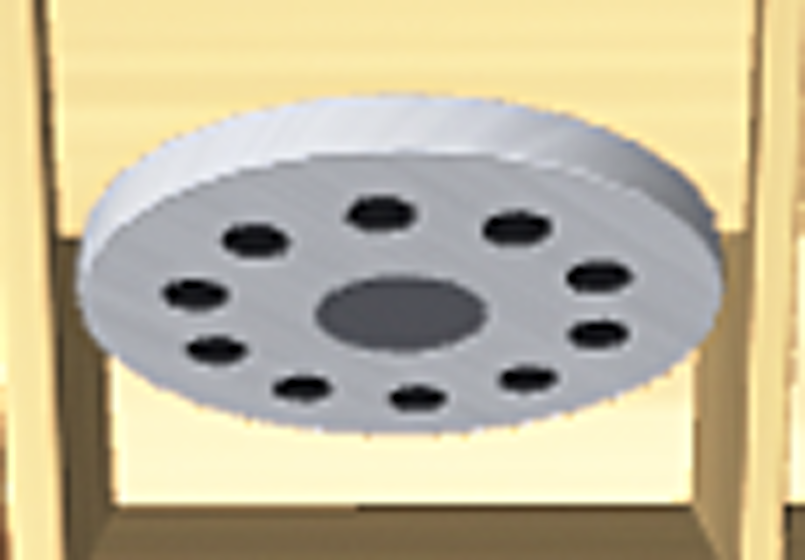

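Run:
```python
from h import *
im=cv2.imread('pics/w9.png'); c=cam('wrist')
px=lambda L:(np.array(L,float)+.5)/7-.5+np.array([200,105])
print('ledge proj',proj(c,[casep(.002,-.145,.049),casep(.002,-.055,.049),casep(.052,-.1,.006),casep(.052,-.1,.058)]),px([[55,236],[735,233],[400,503]]))
top,bot,lef,rig,cen,ut=px([[397,150],[398,433],[77,288],[722,290],[401,313],[400,93]])
t=np.linspace(0,2*np.pi,181)
def build(q):
    x,y,z,a=q
    u=np.array([np.cos(a),0,-np.sin(a)]); n=np.array([np.sin(a),0,np.cos(a)])
    C=np.array([x,y,z])
    ring=.045*(np.cos(t)[:,None]*u+np.sin(t)[:,None]*np.array([0,1,0]))
    return T(*case0)(C+n*.004+ring),T(*case0)(C-n*.004+ring),T(*case0)([C+n*.004])
def f(q):
    U,L,C=[proj(c,k) for k in build(q)]
    return np.r_[U[:,1].min()-top[1],U[:,1].max()-bot[1],U[:,0].min()-lef[0],U[:,0].max()-rig[0],C[0]-cen,L[:,1].min()-ut[1]]
for a0 in (.8,1.1):
    r=least_squares(f,[.01,-.1,.05,a0],diff_step=1e-4,x_scale=[.01,.01,.01,.1]); q=r.x
    print(q.round(4),np.degrees(q[3]),r.fun.round(2))
x,y,z,a=q; u=np.array([np.cos(a),-np.sin(a)]);n=np.array([np.sin(a),np.cos(a)])
e=np.array([.002,.049])-np.array([x,z]); print('edge rel along',e@u,'norm',e@n,'near edge',np.array([x,z])-.045*u,'far',np.array([x,z])+.045*u)
```

```text
ledge proj [[207.97926801 145.21755104]
 [302.84267034 144.88474872]
 [255.68270092 183.39811454]
 [255.66425419 198.08756965]] [[207.42857143 138.28571429]
 [304.57142857 137.85714286]
 [256.71428571 176.42857143]]
[ 0.0044 -0.0988  0.0364  0.9632] 55.18476464403538 [ 0.08  0.05  0.07  0.06 -0.13 -0.08 -0.05]
[ 0.0044 -0.0988  0.0364  0.9632] 55.18476464714111 [ 0.08  0.05  0.07  0.06 -0.13 -0.08 -0.05]
edge rel along -0.01167776489251142 norm 0.005246083179329017 near edge [-0.02133175  0.07336231] far [ 0.03005212 -0.00052746]
```

Run:
```python
from h import *
st()
c=cam('wrist'); print(proj(c,[casep(-.06,-.155,.058),casep(.06,-.155,.058),casep(.06,-.05,.058),casep(-.06,-.05,.058)]))
im,c=snap('wrist','w10'); d=cv2.absdiff(im,cv2.imread('pics/w9.png')); print(d.mean())
print(proj(c,[casep(-.06,-.155,.058)]))
```

```text
t 10.53 p [0.5029 0.0123 0.2014] open -0.0001 F [ 0.1  0.1 -0.4] T [-0.08 -0.02 -0.05]
[[ 0.997 -0.009 -0.08 ]
 [ 0.08   0.005  0.997]
 [-0.009 -1.     0.005]]
[[191.29180179  75.08370358]
 [199.07263403 206.14800731]
 [307.09866718 205.67788263]
 [313.01736669  74.78127785]]
15.741109212239584
[[191.29180179  75.08370358]]
```

```bash
cat >> h.py <<'E'
import pickle
def snap(n,name=None):
    c=cam(n); im=cv2.cvtColor(ctrl.get_image(n),cv2.COLOR_RGB2BGR)
    if name: cv2.imwrite(f'pics/{name}.png',im); pickle.dump(c,open(f'pics/{name}.pkl','wb'))
    return im,c
def load(name): return cv2.imread(f'pics/{name}.png'),pickle.load(open(f'pics/{name}.pkl','rb'))
E
python3 - <<'E'
from h import *
im,c=snap('wrist','w11'); im2,c2=snap('wrist'); print(c[2],c2[2],cv2.absdiff(im,im2).mean())
crop(im,180,60,440,220,3,'w11c')
E
```

```text
[0.434403   0.00640728 0.33081202] [0.43445714 0.00640225 0.33089018] 1.054078843858507
```

View pics/w11c.png

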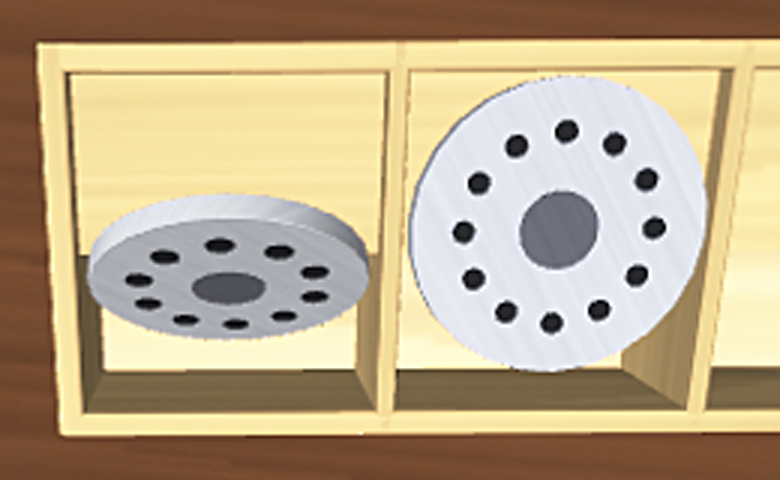

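```bash
cat > fitdisc.py <<'E'
from h import *
t=np.linspace(0,2*np.pi,181)
def build(q,case):
    x,y,z,a=q
    u=np.array([np.cos(a),0,-np.sin(a)]); n=np.array([np.sin(a),0,np.cos(a)])
    C=np.array([x,y,z])
    ring=.045*(np.cos(t)[:,None]*u+np.sin(t)[:,None]*np.array([0,1,0]))
    return T(*case)(C+n*.004+ring),T(*case)(C-n*.004+ring),T(*case)([C+n*.004])
def run(c,case,top,bot,lef,rig,cen,ut,y0=-.1):
    def f(q):
        U,L,C=[proj(c,k) for k in build(q,case)]
        return np.r_[U[:,1].min()-top[1],U[:,1].max()-bot[1],U[:,0].min()-lef[0],U[:,0].max()-rig[0],C[0]-cen,L[:,1].min()-ut[1]]
    r=least_squares(f,[.01,y0,.05,1.],diff_step=1e-4,x_scale=[.01,.01,.01,.1]); q=r.x
    x,y,z,a=q; u=np.array([np.cos(a),-np.sin(a)]);n=np.array([np.sin(a),np.cos(a)])
    print('xyz',q[:3].round(4),'a',np.degrees(a).round(1),'res',r.fun.round(1))
    e=np.array([.002,.049])-np.array([x,z]); print('edge rel along',e@u,'norm',e@n,'near edge',np.array([x,z])-.045*u,'far',np.array([x,z])+.045*u)
    return q
E
python3 - <<'E'
from fitdisc import *
im,c=load('w11')
px=lambda L:(np.array(L,float)+.5)/3-.5+np.array([180,60])
loc=[[-.06,-.155,.058],[.06,-.155,.058],[-.052,-.147,.058],[.052,-.147,.058],[-.052,-.053,.058],[.052,-.053,.058],[-.052,-.047,.058],[.052,-.047,.058],[-.052,.047,.058],[.052,.047,.058],[.002,-.147,.049],[.002,-.053,.049]]
uv=px([[37,43],[61,434],[68,72],[84,412],[388,70],[379,412],[409,69],[398,411],[732,66],[690,410],[78,253],[378,253]])
case=fit2(c,uv,np.array(loc),case0); print((proj(c,T(*case)(loc))-uv).round(1).tolist())
q=run(c,case,*px([[229,218],[230,340],[88,277],[370,277],[229,288],[229,194]]))
for F in build(q,case)[:2]: draw(im,c,F)
draw(im,c,T(*case)(loc[2:6]),(0,255,0))
crop(im,180,60,440,220,3,'w11d')
E
```

```text
fit [0.4646 0.1093 0.0846] yaw 4.85 res 1.3
[[-0.4, -0.1], [-0.2, 1.0], [-0.9, -0.0], [0.0, 0.4], [0.7, -0.1], [-0.7, -0.4], [0.6, 0.2], [-0.8, -0.1], [1.3, 0.2], [-0.5, -0.5], [0.8, 0.2], [0.0, -0.5]]
xyz [ 0.0107 -0.1001  0.0434] a 54.4 res [ 0.2 -0.   0.  -0.1  0.   0.1 -0.2]
edge rel along -0.009647607195566916 norm -0.0038332595736574404 near edge [-0.01545959  0.07997819] far [0.03692433 0.00679401]
```

View pics/w11d.png

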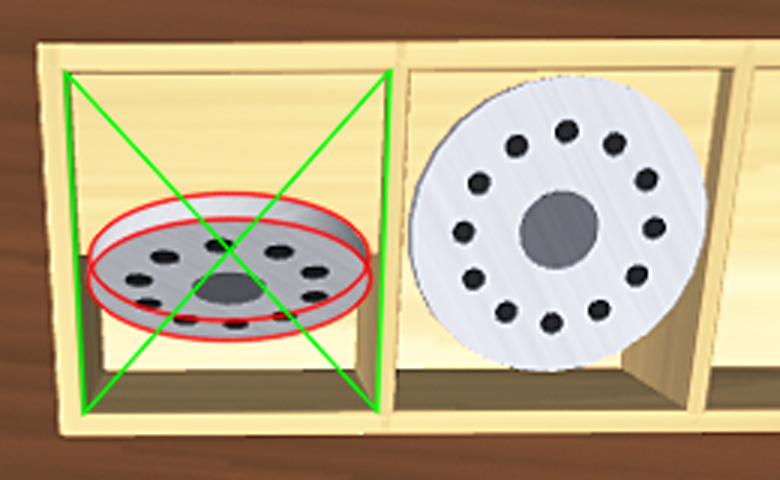

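```bash
sed -i 's/^case0=.*/case0=np.array([.4646,.1093,.0846])/' h.py
cat >> h.py <<'E'
def grasp_die(x,y,z,adeg,back,over=.018,nn=0.0):
    a=np.radians(adeg); u=np.array([np.cos(a),0,-np.sin(a)]); n=np.array([np.sin(a),0,np.cos(a)])
    P=np.array([x,y,z])-.045*u+u*(over-.014-back)+n*nn
    return T(*case0)([P])[0], down(case0[2],np.radians(90-adeg))
E
python3 - <<'E'
from h import *
P,M=grasp_die(.0107,-.1001,.0434,54.4,.06); print(P,M)
plan(P+[0,0,.04],M)
E
```

```text
[0.42513595 0.00549407 0.12552318] [[ 0.08449912  0.58004104  0.81019275]
 [-0.99642355  0.04918888  0.0687063 ]
 [ 0.         -0.81310076  0.58212297]]
[[-0.0078, 0.0037, -0.0001], [-0.0078, 0.0032, -0.0014], [-0.0077, 0.0028, -0.0027], [-0.0073, 0.0022, -0.004], [-0.0067, 0.0016, -0.0051]] [[2.81, 8.64, -2.84], [2.81, 8.64, -2.84], [2.81, 8.64, -2.84], [2.81, 8.64, -2.84], [2.81, 8.64, -2.84]]
[[-0.0059, 0.0011, -0.0062], [-0.005, 0.0005, -0.007], [-0.0038, -0.0001, -0.0077], [-0.0026, -0.0007, -0.0082], [-0.0013, -0.0012, -0.0084]] [[2.81, 8.64, -2.84], [2.81, 8.64, -2.84], [2.81, 8.64, -2.84], [2.81, 8.64, -2.84], [2.81, 8.64, -2.84]]
dist 0.0861 ang 95.21 n 10
```

>>> servo_tool(delta_pos=[[-0.008,0.0035,0],[-0.008,0.003,-0.0015],[-0.0075,0.003,-0.003],[-0.0075,0.002,-0.004],[-0.007,0.0015,-0.005]], dr=[[2.8,8.6,-2.8],[2.8,8.6,-2.8],[2.8,8.6,-2.8],[2.8,8.6,-2.8],[2.8,8.6,-2.8]], grip=[0.3,0.3,0.3,0.3,0.3])

```text
t: 11.3
tool_pos: [0.4615, 0.0098, 0.1787]
tool_rot: [-1.236, 0.36, -0.693]
contact_force: [-0.2, -0.5, 1.1]
opening: 0.026
```

>>> servo_tool(delta_pos=[[-0.006,0.001,-0.006],[-0.005,0.0005,-0.007],[-0.004,0,-0.0075],[-0.0025,-0.0005,-0.008],[-0.001,-0.001,-0.0085]], dr=[[2.8,8.6,-2.8],[2.8,8.6,-2.8],[2.8,8.6,-2.8],[2.8,8.6,-2.8],[2.8,8.6,-2.8]], grip=[0.3,0.3,0.3,0.3,0.3])

```text
t: 11.92
tool_pos: [0.4195, 0.0074, 0.1542]
tool_rot: [-0.74, 0.743, -1.389]
contact_force: [0.1, 0.7, 0.1]
opening: 0.0254
```

Run:
```python
from h import *
st()
P,M=grasp_die(.0107,-.1001,.0434,54.4,.06)
plan(P,M)
```

```text
t 11.93 p [0.4195 0.0074 0.1542] open 0.0254 F [0.1 0.7 0.1] T [-0.04  0.31  0.02]
[[ 0.042  0.574  0.818]
 [-0.999  0.044  0.021]
 [-0.024 -0.817  0.575]]
[[0.0028, 0.0266, -0.0119]] [[0.43, -2.77, 0.27]]
dist 0.0293 ang 2.82 n 1
```

>>> servo_tool(delta_pos=[[0.003,0.026,-0.012],[0,0,0]], dr=[[0.4,-2.8,0.3],[0,0,0]], grip=[0.3,0.3])

```text
t: 12.18
tool_pos: [0.4253, 0.0055, 0.1273]
tool_rot: [-0.761, 0.696, -1.366]
contact_force: [-0.3, -0.8, 1.4]
opening: 0.0256
```

Run:
```python
from h import *
st()
im,c=snap('wrist','w12')
P,M=grasp_die(.0107,-.1001,.0434,54.4,.06); plan(P,M)
P,M=grasp_die(.0107,-.1001,.0434,54.4,.0); plan(P,M,step=.02)
```

```text
t 12.18 p [0.4253 0.0055 0.1273] open 0.0256 F [-0.3 -0.8  1.4] T [ 0.03  0.35 -0.01]
[[ 0.086  0.584  0.807]
 [-0.996  0.048  0.071]
 [ 0.002 -0.81   0.586]]
[[0.0, 0.0015, -0.0014]] [[-0.3, 0.11, 0.06]]
dist 0.0021 ang 0.33 n 1
[[-0.0, 0.0154, -0.0004], [-0.0, 0.0154, -0.0004], [-0.0, 0.0154, -0.0004], [-0.0, 0.0154, -0.0004]] [[-0.07, 0.03, 0.02], [-0.07, 0.03, 0.02], [-0.07, 0.03, 0.02], [-0.07, 0.03, 0.02]]
dist 0.0616 ang 0.33 n 4
```

View pics/w12.png

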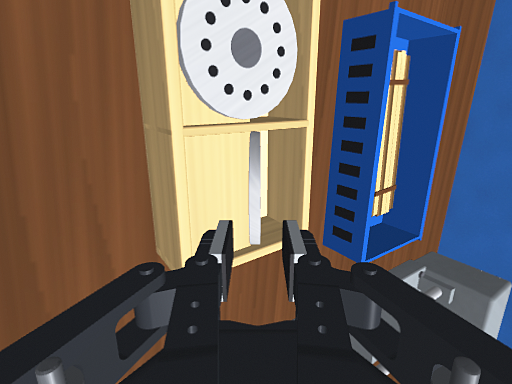

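>>> servo_tool(delta_pos=[[0,0.016,-0.001],[0,0.016,0],[0,0.014,0],[0,0.01,0],[0,0,0]], dr=[[0,0,0],[0,0,0],[0,0,0],[0,0,0],[0,0,0]], grip=[0.3,0.3,0.3,0.3,0.3])

```text
t: 12.85
tool_pos: [0.456, 0.009, 0.0776]
tool_rot: [-0.763, 0.706, -1.364]
contact_force: [1.0, -0.3, 0.3]
opening: 0.0251
```

Run:
```python
from h import *
st()
im,c=snap('wrist','w13')
P,M=grasp_die(.0107,-.1001,.0434,54.4,.0); plan(P,M,step=.02)
```

```text
t 12.85 p [0.456  0.009  0.0776] open 0.0251 F [ 1.  -0.3  0.3] T [-0.04  0.27 -0.03]
[[ 0.083  0.578  0.812]
 [-0.997  0.051  0.066]
 [-0.003 -0.815  0.58 ]]
[[0.0008, 0.0033, 0.0022]] [[0.1, -0.17, -0.07]]
dist 0.004 ang 0.21 n 1
```

View pics/w13.png

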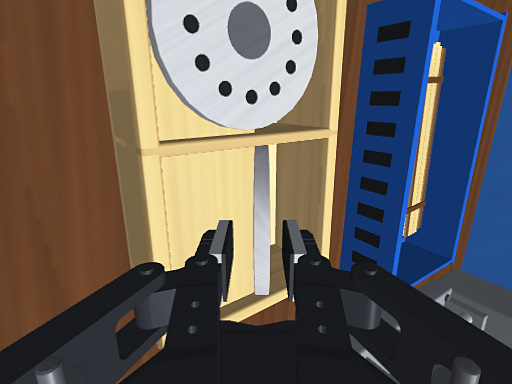

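>>> servo_tool(delta_pos=[[0.001,0.004,0.002],[0,0,0],[0,0,0],[0,0,0],[0,0,0]], dr=[[0,0,0],[0,0,0],[0,0,0],[0,0,0],[0,0,0]], grip=[0.3,0,0,0,0], grip_force=90)

```text
t: 13.52
tool_pos: [0.4604, 0.0081, 0.0767]
tool_rot: [-0.761, 0.704, -1.365]
contact_force: [1.5, 0.6, -2.7]
opening: 0.0059
```

Run:
```python
from h import *
st()
im,c=snap('wrist','w14')
```

```text
t 13.53 p [0.4604 0.0081 0.0767] open 0.0059 F [ 1.5  0.6 -2.7] T [ 0.    0.15 -0.01]
[[ 0.082  0.58   0.811]
 [-0.997  0.05   0.065]
 [-0.003 -0.813  0.582]]
```

View pics/w14.png

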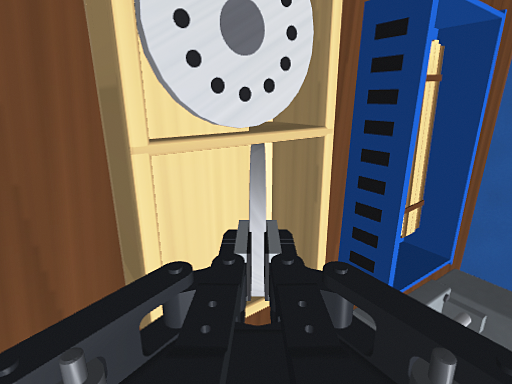

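>>> servo_tool(delta_pos=[[0,-0.01,0.002],[0,-0.025,0.004],[0,-0.035,0.006],[0,-0.035,0.012],[0,-0.03,0.02]], dr=[[0,0,0],[0,0,0],[0,0,0],[0,0,0],[0,0,0]], grip=[0,0,0,0,0])

```text
t: 14.2
tool_pos: [0.4118, 0.0057, 0.2009]
tool_rot: [-0.781, 0.732, -1.351]
contact_force: [0.6, -0.3, -3.2]
opening: 0.0055
```

Run:
```python
from h import *
st()
im,c=snap('wrist','w15')
print(down(.0382))
plan([.45,-.05,.27],down(.0382))
```

```text
t 14.2 p [0.4118 0.0057 0.2009] open 0.0055 F [ 0.6 -0.3 -3.2] T [-0.07  0.65 -0.02]
[[ 0.085  0.553  0.829]
 [-0.996  0.056  0.064]
 [-0.011 -0.831  0.556]]
[[ 0.03819071  0.          0.99927047]
 [-0.99927047  0.          0.03819071]
 [ 0.         -1.          0.        ]]
[[0.0144, -0.0086, 0.0153], [0.0143, -0.0108, 0.014], [0.0142, -0.0127, 0.0124], [0.0141, -0.0143, 0.0105]] [[-8.56, 0.61, -0.31], [-8.56, 0.61, -0.31], [-8.56, 0.61, -0.31], [-8.56, 0.61, -0.31]]
dist 0.0908 ang 34.36 n 4
```

View pics/w15.png

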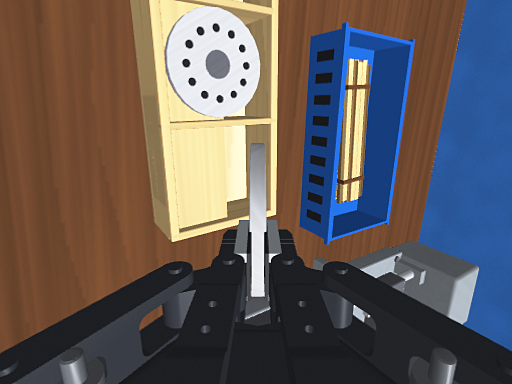

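>>> servo_tool(delta_pos=[[0.0145,-0.0085,0.015],[0.0145,-0.011,0.014],[0.014,-0.0125,0.0125],[0.014,-0.0145,0.0105]], dr=[[-8.6,0.6,-0.3],[-8.6,0.6,-0.3],[-8.6,0.6,-0.3],[-8.6,0.6,-0.3]], grip=[0,0,0,0])

```text
t: 14.75
tool_pos: [0.4452, -0.0497, 0.2608]
tool_rot: [-1.25, 1.204, -1.164]
contact_force: [-0.8, -0.3, -4.1]
opening: 0.0057
```

Run:
```python
from h import *
st()
plan([.55,-.22,.30],down(.0382),step=.05)
```

```text
t 14.75 p [ 0.4452 -0.0497  0.2608] open 0.0057 F [-0.8 -0.3 -4.1] T [ 0.04 -0.05  0.04]
[[ 0.039 -0.032  0.999]
 [-0.999  0.     0.039]
 [-0.002 -0.999 -0.032]]
[[0.0348, -0.0085, 0.0194], [0.0348, -0.0084, 0.0194], [0.0348, -0.0082, 0.0195], [0.0348, -0.0081, 0.0195], [0.0348, -0.008, 0.0196]] [[0.36, 0.01, -0.02], [0.36, 0.01, -0.02], [0.36, 0.01, -0.02], [0.36, 0.01, -0.02], [0.36, 0.01, -0.02]]
dist 0.2038 ang 1.82 n 5
```

>>> servo_tool(delta_pos=[[0.035,-0.0085,0.0195],[0.035,-0.0085,0.0195],[0.035,-0.008,0.0195],[0.035,-0.008,0.0195],[0.035,-0.008,0.0195]], dr=[[0.4,0,0],[0.4,0,0],[0.4,0,0],[0.4,0,0],[0.2,0,0]], grip=[0,0,0,0,0])

```text
t: 15.38
tool_pos: [0.5542, -0.2231, 0.2899]
tool_rot: [-1.23, 1.187, -1.165]
contact_force: [-0.7, -0.1, -4.7]
opening: 0.0055
```

>>> servo_tool(delta_pos=[[0,0,0],[0,0,0],[0,0,0]], dr=[[0,0,0],[0,0,0],[0,0,0]], grip=[0,0,0])

```text
t: 15.75
tool_pos: [0.5537, -0.2238, 0.285]
tool_rot: [-1.231, 1.193, -1.162]
contact_force: [0.6, 0.9, -4.9]
opening: 0.0059
```

Run:
```python
from h import *
st()
im,c=snap('wrist','w16'); im2,c2=snap('wrist'); print(c[2],c2[2])
```

```text
t 15.75 p [ 0.5537 -0.2238  0.285 ] open 0.0059 F [ 0.6  0.9 -4.9] T [-0.04 -0.02  0.04]
[[ 0.043 -0.014  0.999]
 [-0.999  0.012  0.044]
 [-0.012 -1.    -0.014]]
[ 0.55313524 -0.15442671  0.41478892] [ 0.55306704 -0.15428982  0.41474212]
```

View pics/w16.png

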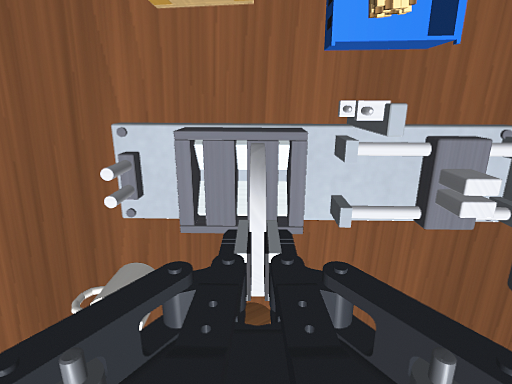

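Run:
```python
from h import *
im,c=load('w16')
crop(np.clip(im.astype(int)*1.4,0,255).astype(np.uint8),165,115,325,245,5,'w16e')
crop(im,325,85,425,145,8,'w16f')
```

```text
(no output)
```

View pics/w16e.png

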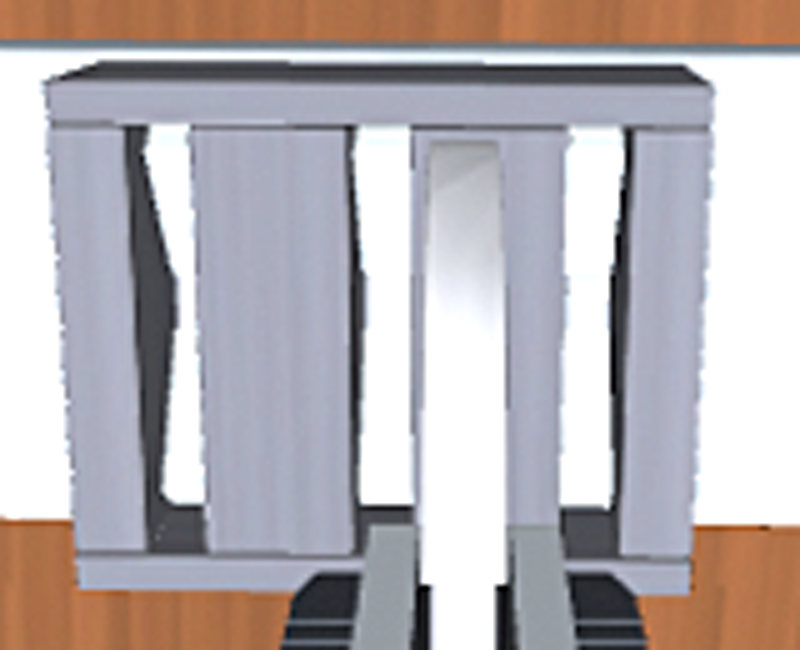

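View pics/w16f.png

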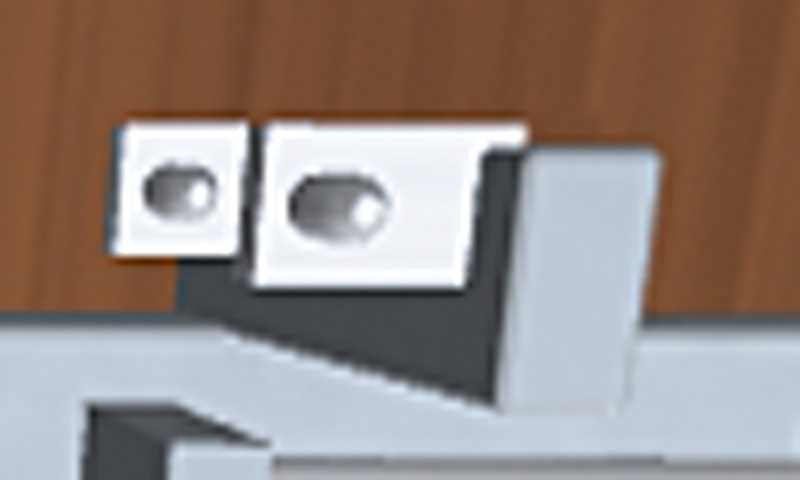

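Run:
```python
from h import *
im,c=load('w16')
def px(L,s,o): return (np.array(L,float)+.5)/s-.5+np.array(o)
uv=px([[124,127],[191,127],[348,127],[413,127],[567,127],[626,127],[147,553],[206,553],[352,553],[561,553],[620,553]],5,(165,115))
loc=np.array([[-7,52],[7,52],[43,52],[57,52],[93,52],[107,52],[-7,-52],[7,-52],[43,-52],[93,-52],[107,-52]])/1000.; loc=np.c_[loc,loc[:,0]*0+.081]
s=fit2(c,uv,loc,[.48,-.25,.04]); print((proj(c,T(*s)(loc))-uv).round(1).tolist())
uvp=px([[268,122],[252,287],[123,123],[112,254]],8,(325,85))
lp=np.array([[-.007,.009,.123],[-.007,-.009,.123],[-.007,.009,.057],[-.007,-.009,.057]])
r=least_squares(lambda q:(proj(c,T(q[0],q[1],s[2])(lp))-uvp).ravel(),[.64,-.2]); print('pin',r.x,r.fun.round(2))
d=r.x-s[:2]; cs,sn=np.cos(s[2]),np.sin(s[2]); print('pin in slot0 frame',cs*d[0]+sn*d[1],-sn*d[0]+cs*d[1])
# recheck w5
```

```text
fit [ 0.4832 -0.2522  0.0397] yaw 2.27 res 1.3
[[-0.2, -0.5], [-1.1, -0.5], [-0.4, -0.3], [-0.9, -0.3], [0.5, -0.2], [1.3, -0.2], [0.3, 0.2], [0.1, 0.3], [0.5, 0.5], [0.0, 0.7], [-0.2, 0.8]]
pin [ 0.65077415 -0.15992325] [-0.24  0.45  0.01 -0.59  0.04  0.26  0.24 -0.11]
pin in slot0 frame 0.17111970649015418 0.08557020675800414
```

```bash
cat >> h.py <<'E'
bench=np.array([.4832,-.2522,.0397])
def slot(k): return T(*bench)([[.05*k,0,.084]])[0]
E
python3 - <<'E'
from h import *
P=slot(2); print(P)
plan([P[0],P[1],.20],down(bench[2]),step=.04)
E
```

```text
[ 0.58312121 -0.24823104  0.084     ]
[[0.0089, 0.0282, 0.0098], [0.0088, 0.0283, 0.0097], [0.0087, 0.0284, 0.0096]] [[0.25, 0.08, -0.23], [0.25, 0.08, -0.23], [0.25, 0.08, -0.23]]
dist 0.0935 ang 1.05 n 3
```

>>> servo_tool(delta_pos=[[0.009,0.028,0.0095],[0.009,0.028,0.0095],[0.0085,0.022,0.0095],[0,0,0],[0,0,0]], dr=[[0.25,0.1,-0.25],[0.25,0.1,-0.25],[0.25,0.1,-0.2],[0,0,0],[0,0,0]], grip=[0,0,0,0,0])

```text
t: 16.48
tool_pos: [0.5836, -0.2462, 0.208]
tool_rot: [-1.227, 1.174, -1.182]
contact_force: [0.2, 1.4, -4.6]
opening: 0.0055
```

Run:
```python
from h import *
st()
im,c=snap('wrist','w17')
P=slot(2)
plan([P[0],P[1],.18],down(bench[2]),step=.04)
p,M,o=pose(); cen=p+M@np.array([0,.0407,0]); t=np.linspace(0,6.28,60)
for s in (-.004,.004): draw(im,c,cen+M[:,2]*s+.045*(np.cos(t)[:,None]*M[:,0]+np.sin(t)[:,None]*M[:,1]))
for k in range(3): draw(im,c,T(*bench)([[.05*k-.007,.052,.081],[.05*k+.007,.052,.081],[.05*k+.007,-.052,.081],[.05*k-.007,-.052,.081]]),(0,255,0))
crop(im,130,80,330,240,4,'w17d')
```

```text
t 16.48 p [ 0.5836 -0.2462  0.208 ] open 0.0055 F [ 0.2  1.4 -4.6] T [-0.02 -0.02 -0.01]
[[ 0.042  0.004  0.999]
 [-0.999 -0.002  0.042]
 [ 0.002 -1.     0.004]]
[[0.002, 0.0279, -0.0006]] [[-0.23, 0.14, 0.13]]
dist 0.028 ang 0.3 n 1
```

View pics/w17d.png

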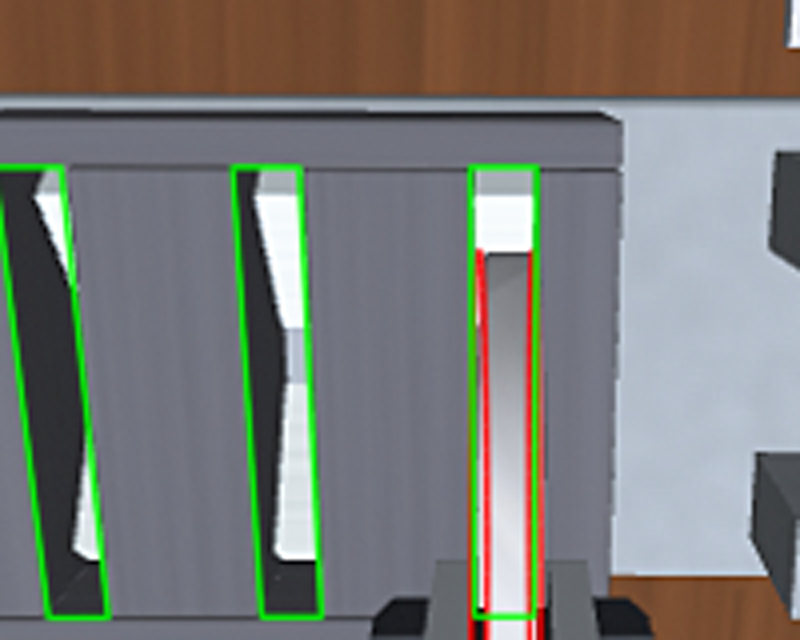

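>>> servo_tool(delta_pos=[[0.002,0.028,-0.0006],[0,0.02,0],[0,0.012,0],[0,0,0]], dr=[[-0.2,0.1,0.1],[0,0,0],[0,0,0],[0,0,0]], grip=[0,0,0,0])

```text
t: 17.02
tool_pos: [0.5848, -0.2486, 0.1515]
tool_rot: [-1.227, 1.172, -1.185]
contact_force: [0.1, 0.4, -4.1]
opening: 0.0055
```

Run:
```python
from h import *
st()
im,c=snap('wrist','w18')
P=slot(2)
plan([P[0],P[1],.1255],down(bench[2]),step=.01)
```

```text
t 17.02 p [ 0.5848 -0.2486  0.1515] open 0.0055 F [ 0.1  0.4 -4.1] T [ 0.06 -0.    0.02]
[[ 0.041  0.007  0.999]
 [-0.999 -0.004  0.041]
 [ 0.005 -1.     0.007]]
[[-0.0003, 0.009, -0.0007], [-0.0003, 0.009, -0.0007], [-0.0003, 0.009, -0.0007]] [[-0.15, 0.03, 0.1], [-0.15, 0.03, 0.1], [-0.15, 0.03, 0.1]]
dist 0.027 ang 0.55 n 3
```

View pics/w18.png

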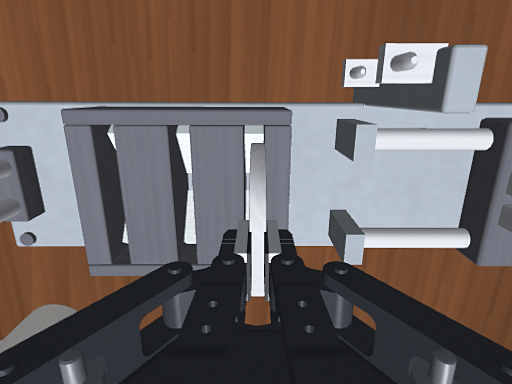

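In the slot, no contact force. Continue down.

>>> servo_tool(delta_pos=[[0,0.009,-0.001],[0,0.008,-0.001],[0,0.006,0],[0,0.003,0],[0,0,0]], dr=[[-0.2,0,0.1],[-0.2,0,0],[0,0,0],[0,0,0],[0,0,0]], grip=[0,0,0,0,0])

```text
t: 17.7
tool_pos: [0.5846, -0.2496, 0.1265]
tool_rot: [-1.229, 1.173, -1.184]
contact_force: [-0.5, -0.0, -4.4]
opening: 0.0057
```

Run:
```python
from h import *
st()
```

```text
t 17.7 p [ 0.5846 -0.2496  0.1265] open 0.0057 F [-0.5 -0.  -4.4] T [-0.01 -0.02 -0.  ]
[[ 0.041  0.004  0.999]
 [-0.999 -0.005  0.041]
 [ 0.005 -1.     0.004]]
```

Weight still on the gripper; lower a few mm more until it unloads.

>>> servo_tool(delta_pos=[[0,0.003,-0.001],[0,0.003,0],[0,0,0]], dr=[[0,0,0],[0,0,0],[0,0,0]], grip=[0,0,0])

```text
t: 18.08
tool_pos: [0.5852, -0.2499, 0.1254]
tool_rot: [-1.227, 1.17, -1.187]
contact_force: [-0.5, -0.2, -5.6]
opening: 0.0057
```

>>> servo_tool(delta_pos=[[0,0.005,0],[0,0.005,0],[0,0,0]], dr=[[0,0,0],[0,0,0],[0,0,0]], grip=[0,0,0])

```text
t: 18.45
tool_pos: [0.5855, -0.2501, 0.1256]
tool_rot: [-1.229, 1.172, -1.185]
contact_force: [-1.8, 0.3, -5.1]
opening: 0.0059
```

>>> servo_tool(delta_pos=[[0,0.006,0]], dr=[[0,0,0]], grip=[0])

```text
t: 18.58
tool_pos: [0.5859, -0.2501, 0.1249]
tool_rot: [-1.229, 1.172, -1.185]
contact_force: [-16.8, 10.3, 36.3]
opening: 0.0062
```

Run:
```python
from h import *
st()
im,c=snap('wrist','w19'); crop(im,150,90,340,310,2.7,'w19c')
```

```text
t 18.57 p [ 0.5859 -0.2501  0.1249] open 0.0062 F [-16.8  10.3  36.3] T [ 1.64  3.18 -0.12]
[[ 0.042  0.005  0.999]
 [-0.999 -0.006  0.042]
 [ 0.006 -1.     0.005]]
```

View pics/w19c.png

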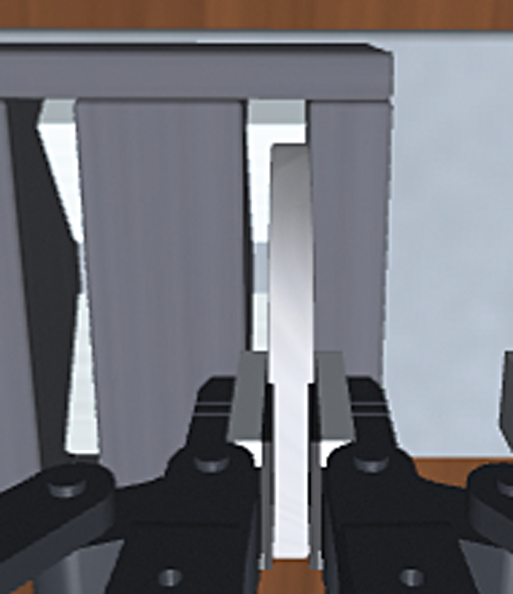

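>>> servo_tool(delta_pos=[[0,-0.001,-0.003],[0,0,0],[0,0,0],[0,0,0],[0,0,0]], dr=[[0,0,0],[0,0,0],[0,0,0],[0,0,0],[0,0,0]], grip=[0,0,0.3,0.3,0.3])

```text
t: 19.25
tool_pos: [0.5846, -0.2513, 0.1265]
tool_rot: [-1.228, 1.167, -1.189]
contact_force: [-0.3, 0.8, 0.3]
opening: 0.0254
```

Run:
```python
from h import *
st()
im,c=snap('wrist','w20'); crop(im,150,90,340,310,2.7,'w20c')
```

```text
t 19.25 p [ 0.5846 -0.2513  0.1265] open 0.0254 F [-0.3  0.8  0.3] T [ 0.02 -0.01 -0.03]
[[ 0.042  0.01   0.999]
 [-0.999 -0.008  0.042]
 [ 0.009 -1.     0.01 ]]
```

View pics/w20c.png

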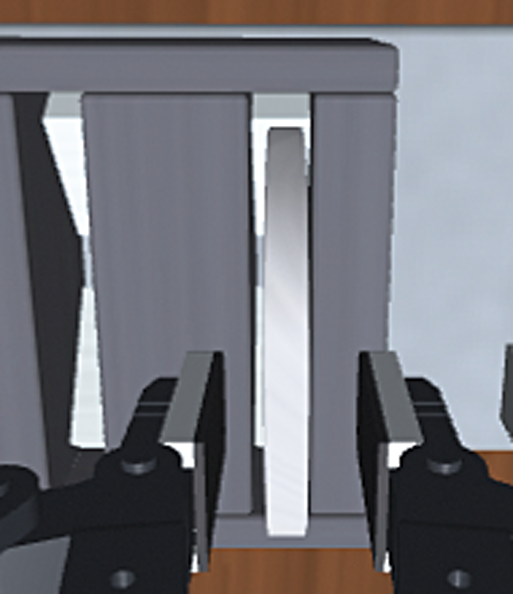

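>>> servo_tool(delta_pos=[[0,-0.03,0],[0,-0.055,0],[0,-0.06,0]], dr=[[0,0,0],[0,0,0],[0,0,0]], grip=[0.3,0.3,0.3])

```text
t: 19.68
tool_pos: [0.5805, -0.2487, 0.2672]
tool_rot: [-1.231, 1.179, -1.179]
contact_force: [0.8, -0.1, 0.2]
opening: 0.0257
```

Run:
```python
from h import *
st()
snap('wrist','w21')
plan(casep(.036,0,.14),down(np.pi/2+case0[2]),step=.055)
```

```text
t 19.68 p [ 0.5805 -0.2487  0.2672] open 0.0257 F [ 0.8 -0.1  0.2] T [-0.03 -0.04  0.02]
[[ 0.041 -0.002  0.999]
 [-0.999 -0.001  0.041]
 [ 0.001 -1.    -0.002]]
[[-0.0408, 0.0149, -0.0078], [-0.0415, 0.015, -0.0004], [-0.0409, 0.0151, 0.0071], [-0.0389, 0.0152, 0.0142], [-0.0357, 0.0152, 0.0209]] [[-0.01, -10.27, 0.11], [-0.01, -10.27, 0.11], [-0.01, -10.27, 0.11], [-0.01, -10.27, 0.11], [-0.01, -10.27, 0.11]]
[[-0.0314, 0.0153, 0.027], [-0.0261, 0.0153, 0.0322], [-0.0199, 0.0154, 0.0363], [-0.0131, 0.0154, 0.0393]] [[-0.01, -10.27, 0.11], [-0.01, -10.27, 0.11], [-0.01, -10.27, 0.11], [-0.01, -10.27, 0.11]]
dist 0.3973 ang 92.46 n 9
```

View pics/w21.png

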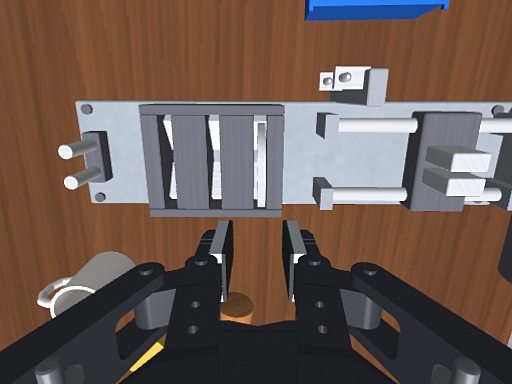

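>>> servo_tool(delta_pos=[[-0.041,0.012,-0.008],[-0.0415,0.012,0],[-0.041,0.015,0.007],[-0.039,0.015,0.014],[-0.036,0.015,0.021]], dr=[[0,-10.3,0.1],[0,-10.3,0.1],[0,-10.3,0.1],[0,-10.3,0.1],[0,-10.3,0.1]], grip=[0,0,0,0,0])

```text
t: 20.35
tool_pos: [0.5383, -0.0479, 0.2131]
tool_rot: [-1.519, 0.454, -0.495]
contact_force: [0.7, -0.4, 0.6]
opening: -0.0
```

>>> servo_tool(delta_pos=[[-0.0315,0.015,0.027],[-0.026,0.015,0.032],[-0.02,0.015,0.036],[-0.013,0.015,0.039],[0,0,0]], dr=[[0,-10.3,0.1],[0,-10.3,0.1],[0,-10.3,0.1],[0,-10.3,0.1],[0,0,0]], grip=[0,0,0,0,0])

```text
t: 20.98
tool_pos: [0.4938, 0.1178, 0.1484]
tool_rot: [-1.576, -0.126, 0.095]
contact_force: [0.6, 0.4, -0.1]
opening: 0.0003
```

Run:
```python
from h import *
st()
plan(casep(.036,0,.075),down(np.pi/2+case0[2]),step=.04)
```

```text
t 20.98 p [0.4938 0.1178 0.1484] open 0.0003 F [ 0.6  0.4 -0.1] T [-0.01 -0.01 -0.01]
[[ 0.99   0.02  -0.14 ]
 [ 0.14  -0.007  0.99 ]
 [ 0.019 -1.    -0.009]]
[[0.0022, 0.0368, -0.0028], [0.0026, 0.0367, -0.0029]] [[0.25, 1.61, 0.54], [0.25, 1.61, 0.54]]
dist 0.0739 ang 3.44 n 2
```

>>> servo_tool(delta_pos=[[0.002,0.034,-0.003],[0.003,0.034,-0.003],[0,0.002,0]], dr=[[0.25,1.6,0.5],[0.25,1.6,0.5],[0,0,0]], grip=[0,0,0])

```text
t: 21.35
tool_pos: [0.504, 0.1109, 0.0802]
tool_rot: [-1.571, -0.069, 0.056]
contact_force: [-1.3, -0.7, -0.4]
opening: -0.0004
```

Run:
```python
from h import *
st()
plan(casep(.036,0,.065),down(np.pi/2+case0[2]),step=.04)
```

```text
t 21.35 p [0.504  0.1109 0.0802] open -0.0004 F [-1.3 -0.7 -0.4] T [ 0.06 -0.03 -0.03]
[[ 0.997  0.008 -0.08 ]
 [ 0.08  -0.     0.997]
 [ 0.008 -1.    -0.001]]
[[-0.0035, 0.0152, 0.0018]] [[0.06, -0.27, 0.48]]
dist 0.0157 ang 0.55 n 1
```

>>> servo_tool(delta_pos=[[-0.003,0.01,0.001],[0,0.007,0],[0,0.007,0],[0,0.007,0],[0,0.007,0]], dr=[[0,-0.3,0.5],[0,0,0],[0,0,0],[0,0,0],[0,0,0]], grip=[0,0,0,0,0])

```text
t: 21.98
tool_pos: [0.5047, 0.1112, 0.0453]
tool_rot: [-1.571, -0.073, 0.059]
contact_force: [0.4, 0.3, -0.2]
opening: -0.0002
```

Run:
```python
from h import *
st()
snap('wrist','w22')
```

```text
t 21.98 p [0.5047 0.1112 0.0453] open -0.0002 F [ 0.4  0.3 -0.2] T [ 0.06 -0.06 -0.01]
[[ 0.996  0.008 -0.084]
 [ 0.084 -0.001  0.996]
 [ 0.008 -1.    -0.001]]
```

View pics/w22.png

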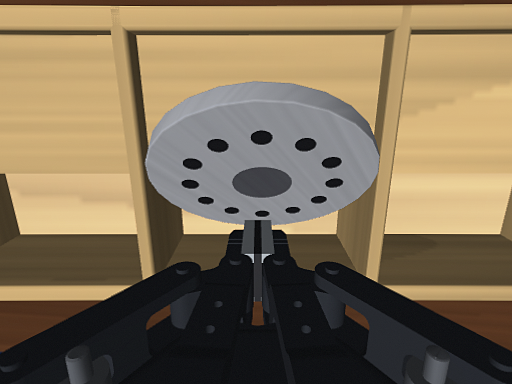

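Tilting; a little further down to where it self-seated last time.

>>> servo_tool(delta_pos=[[0,0.006,0],[0,0.006,0]], dr=[[0,0,0],[0,0,0]], grip=[0,0])

```text
t: 22.28
tool_pos: [0.5051, 0.1112, 0.0343]
tool_rot: [-1.571, -0.071, 0.061]
contact_force: [-18.4, -3.1, 41.1]
opening: 0.0
```

Run:
```python
from h import *
st()
snap('wrist','w23')
```

```text
t 22.27 p [0.5051 0.1112 0.0343] open 0.0 F [-18.4  -3.1  41.1] T [-0.3   2.77 -0.01]
[[ 0.996  0.006 -0.084]
 [ 0.084 -0.001  0.996]
 [ 0.006 -1.    -0.002]]
```

View pics/w23.png

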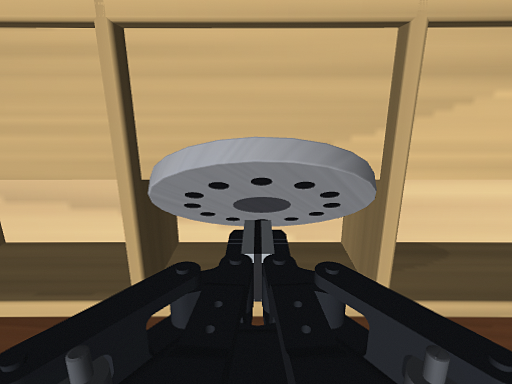

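>>> servo_tool(delta_pos=[[0,-0.025,0],[0,-0.045,0],[0,-0.055,0],[0,-0.04,0]], dr=[[0,0,0],[0,0,0],[0,0,0],[0,0,0]], grip=[0,0,0,0])

```text
t: 22.82
tool_pos: [0.5014, 0.1112, 0.1987]
tool_rot: [-1.571, -0.063, 0.069]
contact_force: [0.2, 0.5, 0.4]
opening: 0.0001
```

>>> servo_tool(delta_pos=[[0,0,0],[0,0,0],[0,0,0]], dr=[[0,0,0],[0,0,0],[0,0,0]], grip=[0,0,0])

```text
t: 23.2
tool_pos: [0.5025, 0.1113, 0.2002]
tool_rot: [-1.571, -0.067, 0.066]
contact_force: [0.1, 0.4, 0.1]
opening: 0.0001
```

Run:
```python
from h import *
st()
im,c=snap('wrist','w24')
crop(im,140,80,390,220,3.2,'w24c')
```

```text
t 23.2 p [0.5025 0.1113 0.2002] open 0.0001 F [0.1 0.4 0.1] T [-0.02  0.05 -0.04]
[[ 0.996  0.    -0.084]
 [ 0.084 -0.002  0.996]
 [ 0.    -1.    -0.002]]
```

View pics/w24c.png

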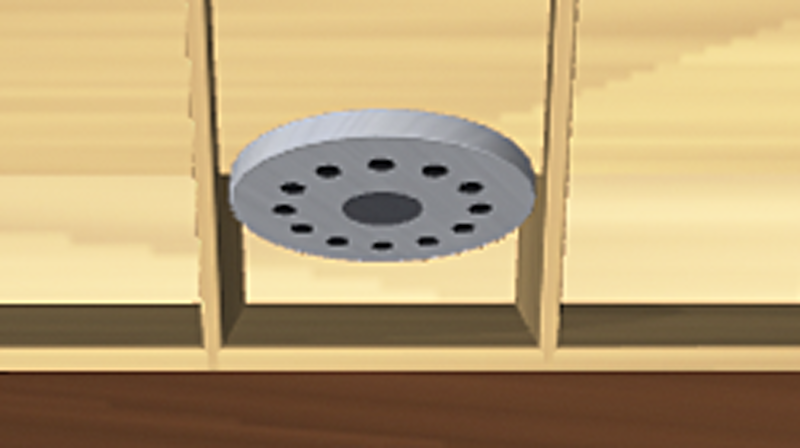

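Run:
```python
from fitdisc import *
im,c=load('w24')
px=lambda L:(np.array(L,float)+.5)/3.2-.5+np.array([140,80])
uv=px([[218,346],[541,346],[219,174],[541,174]]); P=T(*case0)([[.052,-.047,.058],[.052,.047,.058],[.002,-.047,.049],[.002,.047,.049]])
print((proj(c,P)-uv).round(1).tolist())
q=run(c,case0,*px([[382,136],[382,262],[229,200],[536,200],[382,209],[382,108]]),y0=0)
for F in build(q,case0)[:2]: draw(im,c,F)
crop(im,140,80,390,220,3.2,'w24d')
```

```text
[[1.6, 0.2], [-0.5, -0.0], [0.3, -0.1], [0.3, -0.3]]
xyz [0.0093 0.0004 0.0452] a 57.3 res [ 0.1  0.  -0.  -0.   0.1 -0.1 -0.1]
edge rel along -0.0070860567276733455 norm -0.004073797536709669 near edge [-0.01504932  0.08310841] far [0.03356082 0.00736507]
```

View pics/w24d.png

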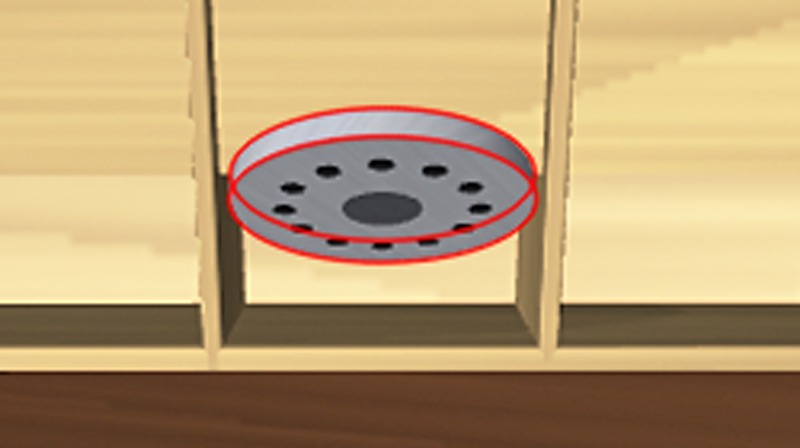

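Consistent. Go to the pre-grasp.

Run:
```python
from h import *
P,M=grasp_die(.0093,.0004,.0452,57.3,.06); print(P)
plan(P+[0,0,.02],M)
```

```text
[0.41946381 0.10587378 0.13019259]
[[-0.0083, 0.005, 0.0002], [-0.0084, 0.0046, -0.0013], [-0.0083, 0.0041, -0.0028], [-0.0079, 0.0036, -0.0042], [-0.0073, 0.003, -0.0055]] [[2.57, 8.73, -2.56], [2.57, 8.73, -2.56], [2.57, 8.73, -2.56], [2.57, 8.73, -2.56], [2.57, 8.73, -2.56]]
[[-0.0065, 0.0024, -0.0067], [-0.0055, 0.0018, -0.0077], [-0.0043, 0.0013, -0.0085], [-0.003, 0.0007, -0.0092], [-0.0016, 0.0002, -0.0095]] [[2.57, 8.73, -2.56], [2.57, 8.73, -2.56], [2.57, 8.73, -2.56], [2.57, 8.73, -2.56], [2.57, 8.73, -2.56]]
dist 0.0967 ang 94.58 n 10
```

>>> servo_tool(delta_pos=[[-0.008,0.005,0],[-0.0085,0.0045,-0.0015],[-0.008,0.004,-0.003],[-0.008,0.0035,-0.004],[-0.007,0.003,-0.0055]], dr=[[2.6,8.7,-2.6],[2.6,8.7,-2.6],[2.6,8.7,-2.6],[2.6,8.7,-2.6],[2.6,8.7,-2.6]], grip=[0.3,0.3,0.3,0.3,0.3])

```text
t: 23.88
tool_pos: [0.4582, 0.1085, 0.167]
tool_rot: [-1.261, 0.372, -0.69]
contact_force: [-0.4, -0.1, 0.1]
opening: 0.0257
```

>>> servo_tool(delta_pos=[[-0.0065,0.0025,-0.0065],[-0.0055,0.002,-0.0075],[-0.0045,0.0015,-0.0085],[-0.003,0.0005,-0.009],[-0.0015,0,-0.0095]], dr=[[2.6,8.7,-2.6],[2.6,8.7,-2.6],[2.6,8.7,-2.6],[2.6,8.7,-2.6],[2.6,8.7,-2.6]], grip=[0.3,0.3,0.3,0.3,0.3])

```text
t: 24.5
tool_pos: [0.412, 0.1063, 0.1327]
tool_rot: [-0.782, 0.776, -1.386]
contact_force: [-0.9, 0.2, -0.0]
opening: 0.0258
```

Run:
```python
from h import *
P,M=grasp_die(.0093,.0004,.0452,57.3,.06); st()
plan(P,M)
```

```text
t 24.5 p [0.412  0.1063 0.1327] open 0.0258 F [-0.9  0.2 -0. ] T [ 0.    0.28 -0.03]
[[ 0.035  0.535  0.844]
 [-0.999  0.032  0.022]
 [-0.015 -0.844  0.536]]
[[0.0007, 0.0062, 0.0049]] [[0.25, -2.83, 0.8]]
dist 0.0079 ang 2.95 n 1
```

>>> servo_tool(delta_pos=[[0.001,0.006,0.005],[0,0,0],[0,0,0]], dr=[[0.2,-2.8,0.8],[0,0,0],[0,0,0]], grip=[0.3,0.3,0.3])

```text
t: 24.88
tool_pos: [0.4161, 0.1061, 0.1249]
tool_rot: [-0.809, 0.744, -1.348]
contact_force: [-0.2, 0.8, 0.6]
opening: 0.0259
```

Run:
```python
from h import *
P,M=grasp_die(.0093,.0004,.0452,57.3,.06); st()
snap('wrist','w25')
plan(P,M)
P,M=grasp_die(.0093,.0004,.0452,57.3,.0)
plan(P,M,step=.02)
```

```text
t 24.88 p [0.4161 0.1061 0.1249] open 0.0259 F [-0.2  0.8  0.6] T [ 0.03  0.26 -0.04]
[[ 0.085  0.531  0.843]
 [-0.996  0.046  0.071]
 [-0.001 -0.846  0.533]]
[[0.0006, -0.0026, 0.0055]] [[0.45, 0.0, -0.05]]
dist 0.0061 ang 0.46 n 1
[[0.0002, 0.0191, 0.002], [0.0002, 0.0191, 0.0019], [0.0002, 0.0191, 0.0019]] [[0.15, 0.0, -0.02], [0.15, 0.0, -0.02], [0.15, 0.0, -0.02]]
dist 0.0577 ang 0.46 n 3
```

View pics/w25.png

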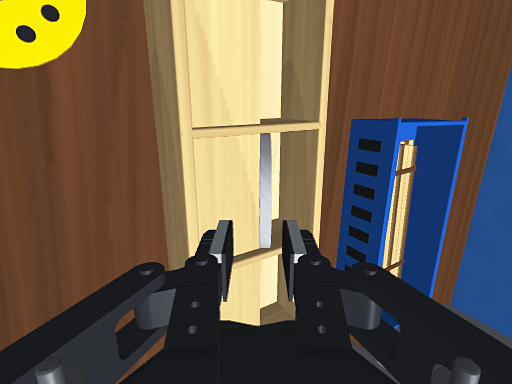

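>>> servo_tool(delta_pos=[[0,0.014,0.0055],[0,0.016,0.001],[0,0.016,0.001],[0,0.01,0],[0,0,0]], dr=[[0.4,0,0],[0,0,0],[0,0,0],[0,0,0],[0,0,0]], grip=[0.3,0.3,0.3,0.3,0.3])

```text
t: 25.55
tool_pos: [0.4546, 0.1091, 0.082]
tool_rot: [-0.802, 0.74, -1.352]
contact_force: [-0.5, 0.2, 0.1]
opening: 0.0256
```

Run:
```python
from h import *
st()
snap('wrist','w26')
P,M=grasp_die(.0093,.0004,.0452,57.3,.0)
plan(P,M,step=.02)
```

```text
t 25.55 p [0.4546 0.1091 0.082 ] open 0.0256 F [-0.5  0.2  0.1] T [-0.03  0.24  0.03]
[[ 0.083  0.538  0.839]
 [-0.997  0.046  0.069]
 [-0.001 -0.841  0.54 ]]
[[0.0003, 0.0007, -0.0041]] [[-0.07, -0.13, -0.01]]
dist 0.0041 ang 0.15 n 1
```

View pics/w26.png

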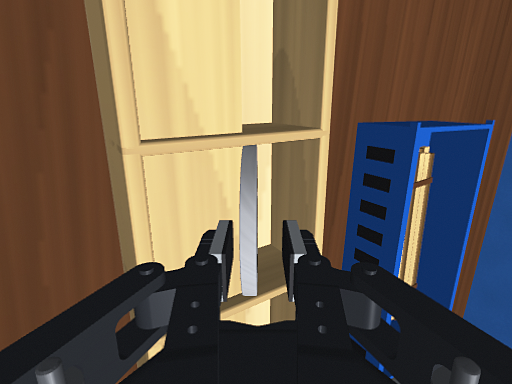

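>>> servo_tool(delta_pos=[[0,0.001,-0.004],[0,0,0],[0,0,0],[0,0,0],[0,0,0]], dr=[[0,0,0],[0,0,0],[0,0,0],[0,0,0],[0,0,0]], grip=[0.3,0,0,0,0], grip_force=90)

```text
t: 26.22
tool_pos: [0.4516, 0.1089, 0.0802]
tool_rot: [-0.799, 0.738, -1.353]
contact_force: [1.4, 0.1, -1.9]
opening: 0.0057
```

Run:
```python
from h import *
st()
p,M,o=pose()
d=p-casep(.0093,.0004,.0452); a=np.radians(57.3)
c,s=np.cos(case0[2]),np.sin(case0[2]); dl=np.array([c*d[0]+s*d[1],-s*d[0]+c*d[1],d[2]])
print('centre ahead',-(dl@[np.cos(a),0,-np.sin(a)]),'y off',-dl[1],'n',-(dl@[np.sin(a),0,np.cos(a)]))
```

```text
t 26.23 p [0.4516 0.1089 0.0802] open 0.0057 F [ 1.4  0.1 -1.9] T [-0.01  0.24  0.01]
[[ 0.083  0.541  0.837]
 [-0.997  0.046  0.069]
 [-0.001 -0.84   0.543]]
centre ahead 0.04148021672000449 y off -0.00032684482870802664 n -0.00015952473390854044
```

>>> servo_tool(delta_pos=[[0,-0.01,0.002],[0,-0.025,0.004],[0,-0.035,0.006],[0,-0.035,0.012],[0,-0.03,0.02]], dr=[[0,0,0],[0,0,0],[0,0,0],[0,0,0],[0,0,0]], grip=[0,0,0,0,0])

```text
t: 26.85
tool_pos: [0.4093, 0.1053, 0.2106]
tool_rot: [-0.817, 0.754, -1.346]
contact_force: [0.5, 0.4, -3.6]
opening: 0.0054
```

Run:
```python
from h import *
st()
im,c=load('w21')
base=unproj(c,[[98,148]],.05)[0]; print('rod base',base)
for h in (.08,.1,.12,.14,.16): print(h,proj(c,[base[0],base[1],h]))
plan([.43,-.05,.27],down(bench[2]),step=.05)
```

```text
t 26.85 p [0.4093 0.1053 0.2106] open 0.0054 F [ 0.5  0.4 -3.6] T [-0.01  0.56 -0.01]
[[ 0.083  0.522  0.849]
 [-0.997  0.045  0.069]
 [-0.002 -0.852  0.524]]
rod base [ 0.39409505 -0.24392858  0.05      ]
0.08 [[ 83.54391455 152.72651438]]
0.1 [[ 72.35583842 156.3818318 ]]
0.12 [[ 59.62729803 160.53759401]]
0.14 [[ 45.01499463 165.30467242]]
0.16 [[ 28.06485876 170.82949788]]
[[0.0391, -0.0117, 0.0095], [0.039, -0.0128, 0.0082], [0.039, -0.0137, 0.0068], [0.039, -0.0144, 0.0052]] [[-7.89, 0.59, -0.19], [-7.89, 0.59, -0.19], [-7.89, 0.59, -0.19], [-7.89, 0.59, -0.19]]
dist 0.1675 ang 31.67 n 4
```

>>> servo_tool(delta_pos=[[0.039,-0.0115,0.0095],[0.039,-0.013,0.008],[0.039,-0.0135,0.007],[0.039,-0.0145,0.005]], dr=[[-7.9,0.6,-0.2],[-7.9,0.6,-0.2],[-7.9,0.6,-0.2],[-7.9,0.6,-0.2]], grip=[0,0,0,0])

```text
t: 27.35
tool_pos: [0.429, -0.0514, 0.273]
tool_rot: [-1.239, 1.186, -1.169]
contact_force: [-0.7, 0.2, -2.3]
opening: 0.0059
```

Run:
```python
from h import *
st()
P=slot(0)
plan([P[0],P[1],.23],down(bench[2]),step=.05)
```

```text
t 27.35 p [ 0.429  -0.0514  0.273 ] open 0.0059 F [-0.7  0.2 -2.3] T [ 0.02 -0.07 -0.02]
[[ 0.045 -0.013  0.999]
 [-0.999  0.001  0.045]
 [-0.001 -1.    -0.013]]
[[0.0406, 0.0084, 0.0091], [0.0406, 0.0085, 0.0091], [0.0406, 0.0085, 0.0092], [0.0406, 0.0085, 0.0092], [0.0406, 0.0086, 0.0092]] [[0.15, 0.06, -0.01], [0.15, 0.06, -0.01], [0.15, 0.06, -0.01], [0.15, 0.06, -0.01], [0.15, 0.06, -0.01]]
dist 0.2124 ang 0.81 n 5
```

>>> servo_tool(delta_pos=[[0.0405,0.0085,0.009],[0.0405,0.0085,0.009],[0.0405,0.0085,0.009],[0.0405,0.0085,0.009],[0.0405,0.0085,0.009]], dr=[[0.15,0.05,0],[0.15,0.05,0],[0.15,0.05,0],[0.15,0.05,0],[0.15,0.05,0]], grip=[0,0,0,0,0])

```text
t: 27.98
tool_pos: [0.4855, -0.259, 0.2275]
tool_rot: [-1.226, 1.18, -1.177]
contact_force: [0.9, 0.1, -2.5]
opening: 0.0058
```

>>> servo_tool(delta_pos=[[0,0,0],[0,0,0]], dr=[[0,0,0],[0,0,0]], grip=[0,0])

```text
t: 28.22
tool_pos: [0.4846, -0.2604, 0.2247]
tool_rot: [-1.225, 1.187, -1.176]
contact_force: [-0.5, 0.2, -3.4]
opening: 0.0058
```

Run:
```python
from h import *
st()
im,c=snap('wrist','w27')
P=slot(0)
plan([P[0],P[1],.15],down(bench[2]),step=.03)
p,M,o=pose(); cen=p+M@np.array([0,.0414,0]); t=np.linspace(0,6.28,60)
for s in (-.004,.004): draw(im,c,cen+M[:,2]*s+.045*(np.cos(t)[:,None]*M[:,0]+np.sin(t)[:,None]*M[:,1]))
for k in range(3): draw(im,c,T(*bench)([[.05*k-.007,.052,.081],[.05*k+.007,.052,.081],[.05*k+.007,-.052,.081],[.05*k-.007,-.052,.081]]),(0,255,0))
crop(im,210,80,410,240,4,'w27d')
```

```text
t 28.23 p [ 0.4846 -0.2604  0.2247] open 0.0058 F [-0.5  0.2 -3.4] T [ 0.04 -0.02 -0.  ]
[[ 0.037 -0.004  0.999]
 [-0.999  0.006  0.037]
 [-0.006 -1.    -0.004]]
[[-0.0026, 0.0249, -0.0003], [-0.0026, 0.0249, -0.0003], [-0.0027, 0.0249, -0.0003]] [[0.07, -0.04, -0.11], [0.07, -0.04, -0.11], [0.07, -0.04, -0.11]]
dist 0.0751 ang 0.4 n 3
```

View pics/w27d.png

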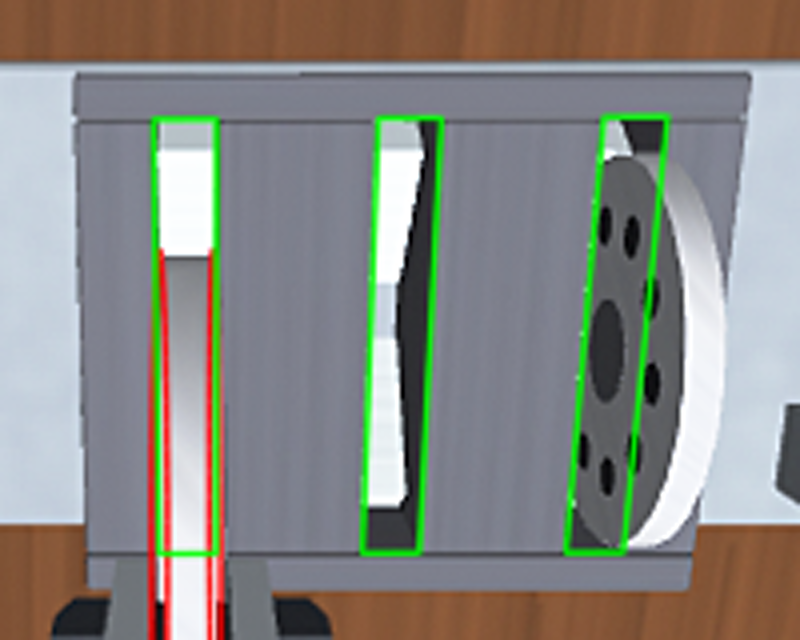

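Alignment good; the first plate stands in slot 2. Descend.

>>> servo_tool(delta_pos=[[-0.004,0.025,-0.001],[-0.004,0.025,-0.001],[-0.001,0.022,0],[0,0,0]], dr=[[0.1,0,-0.1],[0.1,0,-0.1],[0,0,-0.1],[0,0,0]], grip=[0,0,0,0])

```text
t: 28.78
tool_pos: [0.4828, -0.247, 0.1531]
tool_rot: [-1.228, 1.174, -1.18]
contact_force: [-1.3, 0.3, -2.6]
opening: 0.0056
```

Run:
```python
from h import *
st()
im,c=snap('wrist','w28')
P=slot(0)
plan([P[0],P[1],.1255],down(bench[2]),step=.01)
crop(im,180,80,380,300,2.7,'w28c')
```

```text
t 28.77 p [ 0.4828 -0.247   0.1531] open 0.0056 F [-1.3  0.3 -2.6] T [ 0.06 -0.    0.03]
[[ 0.043  0.003  0.999]
 [-0.999 -0.002  0.043]
 [ 0.002 -1.     0.003]]
[[0.0015, 0.0097, -0.0003], [0.0015, 0.0097, -0.0002], [0.0015, 0.0097, -0.0002]] [[-0.11, 0.06, 0.06], [-0.11, 0.06, 0.06], [-0.11, 0.06, 0.06]]
dist 0.0295 ang 0.41 n 3
```

View pics/w28c.png

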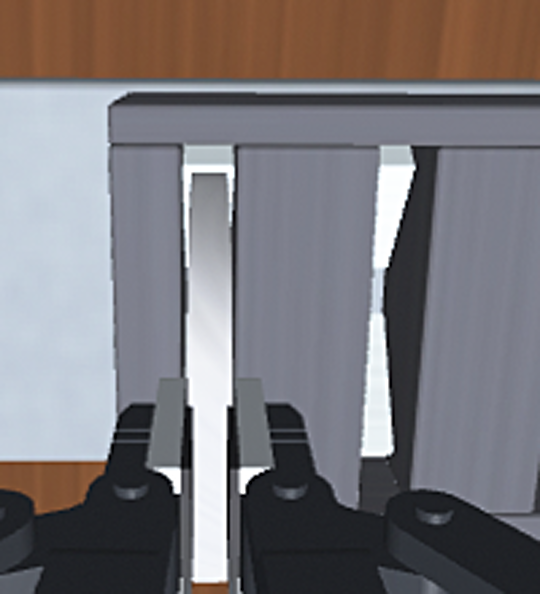

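>>> servo_tool(delta_pos=[[0.003,0.01,0],[0.002,0.01,0],[0,0.007,0],[0,0.004,0]], dr=[[0,0,0],[0,0,0],[0,0,0],[0,0,0]], grip=[0,0,0,0])

```text
t: 29.32
tool_pos: [0.4857, -0.254, 0.1266]
tool_rot: [-1.227, 1.168, -1.186]
contact_force: [-4.3, 5.7, 14.2]
opening: 0.0056
```

>>> servo_tool(delta_pos=[[0,0.004,0]], dr=[[0,0,0]], grip=[0])

```text
t: 29.45
tool_pos: [0.486, -0.254, 0.1265]
tool_rot: [-1.227, 1.169, -1.185]
contact_force: [-14.8, 10.6, 30.7]
opening: 0.0057
```

>>> servo_tool(delta_pos=[[-0.002,-0.001,-0.003],[0,0,0],[0,0,0],[0,0,0],[0,0,0]], dr=[[0,0,0],[0,0,0],[0,0,0],[0,0,0],[0,0,0]], grip=[0,0,0.3,0.3,0.3])

```text
t: 30.08
tool_pos: [0.4847, -0.2532, 0.1293]
tool_rot: [-1.225, 1.165, -1.189]
contact_force: [1.0, -0.2, -0.2]
opening: 0.0256
```

>>> servo_tool(delta_pos=[[0,-0.03,0],[0,-0.055,0],[0,-0.06,0],[0,0,0],[0,0,0]], dr=[[0,0,0],[0,0,0],[0,0,0],[0,0,0],[0,0,0]], grip=[0.3,0.3,0.3,0.3,0.3])

```text
t: 30.7
tool_pos: [0.4825, -0.252, 0.2773]
tool_rot: [-1.225, 1.166, -1.188]
contact_force: [-0.4, 0.5, -0.1]
opening: 0.0258
```

Run:
```python
from h import *
st()
im,c=snap('wrist','w29')
t=np.linspace(0,6.28,60)
for k in (0,2):
  P=slot(k); b=np.array([np.cos(bench[2]),np.sin(bench[2]),0]); l=np.array([-b[1],b[0],0])
  for s in (-.004,.004): draw(im,c,P+b*s+.045*(np.cos(t)[:,None]*l+np.sin(t)[:,None]*np.array([0,0,1])))
crop(im,190,60,400,250,3.6,'w29d')
```

```text
t 30.7 p [ 0.4825 -0.252   0.2773] open 0.0258 F [-0.4  0.5 -0.1] T [0.04 0.02 0.04]
[[ 0.043  0.012  0.999]
 [-0.999 -0.006  0.043]
 [ 0.007 -1.     0.011]]
```

View pics/w29d.png

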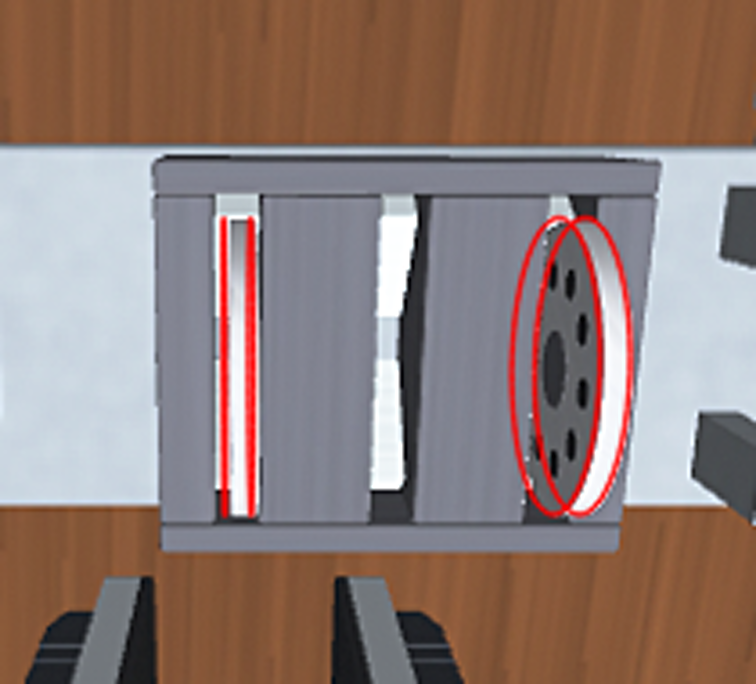

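Run:
```python
from h import *
plan([.47,.37,.33],down(np.radians(-78)),step=.058)
```

```text
[[-0.0565, -0.0051, 0.0013], [-0.0562, -0.0051, -0.0059], [-0.055, -0.0051, -0.013], [-0.0529, -0.0051, -0.0199], [-0.0499, -0.0051, -0.0265]] [[-0.08, 7.31, -0.01], [-0.08, 7.31, -0.01], [-0.08, 7.31, -0.01], [-0.08, 7.31, -0.01], [-0.08, 7.31, -0.01]]
[[-0.0462, -0.0051, -0.0326], [-0.0416, -0.005, -0.0383], [-0.0364, -0.005, -0.0433], [-0.0306, -0.0049, -0.0476], [-0.0243, -0.0049, -0.0511]] [[-0.08, 7.31, -0.01], [-0.08, 7.31, -0.01], [-0.08, 7.31, -0.01], [-0.08, 7.31, -0.01], [-0.08, 7.31, -0.01]]
[[-0.0176, -0.0048, -0.0538]] [[-0.08, 7.31, -0.01]]
dist 0.6245 ang 80.45 n 11
```

>>> servo_tool(delta_pos=[[-0.0565,-0.005,0.001],[-0.056,-0.005,-0.006],[-0.055,-0.005,-0.013],[-0.053,-0.005,-0.02],[-0.05,-0.005,-0.0265]], dr=[[-0.1,7.3,0],[-0.1,7.3,0],[-0.1,7.3,0],[-0.1,7.3,0],[-0.1,7.3,0]], grip=[0.3,0.3,0.4,0.4,0.4])

```text
t: 31.38
tool_pos: [0.4762, 0.0357, 0.2921]
tool_rot: [-0.855, 1.659, -1.65]
contact_force: [0.5, -0.0, 0.2]
opening: 0.0339
```

>>> servo_tool(delta_pos=[[-0.046,-0.005,-0.0325],[-0.0415,-0.005,-0.038],[-0.0365,-0.005,-0.043],[-0.0305,-0.005,-0.0475],[-0.0245,-0.005,-0.051]], dr=[[-0.1,7.3,0],[-0.1,7.3,0],[-0.1,7.3,0],[-0.1,7.3,0],[-0.1,7.3,0]], grip=[0.4,0.4,0.4,0.4,0.4])

```text
t: 32.0
tool_pos: [0.4776, 0.3265, 0.3085]
tool_rot: [-0.329, 2.086, -2.07]
contact_force: [0.9, -1.3, 0.1]
opening: 0.0342
```

>>> servo_tool(delta_pos=[[-0.0175,-0.005,-0.05],[0,0,0],[0,0,0],[0,0,0]], dr=[[0,7.3,0],[0,0,0],[0,0,0],[0,0,0]], grip=[0.4,0.4,0.4,0.4])

```text
t: 32.5
tool_pos: [0.4779, 0.3824, 0.306]
tool_rot: [-0.214, 2.155, -2.154]
contact_force: [-0.6, 0.3, 0.6]
opening: 0.0343
```

Run:
```python
from h import *
st()
im,c=snap('wrist','w30'); snap('top','t30')
for m in masks('wrist','door_grip'): print(m['score'],m['extent'])
```

```text
t 32.5 p [0.4779 0.3824 0.306 ] open 0.0343 F [-0.6  0.3  0.6] T [ 0.05 -0.07  0.04]
[[-0.986 -0.037  0.16 ]
 [-0.16  -0.003 -0.987]
 [ 0.037 -0.999 -0.003]]
0.84 [231.9, 49.7, 304.8, 251.1]
0.78 [0.0, 16.8, 179.8, 220.0]
```

View pics/w30.png

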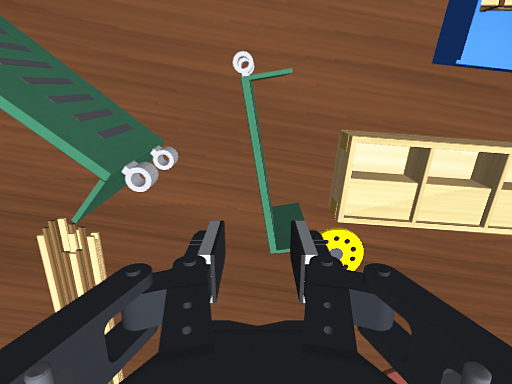

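View pics/t30.png

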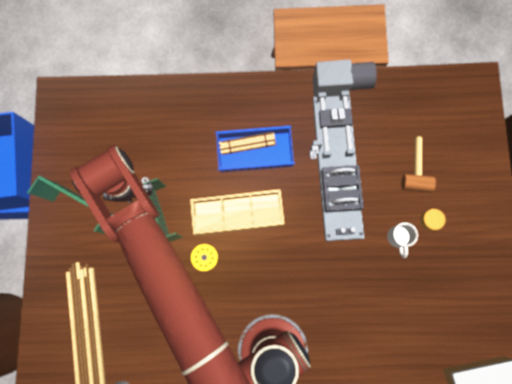

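Run:
```python
from h import *
im,c=load('w30')
crop(im,215,40,315,140,6,'w30a'); crop(im,215,160,315,260,6,'w30b')
```

```text
(no output)
```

View pics/w30a.png

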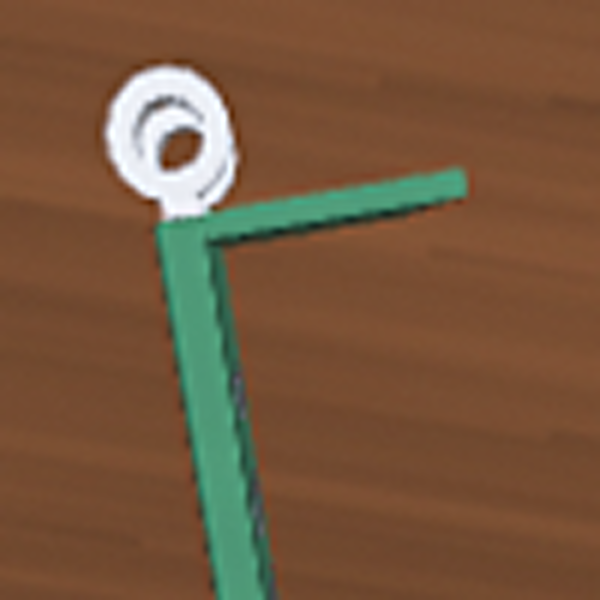

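View pics/w30b.png

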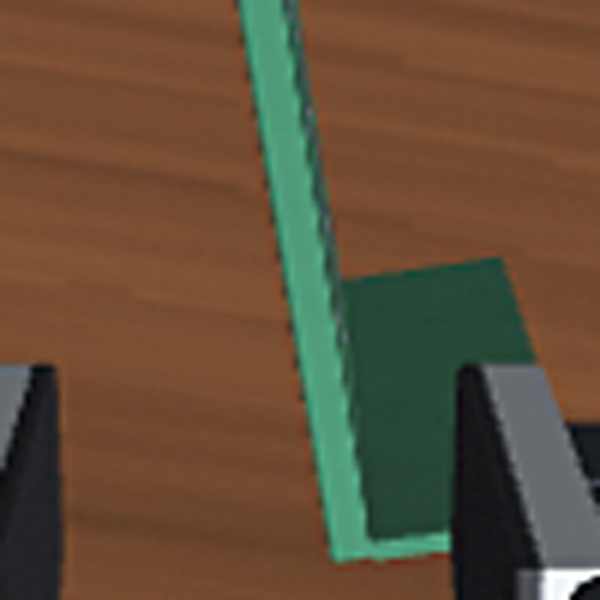

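Run:
```python
from h import *
im,c=load('w30')
def px(L,o): return (np.array(L,float)+.5)/6-.5+np.array(o)
uv=np.vstack([px([[157,226],[168,132]],(215,40)),px([[334,562]],(215,160))])
loc=np.array([[.098,.004,.13],[.112,0,.105],[-.098,.004,.13]])
d=fit2(c,uv,loc,[.48,.39,.2]); print((proj(c,T(*d)(loc))-uv).round(1).tolist())
draw(im,c,T(*d)([[.098,.004,.13],[.098,-.004,.13],[-.098,-.004,.13],[-.098,.004,.13]]))
draw(im,c,T(*d)([[.098,.004,.13],[.098,-.038,.13],[.098,-.046,.13]]),(255,0,0),False)
t=np.linspace(0,6.28,40); draw(im,c,T(*d)(np.c_[.112+.01*np.cos(t),.01*np.sin(t),t*0+.105]))
draw(im,c,T(*d)(np.c_[.112+.01*np.cos(t),.01*np.sin(t),t*0+.039]),(255,255,0))
crop(im,215,40,345,260,2.7,'w30d')
plan([d[0],d[1],.2],down(d[2]-np.pi/2),step=.05)
```

```text
fit [0.4651 0.3779 0.3191] yaw 18.28 res 0.7
[[-0.5, -0.7], [0.5, 0.4], [0.1, 0.5]]
[[0.0033, 0.0357, 0.0009], [0.0037, 0.0357, 0.0007], [0.0042, 0.0357, 0.0004]] [[0.13, -3.03, 0.67], [0.13, -3.03, 0.67], [0.13, -3.03, 0.67]]
dist 0.1077 ang 9.33 n 3
```

View pics/w30d.png

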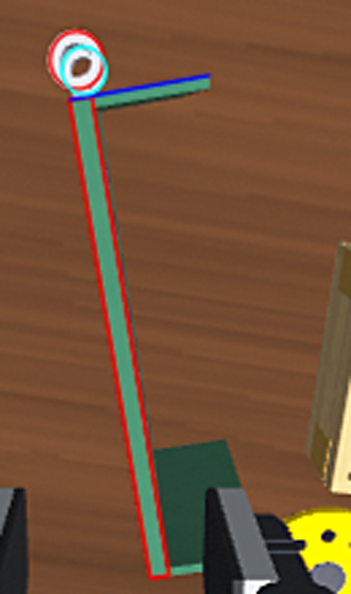

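```bash
cat >> h.py <<'E'
door0=np.array([.4651,.3779,.3191])
E
python3 - <<'E'
from h import *
P=T(*door0)([[.004,0,.165]])[0]; print(P)
plan(P,down(door0[2]-np.pi/2),step=.05)
E
```

```text
[0.46889807 0.37915485 0.165     ]
[[0.0015, 0.0474, 0.0008], [0.0021, 0.0473, 0.0006], [0.0027, 0.0473, 0.0003]] [[0.13, -3.03, 0.67], [0.13, -3.03, 0.67], [0.13, -3.03, 0.67]]
dist 0.1422 ang 9.33 n 3
```

>>> servo_tool(delta_pos=[[0.0015,0.047,0.001],[0.002,0.047,0.0005],[0.0025,0.04,0.0005],[0,0,0],[0,0,0]], dr=[[0.1,-3,0.7],[0.1,-3,0.7],[0.1,-3,0.7],[0,0,0],[0,0,0]], grip=[0.4,0.4,0.4,0.4,0.4])

```text
t: 33.28
tool_pos: [0.4729, 0.377, 0.1753]
tool_rot: [-0.315, 2.051, -2.041]
contact_force: [-0.1, -0.4, -0.3]
opening: 0.0343
```

Run:
```python
from h import *
st()
im,c=snap('wrist','w31')
P=T(*door0)([[.004,0,.112]])[0]
plan(P,down(door0[2]-np.pi/2),step=.05)
```

```text
t 33.27 p [0.4729 0.377  0.1753] open 0.0343 F [-0.1 -0.4 -0.3] T [ 0.06  0.06 -0.03]
[[-0.95   0.01   0.311]
 [-0.311  0.007 -0.95 ]
 [-0.012 -1.    -0.003]]
[[0.0018, 0.0315, -0.0016], [0.0017, 0.0315, -0.0016]] [[0.08, -0.07, -0.33], [0.08, -0.07, -0.33]]
dist 0.0632 ang 0.69 n 2
```

View pics/w31.png

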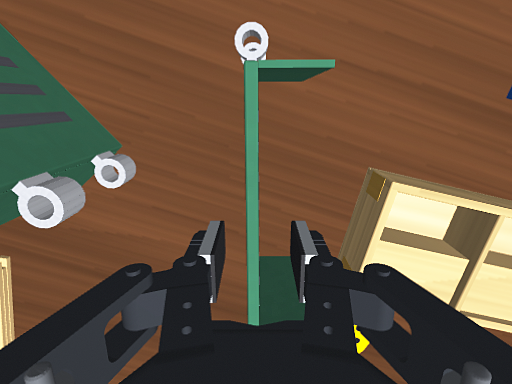

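>>> servo_tool(delta_pos=[[0.002,0.032,-0.0015],[0.002,0.027,-0.002],[0,0.004,0]], dr=[[0.1,0,-0.3],[0,0,-0.3],[0,0,0]], grip=[0.4,0.4,0.4])

```text
t: 33.7
tool_pos: [0.4737, 0.3821, 0.12]
tool_rot: [-0.31, 2.053, -2.039]
contact_force: [-1.3, 0.1, 0.9]
opening: 0.0344
```

Run:
```python
from h import *
st()
im,c=snap('wrist','w32')
P=T(*door0)([[.004,0,.111]])[0]
plan(P,down(door0[2]-np.pi/2),step=.05)
```

```text
t 33.7 p [0.4737 0.3821 0.12  ] open 0.0344 F [-1.3  0.1  0.9] T [ 0.01  0.02 -0.03]
[[-0.951  0.013  0.309]
 [-0.309  0.009 -0.951]
 [-0.015 -1.    -0.005]]
[[0.0062, 0.0097, 0.0015]] [[0.29, -0.27, -0.95]]
dist 0.0116 ang 1.03 n 1
```

View pics/w32.png

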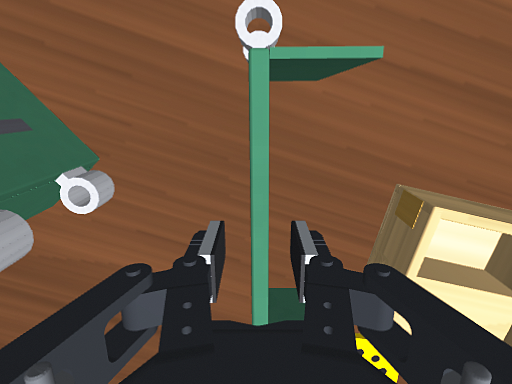

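>>> servo_tool(delta_pos=[[0.006,0.011,0.001],[0,0,0],[0,0,0]], dr=[[0.3,-0.3,-0.9],[0,0,0],[0,0,0]], grip=[0.4,0.4,0.4])

```text
t: 34.12
tool_pos: [0.4711, 0.3808, 0.1136]
tool_rot: [-0.323, 2.048, -2.044]
contact_force: [0.7, 0.6, 0.3]
opening: 0.0343
```

Run:
```python
from h import *
st()
P=T(*door0)([[.004,0,.111]])[0]
plan(P,down(door0[2]-np.pi/2),step=.05)
```

```text
t 34.12 p [0.4711 0.3808 0.1136] open 0.0343 F [0.7 0.6 0.3] T [-0.05  0.03  0.01]
[[-0.949  0.006  0.314]
 [-0.314  0.003 -0.949]
 [-0.007 -1.    -0.001]]
[[0.0026, 0.0026, 0.0009]] [[0.05, 0.03, -0.37]]
dist 0.0038 ang 0.38 n 1
```

>>> servo_tool(delta_pos=[[0.002,0.003,0.001],[0,0,0],[0,0,0],[0,0,0],[0,0,0]], dr=[[0,0,-0.4],[0,0,0],[0,0,0],[0,0,0],[0,0,0]], grip=[0.4,0,0,0,0], grip_force=110)

```text
t: 34.75
tool_pos: [0.4698, 0.3796, 0.1115]
tool_rot: [-0.33, 2.05, -2.047]
contact_force: [1.5, 1.1, 0.3]
opening: 0.0067
```

Run:
```python
from h import *
st()
im,c=snap('wrist','w33')
p,M,o=pose()
d=p-T(*door0)([[0,0,.115]])[0]; cs,sn=np.cos(door0[2]),np.sin(door0[2]); print('tcp in door',cs*d[0]+sn*d[1],-sn*d[0]+cs*d[1],d[2])
```

```text
t 34.75 p [0.4698 0.3796 0.1115] open 0.0067 F [1.5 1.1 0.3] T [-0.04  0.02 -0.06]
[[-0.949  0.     0.314]
 [-0.314  0.002 -0.949]
 [-0.001 -1.    -0.002]]
tcp in door 0.004993386392427423 0.0001420807674739797 -0.00351993891578313
```

View pics/w33.png

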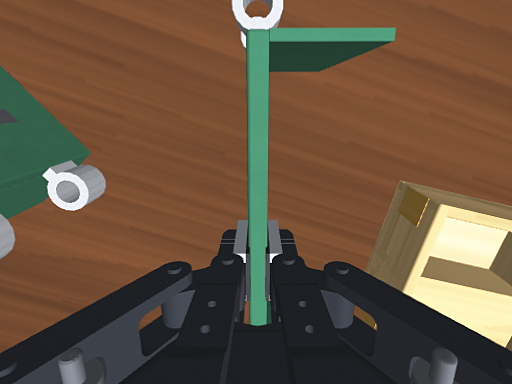

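>>> servo_tool(delta_pos=[[0,-0.012,0],[0,-0.025,0],[0,-0.035,0],[0,-0.04,0],[0,0,0]], dr=[[0,0,0],[0,0,0],[0,0,0],[0,0,0],[0,0,0]], grip=[0,0,0,0,0])

```text
t: 35.42
tool_pos: [0.4678, 0.3778, 0.2238]
tool_rot: [-0.337, 2.05, -2.053]
contact_force: [-0.4, -0.4, -2.6]
opening: 0.0067
```

Run:
```python
from h import *
st()
im,c=snap('wrist','w34')
plan([.52,.0,.235],down(bench[2]-np.pi/2),step=.045)
```

```text
t 35.42 p [0.4678 0.3778 0.2238] open 0.0067 F [-0.4 -0.4 -2.6] T [ 0.04 -0.02 -0.04]
[[-0.949 -0.006  0.314]
 [-0.314 -0.003 -0.949]
 [ 0.007 -1.     0.001]]
[[0.0075, -0.0014, 0.0416], [0.0062, -0.0015, 0.0419], [0.0049, -0.0015, 0.042], [0.0036, -0.0015, 0.0422], [0.0023, -0.0015, 0.0422]] [[-0.02, 1.78, 0.07], [-0.02, 1.78, 0.07], [-0.02, 1.78, 0.07], [-0.02, 1.78, 0.07], [-0.02, 1.78, 0.07]]
[[0.001, -0.0015, 0.0423], [-0.0003, -0.0015, 0.0423], [-0.0017, -0.0016, 0.0423], [-0.003, -0.0016, 0.0422]] [[-0.02, 1.78, 0.07], [-0.02, 1.78, 0.07], [-0.02, 1.78, 0.07], [-0.02, 1.78, 0.07]]
dist 0.381 ang 16.04 n 9
```

View pics/w34.png

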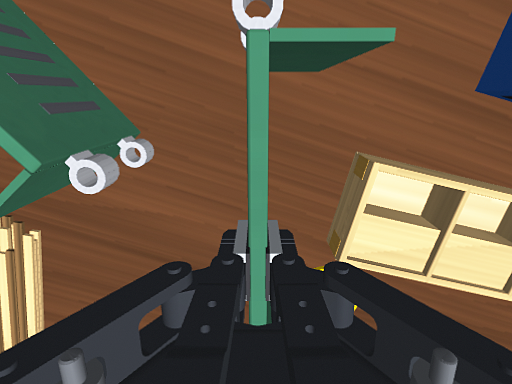

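>>> servo_tool(delta_pos=[[0.0075,-0.0015,0.0415],[0.006,-0.0015,0.042],[0.005,-0.0015,0.042],[0.0035,-0.0015,0.042],[0.0025,-0.0015,0.042]], dr=[[0,1.8,0.1],[0,1.8,0.1],[0,1.8,0.1],[0,1.8,0.1],[0,1.8,0]], grip=[0,0,0,0,0])

```text
t: 36.1
tool_pos: [0.4892, 0.1621, 0.2133]
tool_rot: [-0.204, 2.138, -2.158]
contact_force: [0.1, -0.2, -3.3]
opening: 0.0066
```

>>> servo_tool(delta_pos=[[0.001,-0.0015,0.042],[0,-0.0015,0.042],[-0.0015,-0.0015,0.042],[-0.003,-0.0015,0.042],[0,0,0]], dr=[[0,1.8,0.1],[0,1.8,0.1],[0,1.8,0.1],[0,1.8,0],[0,0,0]], grip=[0,0,0,0,0])

```text
t: 36.72
tool_pos: [0.5046, -0.012, 0.2046]
tool_rot: [0.081, -2.203, 2.223]
contact_force: [-0.2, 0.3, -3.2]
opening: 0.0063
```

Run:
```python
from h import *
st()
im,c=snap('wrist','w35')
P=T(.6508,-.1599,bench[2])([[-.107,.05,.235]])[0];print(P)
plan(P,down(bench[2]-np.pi/2),step=.045)
```

```text
t 36.73 p [ 0.5046 -0.012   0.2046] open 0.0063 F [-0.2  0.3 -3.2] T [ 0.04 -0.01  0.05]
[[-0.999 -0.044  0.03 ]
 [-0.029 -0.01  -1.   ]
 [ 0.044 -0.999  0.008]]
[ 0.54189983 -0.11418618  0.235     ]
[[-0.0111, -0.0106, 0.035], [-0.0111, -0.0105, 0.035], [-0.0112, -0.0104, 0.035]] [[-0.14, -0.17, 0.87], [-0.14, -0.17, 0.87], [-0.14, -0.17, 0.87]]
dist 0.1145 ang 2.7 n 3
```

View pics/w35.png

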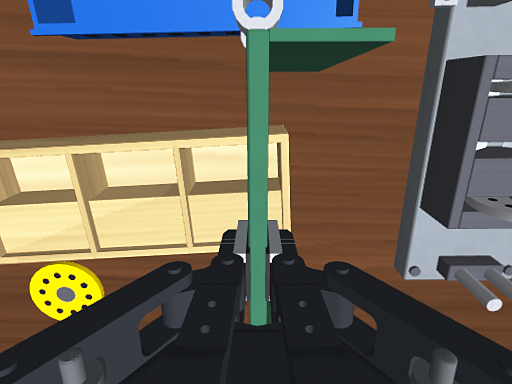

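>>> servo_tool(delta_pos=[[-0.011,-0.0105,0.035],[-0.011,-0.0105,0.035],[-0.011,-0.0105,0.035],[0,0,0],[0,0,0]], dr=[[-0.1,-0.2,0.9],[-0.1,-0.2,0.9],[-0.1,-0.2,0.8],[0,0,0],[0,0,0]], grip=[0,0,0,0,0])

```text
t: 37.4
tool_pos: [0.5387, -0.1096, 0.2253]
tool_rot: [-0.071, 2.21, -2.195]
contact_force: [-0.5, -0.1, -3.3]
opening: 0.0063
```

Run:
```python
from h import *
st()
im,c=snap('wrist','w36')
P=T(.6508,-.1599,bench[2])([[-.107,.05,.21]])[0];print(P)
plan(P,down(bench[2]-np.pi/2),step=.045)
```

```text
t 37.4 p [ 0.5387 -0.1096  0.2253] open 0.0063 F [-0.5 -0.1 -3.3] T [-0.    0.03 -0.03]
[[-0.999 -0.014  0.05 ]
 [-0.05   0.006 -0.999]
 [ 0.014 -1.    -0.007]]
[ 0.54189983 -0.11418618  0.21      ]
[[-0.0032, 0.0153, 0.0049]] [[0.38, 0.62, 0.78]]
dist 0.0163 ang 1.07 n 1
```

View pics/w36.png

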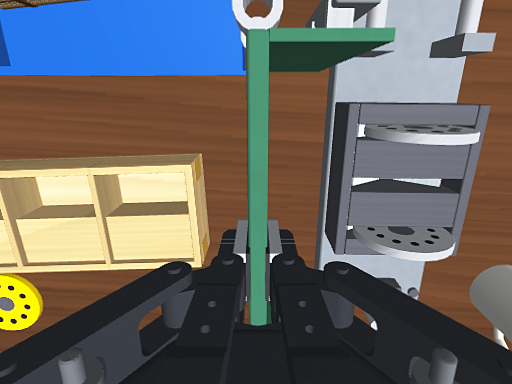

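Run:
```python
from h import *
im,c=load('w36')
print(proj(c,T(.6508,-.1599,bench[2])([[0,0,.123],[0,0,.139],[0,0,.057],[-.007,.009,.123],[-.007,-.009,.123]])))
crop(im,220,0,420,80,4,'w36c')
```

```text
[[338.35321711  36.70607489]
 [344.60971355  32.35676092]
 [319.99856275  49.45972958]
 [324.71805567  47.55819951]
 [350.23343259  47.69291099]]
```

View pics/w36c.png

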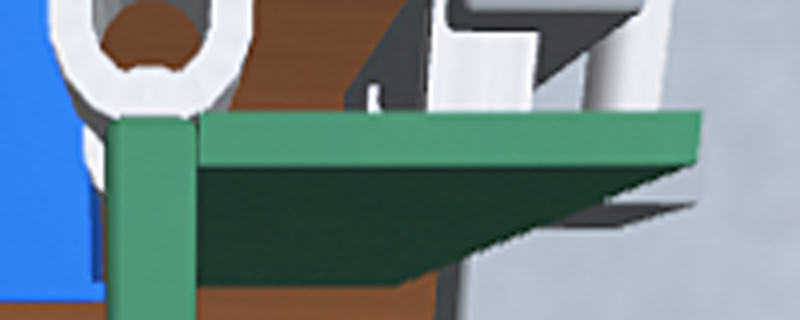

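>>> servo_tool(delta_pos=[[0.016,0,0],[0,0,0],[0,0,0],[0,0,0]], dr=[[0.4,0.6,0.8],[0,0,0],[0,0,0],[0,0,0]], grip=[0,0,0,0])

```text
t: 37.95
tool_pos: [0.5219, -0.1064, 0.2233]
tool_rot: [-0.052, 2.202, -2.198]
contact_force: [-0.0, 0.2, -4.1]
opening: 0.0067
```

Run:
```python
from h import *
st()
im,c=snap('wrist','w37')
print(proj(c,T(.6508,-.1599,bench[2])([[0,0,.123],[0,0,.139],[0,0,.057],[-.007,.009,.123],[-.007,-.009,.123]])))
p,M,o=pose(); k=lambda z:p+M@np.array([-.107,0,0])+np.array([0,0,z])
Mz=np.array([0,0,1]); 
# door point: door-frame x->-tool x, y-> -tool z, z-> -tool y ; tcp is at door (0.005,0,-.0035)
def dp(x,y,z): return p+M@np.array([-(x-.005),-(z+.0035),-y])
t=np.linspace(0,6.28,40)
draw(im,c,np.array([dp(.112+.01*np.cos(a),.01*np.sin(a),-.01) for a in t]))
draw(im,c,np.array([dp(.112+.006*np.cos(a),.006*np.sin(a),-.01) for a in t]))
draw(im,c,np.array([dp(.098,.004,.015),dp(.098,-.046,.015)]),(255,0,0))
draw(im,c,T(.6508,-.1599,bench[2])([[-.007,.009,.123],[.018,.009,.123],[.018,-.009,.123],[-.007,-.009,.123]]))
cv2.imwrite('pics/x.png',im)
crop(im,220,0,420,80,4,'w37c')
```

```text
t 37.95 p [ 0.5219 -0.1064  0.2233] open 0.0067 F [-0.   0.2 -4.1] T [ 0.01 -0.03  0.01]
[[-0.999 -0.002  0.045]
 [-0.045  0.002 -0.999]
 [ 0.002 -1.    -0.002]]
[[344.41222728  11.34394662]
 [351.49104      4.47564073]
 [323.83058873  31.30419604]
 [330.47117295  22.76641067]
 [356.58808474  22.76411252]]
```

View pics/w37c.png

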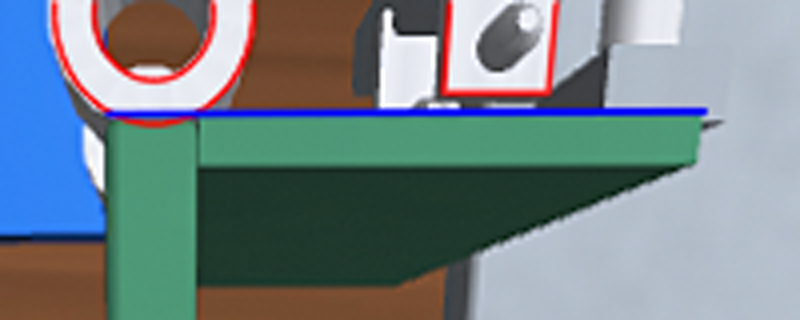

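Run:
```python
from h import *
im,c=load('w16')
for z in (.05,.07,.09):
    W=unproj(c,[[336,137],[346,136],[357,136],[346,160],[357,158]],z); d=W[:,:2]-bench[:2]; cs,sn=np.cos(bench[2]),np.sin(bench[2])
    print(z,np.c_[cs*d[:,0]+sn*d[:,1],-sn*d[:,0]+cs*d[:,1]].round(3).tolist())
P=T(.6508,-.1599,bench[2])([[-.107,.045,.1725]])[0];print(P)
plan(P,down(bench[2]-np.pi/2),step=.03)
```

```text
0.05 [[0.164, 0.052], [0.176, 0.053], [0.19, 0.053], [0.179, 0.023], [0.192, 0.026]]
0.07 [[0.159, 0.054], [0.171, 0.055], [0.183, 0.055], [0.173, 0.027], [0.186, 0.03]]
0.09 [[0.154, 0.056], [0.165, 0.057], [0.177, 0.057], [0.167, 0.031], [0.179, 0.033]]
[ 0.54209828 -0.11918224  0.1725    ]
[[-0.0098, 0.0254, 0.0069], [-0.0098, 0.0254, 0.0068]] [[0.05, 0.15, 0.06], [0.05, 0.15, 0.06]]
dist 0.0561 ang 0.34 n 2
```

>>> servo_tool(delta_pos=[[-0.01,0.025,0.007],[-0.009,0.022,0.006],[0,0,0]], dr=[[0,0.15,0],[0,0.15,0],[0,0,0]], grip=[0,0,0])

```text
t: 38.38
tool_pos: [0.5432, -0.1188, 0.1763]
tool_rot: [-0.044, 2.203, -2.2]
contact_force: [-0.1, 0.4, -2.7]
opening: 0.0067
```

```bash
cat >> h.py <<'E'
pin=np.array([.6508,-.1599,bench[2]])
def hang(dx,dy,dz): return T(*pin)([[-.107+dx,dy,.1475+dz]])[0],down(bench[2]-np.pi/2)
E
python3 - <<'E'
from h import *
st()
P,M=hang(0,.045,.025); plan(P,M,step=.03)
P,M=hang(0,0,.025); plan(P,M,step=.015)
snap('wrist','w38')
E
```

```text
t 38.38 p [ 0.5432 -0.1188  0.1763] open 0.0067 F [-0.1  0.4 -2.7] T [-0.02  0.04 -0.02]
[[-0.999 -0.     0.04 ]
 [-0.04   0.001 -0.999]
 [ 0.    -1.    -0.001]]
[[0.0011, 0.0038, 0.0003]] [[0.0, 0.0, 0.0]]
dist 0.004 ang 0.08 n 1
[[0.0003, 0.0009, 0.0113], [0.0003, 0.0009, 0.0113], [0.0003, 0.0009, 0.0113], [0.0003, 0.0009, 0.0113]] [[0.0, 0.0, 0.0], [0.0, 0.0, 0.0], [0.0, 0.0, 0.0], [0.0, 0.0, 0.0]]
dist 0.0455 ang 0.08 n 4
```

View pics/w38.png

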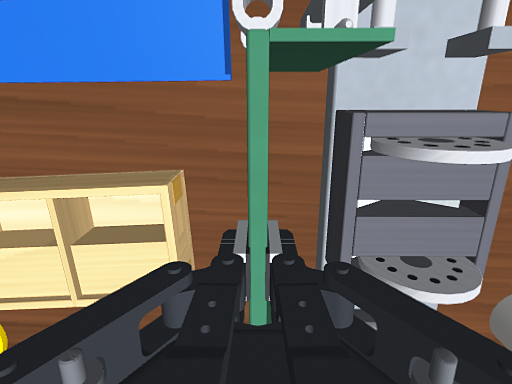

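>>> servo_tool(delta_pos=[[0.001,0.002,0.011],[0.0005,0.001,0.0115],[0,0.001,0.0115],[0,0,0],[0,0,0]], dr=[[0,0,0],[0,0,0],[0,0,0],[0,0,0],[0,0,0]], grip=[0,0,0,0,0])

```text
t: 39.05
tool_pos: [0.5447, -0.1563, 0.1772]
tool_rot: [-0.036, 2.196, -2.2]
contact_force: [0.2, -0.1, -2.9]
opening: 0.0064
```

Run:
```python
from h import *
st()
P,M=hang(0,0,.025); plan(P,M,step=.015)
im,c=snap('wrist','w39');crop(im,200,0,400,100,4,'w39c')
```

```text
t 39.05 p [ 0.5447 -0.1563  0.1772] open 0.0064 F [ 0.2 -0.1 -2.9] T [-0.02  0.03 -0.01]
[[-0.999  0.007  0.04 ]
 [-0.04  -0.002 -0.999]
 [-0.007 -1.     0.002]]
[[0.0011, 0.0047, 0.0078]] [[-0.12, -0.01, -0.39]]
dist 0.0092 ang 0.41 n 1
```

View pics/w39c.png

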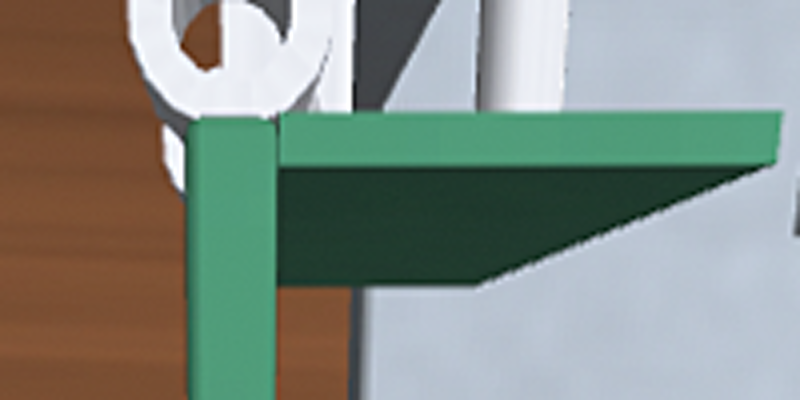

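>>> servo_tool(delta_pos=[[0.001,0.003,0.008],[0,0,0],[0,0,0]], dr=[[-0.1,0,-0.4],[0,0,0],[0,0,0]], grip=[0,0,0])

```text
t: 39.48
tool_pos: [0.5439, -0.1644, 0.1738]
tool_rot: [-0.046, 2.201, -2.202]
contact_force: [0.2, -0.0, -2.7]
opening: 0.0068
```

Run:
```python
from h import *
st()
P,M=hang(0,0,.022); plan(P,M,step=.015)
im,c=snap('wrist','w40')
p,M,o=pose()
def dp(x,y,z): return p+M@np.array([-(x-.005),-(z+.0035),-y])
t=np.linspace(0,6.28,40)
draw(im,c,np.array([dp(.112+.006*np.cos(a),.006*np.sin(a),-.01) for a in t]))
draw(im,c,np.array([dp(.112+.006*np.cos(a),.006*np.sin(a),-.028) for a in t]),(0,255,0))
for z in (.123,.139): draw(im,c,T(*pin)(np.c_[.004*np.cos(t),.004*np.sin(t),t*0+z]),(255,0,0))
crop(im,200,0,330,60,6,'w40c')
```

```text
t 39.48 p [ 0.5439 -0.1644  0.1738] open 0.0068 F [ 0.2 -0.  -2.7] T [ 0.04 -0.03 -0.03]
[[-0.999 -0.001  0.04 ]
 [-0.04  -0.    -0.999]
 [ 0.001 -1.     0.   ]]
[[0.0, 0.0043, -0.0003]] [[-0.0, 0.0, 0.0]]
dist 0.0043 ang 0.07 n 1
```

View pics/w40c.png

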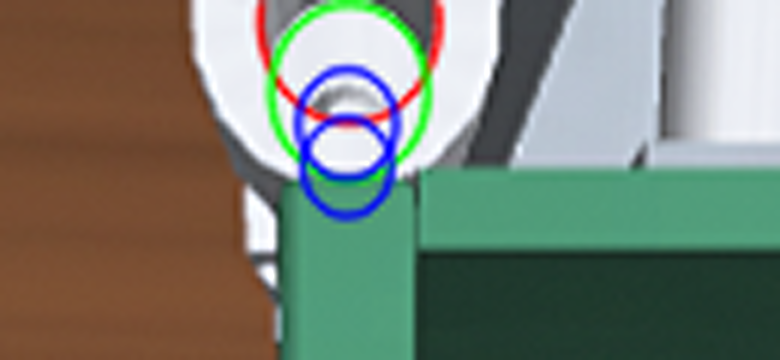

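>>> servo_tool(delta_pos=[[0,0.006,0],[0,0.006,0],[0,0.005,0]], dr=[[0,0,0],[0,0,0],[0,0,0]], grip=[0,0,0])

```text
t: 39.9
tool_pos: [0.544, -0.1641, 0.1559]
tool_rot: [-0.046, 2.201, -2.201]
contact_force: [-0.2, 0.5, -3.8]
opening: 0.0062
```

Run:
```python
from h import *
st()
P,M=hang(0,0,0); plan(P,M,step=.015)
im,c=snap('wrist','w41');crop(im,200,0,330,60,6,'w41c')
```

```text
t 39.9 p [ 0.544  -0.1641  0.1559] open 0.0062 F [-0.2  0.5 -3.8] T [0.09 0.01 0.02]
[[-0.999 -0.001  0.041]
 [-0.041 -0.    -0.999]
 [ 0.001 -1.     0.   ]]
[[0.0001, 0.0084, 0.0]] [[-0.0, 0.0, 0.0]]
dist 0.0084 ang 0.08 n 1
```

View pics/w41c.png

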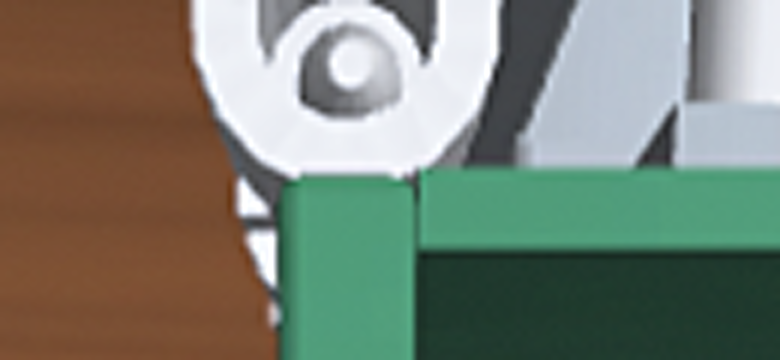

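>>> servo_tool(delta_pos=[[0,0.005,0],[0,0.004,0],[0,0.002,0]], dr=[[0,0,0],[0,0,0],[0,0,0]], grip=[0,0,0])

```text
t: 40.33
tool_pos: [0.5435, -0.1644, 0.1466]
tool_rot: [-0.049, 2.201, -2.202]
contact_force: [-9.5, 2.0, 8.7]
opening: 0.0064
```

>>> servo_tool(delta_pos=[[0,0,0],[0,0,0],[0,0,0],[0,0,0],[0,0,0]], dr=[[0,0,0],[0,0,0],[0,0,0],[0,0,0],[0,0,0]], grip=[0,0.2,0.25,0.25,0.25])

```text
t: 40.95
tool_pos: [0.5452, -0.1651, 0.1488]
tool_rot: [-0.044, 2.197, -2.202]
contact_force: [-0.0, -1.2, 0.0]
opening: 0.0214
```

Run:
```python
from h import *
st()
im,c=snap('wrist','w42')
```

```text
t 40.95 p [ 0.5452 -0.1651  0.1488] open 0.0214 F [-0.  -1.2  0. ] T [ 0.03 -0.02  0.  ]
[[-0.999  0.002  0.042]
 [-0.042 -0.003 -0.999]
 [-0.002 -1.     0.003]]
```

View pics/w42.png

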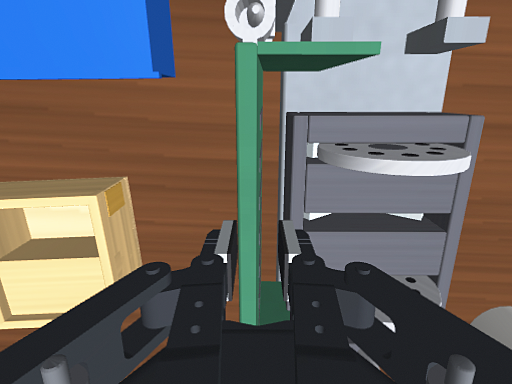

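>>> servo_tool(delta_pos=[[0,0,-0.004],[0,0,0]], dr=[[0,0,0],[0,0,0]], grip=[0.35,0.35])

```text
t: 41.25
tool_pos: [0.5449, -0.1608, 0.1487]
tool_rot: [-0.044, 2.197, -2.202]
contact_force: [0.4, 0.2, 0.5]
opening: 0.0297
```

Run:
```python
from h import *
st()
im,c=snap('wrist','w43')
```

```text
t 41.25 p [ 0.5449 -0.1608  0.1487] open 0.0297 F [0.4 0.2 0.5] T [ 0.05 -0.01 -0.03]
[[-0.999  0.002  0.041]
 [-0.041 -0.002 -0.999]
 [-0.001 -1.     0.002]]
```

View pics/w43.png

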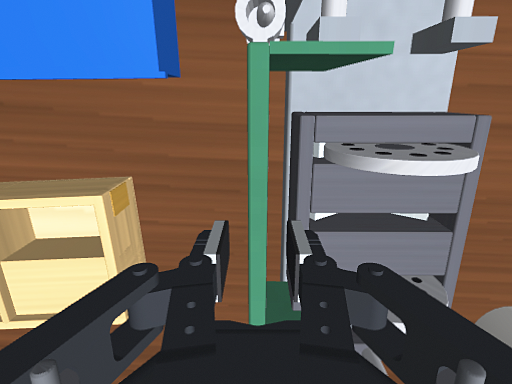

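Door free between the fingers. Lift straight up and inspect.

>>> servo_tool(delta_pos=[[0,-0.025,0],[0,-0.045,0],[0,-0.055,0],[0.03,-0.03,0],[0.03,0,0]], dr=[[0,0,0],[0,0,0],[0,0,0],[0,0,0],[0,0,0]], grip=[0.35,0.35,0.35,0.35,0.35])

```text
t: 41.92
tool_pos: [0.4838, -0.1627, 0.3076]
tool_rot: [-0.049, 2.198, -2.202]
contact_force: [-0.1, -0.7, 1.1]
opening: 0.0296
```

>>> servo_tool(delta_pos=[[0,0,0],[0,0,0],[0,0,0]], dr=[[0,0,0],[0,0,0],[0,0,0]], grip=[0.35,0.35,0.35])

```text
t: 42.3
tool_pos: [0.4836, -0.1628, 0.308]
tool_rot: [-0.046, 2.197, -2.203]
contact_force: [-0.6, 0.5, -0.3]
opening: 0.0299
```

Run:
```python
from h import *
st()
im,c=snap('wrist','w44')
t=np.linspace(0,6.28,40); D=T(*pin)
def dp(x,y,z): return D([[x-.112,y,z+.151]])[0]
draw(im,c,np.array([dp(.098,.004,.015),dp(.098,-.004,.015),dp(-.098,-.004,.015),dp(-.098,.004,.015)]))
draw(im,c,np.array([dp(.112+.01*np.cos(a),.01*np.sin(a),-.01) for a in t]))
cv2.imwrite('pics/w44d.png',im)
im,c=snap('scene'); crop(im,60,130,360,330,2.6,'s44')
snap('top','t44')
```

```text
t 42.3 p [ 0.4836 -0.1628  0.308 ] open 0.0299 F [-0.6  0.5 -0.3] T [-0.    0.03  0.  ]
[[-0.999  0.     0.042]
 [-0.042 -0.003 -0.999]
 [-0.    -1.     0.003]]
```

View pics/w44d.png

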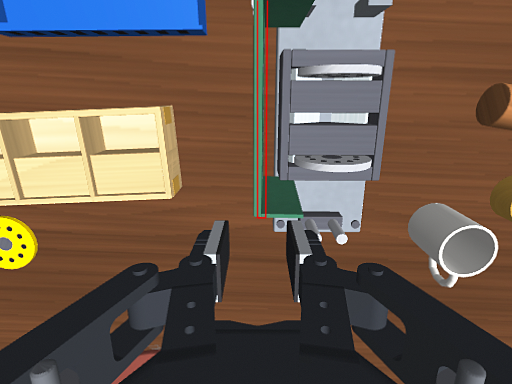

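View pics/s44.png

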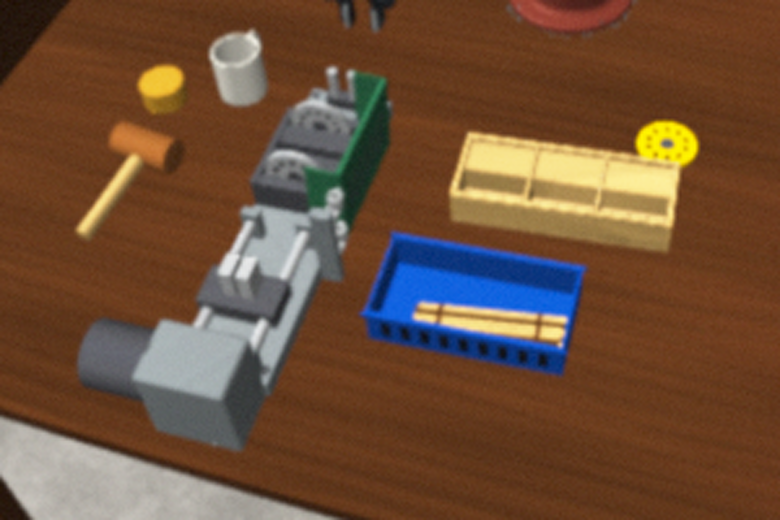

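>>> servo_tool(delta_pos=[[-0.04,-0.01,0],[-0.045,0,-0.02],[0,0,0],[0,0,0],[0,0,0]], dr=[[0,0,0],[0,0,0],[0,0,0],[0,0,0],[0,0,0]], grip=[0.35,0.35,0.35,0.35,0.35])

```text
t: 43.08
tool_pos: [0.5694, -0.1388, 0.3149]
tool_rot: [-0.051, 2.202, -2.204]
contact_force: [0.5, 0.6, -0.7]
opening: 0.0296
```

Run:
```python
from h import *
st()
im,c=snap('wrist','w45'); im0=im.copy()
t=np.linspace(0,6.28,40); D=T(*pin)
def dp(x,y,z): return D([[x-.112,y,z+.151]])[0]
draw(im,c,np.array([dp(.098,.004,.015),dp(.098,-.004,.015),dp(-.098,-.004,.015),dp(-.098,.004,.015)]))
draw(im,c,np.array([dp(.112+.01*np.cos(a),.01*np.sin(a),-.01) for a in t]))
draw(im,c,D([[-.007,.009,.123],[.018,.009,.123],[.018,-.009,.123],[-.007,-.009,.123]]),(255,0,0))
u=proj(c,dp(.03,0,0))[0].astype(int); print(u)
x0=max(0,u[0]-80); crop(im,x0,0,x0+190,180,4,'w45d'); crop(im0,x0,0,x0+190,180,4,'w45c')
im,c=snap('top'); crop(im,200,110,310,190,6,'t45')
for m in masks('top','bundle_mid'):
    ys,xs=np.nonzero(m['pixels'])
    if len(xs): print(m['score'],m['extent'],unproj(c,[[xs.mean(),ys.mean()]],.03))
```

```text
t 43.08 p [ 0.5694 -0.1388  0.3149] open 0.0296 F [ 0.5  0.6 -0.7] T [-0.   -0.02 -0.02]
[[-0.999 -0.005  0.041]
 [-0.041 -0.001 -0.999]
 [ 0.005 -1.     0.001]]
[281 170]
0.62 [220.7, 133.4, 275.5, 157.3] [[0.71074193 0.06976819 0.03      ]]
```

View pics/w45d.png

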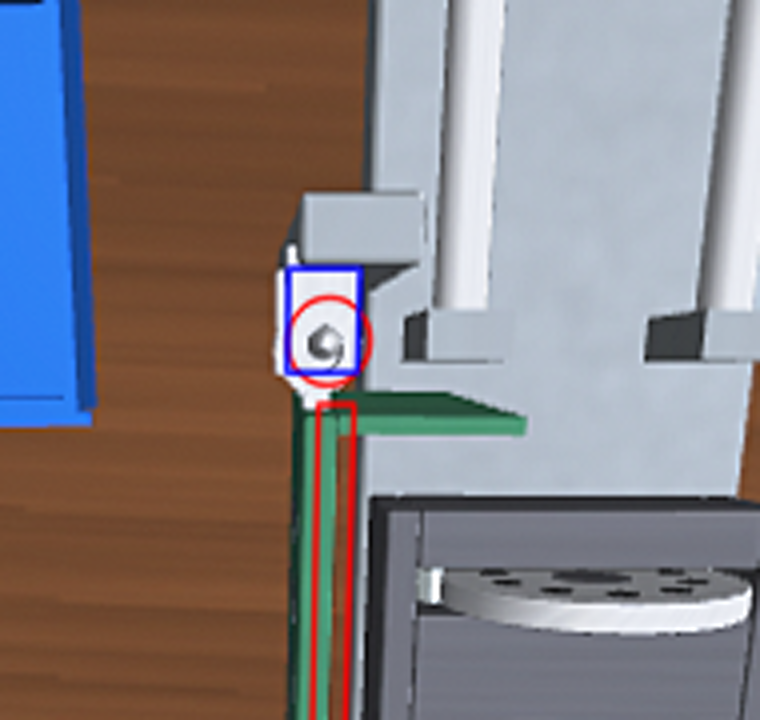

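View pics/t45.png

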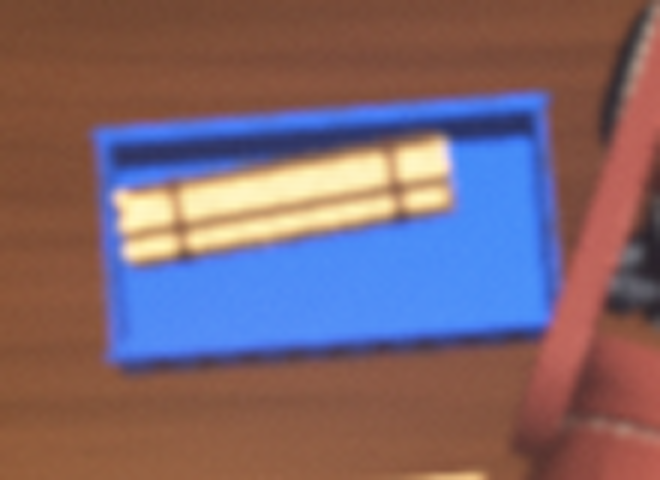

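Run:
```python
from h import *
im,c=snap('scene')
D=T(*pin)
def dp(x,y,z): return D([[x-.112,y,z+.151]])[0]
t=np.linspace(0,6.28,40)
draw(im,c,np.array([dp(.098,.004,.015),dp(-.098,.004,.015),dp(-.098,.004,-.115),dp(.098,.004,-.115)]))
draw(im,c,np.array([dp(.112+.01*np.cos(a),.01*np.sin(a),-.01) for a in t]),(255,0,0))
draw(im,c,np.array([dp(.112+.01*np.cos(a),.01*np.sin(a),-.076) for a in t]),(255,0,0))
crop(im,150,140,230,230,6.5,'s46')
```

```text
(no output)
```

View pics/s46.png

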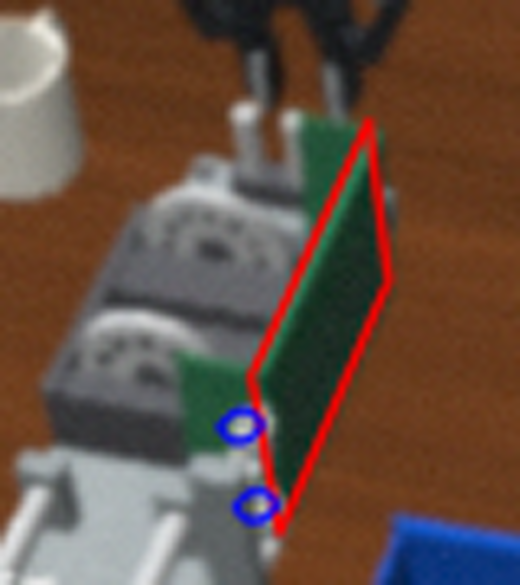

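```bash
python3 - <<'E'
from h import *
im,c=load('w45'); D=T(*pin)
def dp(x,y,z): return D([[x-.112,y,z+.151]])[0]
for x in (.09,.06,.03,-.02):
  print(x,[proj(c,dp(x,y,z))[0].round(1).tolist() for y,z in ((.004,.015),(-.004,.015),(.004,-.115))])
for v in (106,115,130,150,165,180,200):
  r=im[v,255:315].astype(int); print(v,' '.join('%d,%d,%d'%tuple(k) for k in r[12:40]))
E
python3 - <<'E'
import cv2
im=cv2.imread('pics/w45.png'); cv2.imwrite('pics/w45z.png',cv2.resize(im[60:230,240:340],None,fx=5,fy=3.5,interpolation=cv2.INTER_CUBIC))
E
```

```text
0.09 [[280.0, 109.8], [288.8, 109.8], [272.7, 104.9]]
0.06 [[279.3, 142.8], [287.9, 142.8], [272.4, 127.9]]
0.03 [[278.7, 173.9], [287.0, 173.9], [272.1, 149.8]]
-0.02 [[277.8, 221.8], [285.7, 221.8], [271.6, 184.5]]
106 52,81,126 53,82,126 54,83,127 54,82,127 53,82,127 54,82,130 54,82,129 47,59,45 38,48,21 44,58,31 97,126,64 124,162,82 118,154,78 118,154,78 118,153,77 120,154,78 120,155,78 119,153,78 104,133,67 123,157,77 121,156,78 121,154,77 120,155,76 119,154,77 119,154,77 117,153,76 117,152,75 118,152,76
115 48,76,118 49,76,118 48,77,118 48,75,118 48,76,118 49,77,123 49,76,121 41,52,16 39,49,24 48,61,31 102,132,68 125,162,82 118,154,79 117,153,77 119,153,77 119,153,78 123,156,76 119,152,78 39,62,104 47,76,123 48,78,122 51,77,119 66,66,69 72,67,62 116,109,104 173,162,154 212,198,187 204,191,181
130 48,74,115 48,73,117 49,74,117 49,74,118 49,75,121 48,77,121 46,68,89 46,41,34 63,70,49 64,89,43 114,151,78 120,154,79 117,151,78 119,151,78 119,152,78 120,153,76 120,154,76 96,127,94 41,68,127 49,76,123 50,78,123 56,74,102 68,62,53 80,76,72 156,148,141 190,178,168 21,20,21 41,38,37
150
[... 444 characters left out ...]
 118,151,74 82,110,84 39,64,117 46,72,115 45,73,115 55,70,97 71,64,55 94,90,84 162,156,148 160,151,143 26,24,24 41,38,38 45,41,43
180 50,77,119 48,76,118 48,76,119 49,76,121 50,76,118 47,60,70 48,47,31 46,61,29 88,116,59 123,160,82 119,153,79 119,151,77 118,150,77 119,151,77 124,157,77 130,165,84 31,52,97 47,73,121 48,75,119 49,74,116 66,66,69 81,75,69 145,137,131 187,176,167 77,70,68 36,34,34 44,41,42 42,38,38
200 48,75,120 50,77,120 49,77,119 49,77,122 49,77,120 45,55,43 45,51,31 51,67,32 106,138,69 123,158,80 121,153,78 120,152,77 121,153,77 123,157,78 121,154,79 64,92,96 44,71,122 47,74,120 49,75,118 63,70,86 73,68,59 107,102,97 170,160,153 121,112,108 30,28,29 43,41,40 44,39,40 51,47,45
```

View pics/w45z.png

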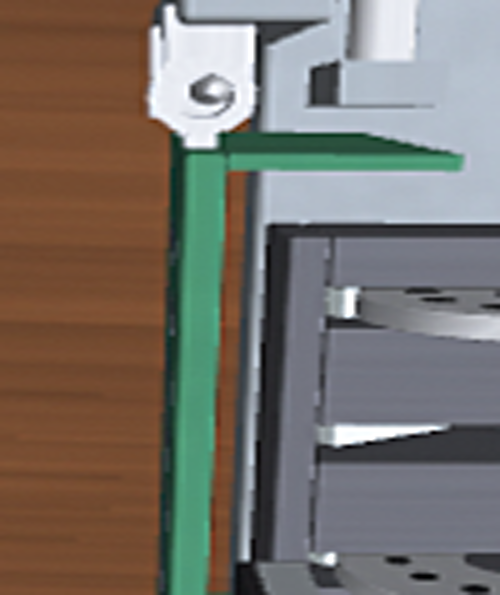

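Run:
```python
from station import ctrl
print(ctrl.finish_job())
```

```text
the job is handed in; nothing more can be done
None
```

The job is done and handed in at about 43 s of the 208 s allowed; handing in gave no verdict.

- **Bundle:** it lies let go in the blue crate. After I placed it, it shifted a few centimetres towards the crate's far wall. The last top picture still shows it well inside.
- **Die plates:** only two were there, in cells 0 and 1; cell 2 was empty. I tipped each into its well, gripped it by its near edge and stood it in slot 2 and slot 0. Their outlines matched the seat positions to about 2 mm, and each pushed back firmly at the bottom of its slot.
- **Guard door:** the smaller green door hangs on both pins and is closed along the bench. In my last measurement its lean was about 2°, its yaw close to 0° and its upper knuckle within about 2.5 mm of the pin. An overlay in the scene picture sat about 5–6 mm off. I put that down to the coarser pixels of that camera and trusted the wrist camera.
- **Bystanders:** I did not measure the mug, the mallet and the tin at the end. The last scene picture shows no sign that they moved. The yellow plate and the larger door were not touched.

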